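# Fill the hall book rack and pin its sliding end

## Task

Put all the small grey books that stand about on the console into the wooden book rack: slide its movable end open, stand the books upright side by side between the ends, then slide the movable end shut until it presses firmly but gently on the row and no gaps are left. After that, lock it by pushing both loose pins fully home through the two holes of the movable end's brass plate into the rail behind, and leave the ornaments where they are.

Things in the scene. Friction and masses are not known exactly. Their poses are not given: they have to be found in the camera images.
- rack: Fixed wooden book rack. Origin: underside (console top), on the centre line, at the inner face of the fixed end. +y runs to the sliding end, +x across to the back, z up. Book floor 10 mm high, clear x -35 to 39 mm, y 0 to 240. Fixed end: y -14 to 0, 110 mm high. Back fence: x 39 to 49, 40 mm high. Near rail: x -65 to -35, 52 mm high.
- rail_slot (a point): On the rack: near face of the rail, centre of the first of five slots through the rail along x, each 20 mm wide (y), 16 mm high, 32 mm above the console, at y = 6, 46, 86, 126, 166 mm of the rack (this one: 6). With 2, 3 or 4 books squeezed together, both holes of the sliding end stand before slots. Axes as the rack's.
- slider (a joint): Sliding end: value = clear gap (m) between the fixed end's inner face and the pressing face; 0 shut, 0.210 fully open. Slides along the rack's y, stays where left, takes about 2 N plus 8 N per m/s. It is a panel 68 mm wide, 15 mm thick, its top 110 mm above the console.
- sliding_end: The sliding end itself (panel with cork facing, brass plate and knob). Origin in its pressing face (the cork), on the rack's centre line, at console height; axes as the rack's.
- knob (a point): Middle of the brass knob on top of the sliding end: upright cylinder 22 mm across and 36 mm tall (110 to 146 mm above the console); this point is at 128 mm, 9 mm beyond the pressing face (+y).
- hole_1 (a point): Centre of the first pin hole (17 x 17 mm) in the near face of the sliding end's brass plate, 32 mm above the console, 6 mm beyond the pressing face (+y). Axes as the rack's: the pin goes in along +x. The plate is 10 mm thick (rack x -77 to -67), 64 mm high, and reaches from 92 mm before to 24 mm beyond the pressing face.
- hole_2 (a point): Centre of the second pin hole in the same face, alike, 80 mm nearer to the fixed end than the first.
- book_1: Small grey cloth-bound book, 60 mm (its x, spine to fore-edge) by 40 mm thick (its y) by 104 mm high (its z), 160 g, standing upright. Origin: centre of its underside. Two to four books are present; None from the start means absent.
- book_2: Small grey cloth-bound book, 60 mm (its x, spine to fore-edge) by 40 mm thick (its y) by 104 mm high (its z), 160 g, standing upright. Origin: centre of its underside. Two to four books are present; None from the start means absent.
- book_3: Small grey cloth-bound book, 60 mm (its x, spine to fore-edge) by 40 mm thick (its y) by 104 mm high (its z), 160 g, standing upright. Origin: centre of its underside. Two to four books are present; None from the start means absent.
- book_4: Small grey cloth-bound book, 60 mm (its x, spine to fore-edge) by 40 mm thick (its y) by 104 mm high (its z), 160 g, standing upright. Origin: centre of its underside. Two to four books are present; None from the start means absent.
- pin_a: Loose lock pin lying flat (the two are alike). Dark wooden grip 60 mm long (x = -30 to +30), 18 mm wide (y), 30 mm high (z), about 90 g in all; from its +x end a steel shank 12 mm across runs 38 mm along +x, its axis 15 mm above the underside, the tip chamfered. Left home in the holes, the grip droops up to 0.2 rad. Origin: centre of the underside of the grip.
- shoulder_a (a point): On pin_a: where the shank leaves the grip, on the shank's axis (x = 30, z = 15 mm in the pin's frame). It meets the brass plate's outer face when the pin is fully home.
- pin_b: Loose lock pin lying flat (the two are alike). Dark wooden grip 60 mm long (x = -30 to +30), 18 mm wide (y), 30 mm high (z), about 90 g in all; from its +x end a steel shank 12 mm across runs 38 mm along +x, its axis 15 mm above the underside, the tip chamfered. Left home in the holes, the grip droops up to 0.2 rad. Origin: centre of the underside of the grip.
- shoulder_b (a point): On pin_b: where the shank leaves the grip, on the shank's axis (x = 30, z = 15 mm in the pin's frame). It meets the brass plate's outer face when the pin is fully home.
- teapot: Brown clay teapot, 88 mm across, 73 mm high. An ornament: leave it alone. Origin: centre of its underside.
- camera: Compact camera, 34 x 96 x 58 mm. An ornament: leave it alone. Origin: centre of its underside.
- pomegranate: White ceramic pomegranate, 70 mm across, 72 mm high. An ornament: leave it alone. Origin: centre of its underside.
- scent_bottle: Square amber scent bottle, 42 mm wide, 90 mm high. An ornament: leave it alone. Origin: centre of its underside.
- stone_cup: Grey stone cup, 72 mm across, 80 mm high. An ornament: leave it alone. Origin: centre of its underside.
- candle_dish: Round plaster candle dish, 96 mm across, 56 mm high. An ornament: leave it alone. Origin: centre of its underside.

How it is judged:
By the outcome, as a careful person would: the job done as asked, in the order asked, and still so for the second after the job is handed in, with the robot touching nothing.
Of book_1, book_2, book_3, book_4 only 2 to 4 are there at a start; the rules pass over those that are not, and their reading is None.
At some moment in a run one of pin_a, pin_b may be knocked a few centimetres aside while the robot is not near it.
Once in a run the grip may slacken for a moment while it holds something.
It also fails if it takes over 208 s, if anything falls off the work surface, if the arm or the gripper's body presses on something with over 40 N, if the wrist force passes 120 N, or if a joint passes its speed limit or range.

## Robot

A 6-joint arm with a two-finger parallel gripper is mounted at the origin on the work surface. World frame = base frame: x ahead of the robot, y to its left, z up, the work surface at z = 0. Lengths are in m, angles in degrees, forces in N, time in s.
With the tool pointing down it reaches from about 0.35 to 0.725 m from the base axis. Payload 4.3 kg.
Tool frame: the origin (TCP) lies midway between the tips of the shut fingers; the grasp point (between the pads) lies 19 mm behind it; z points along the fingers, y is the direction in which the jaws open and shut (so a half turn about z gives the same grasp; the last joint's range is limited). The gripper opens to 85 mm and grips with 20 to 120 N. Pads are 22 mm wide; open, the fingers measure 114 mm over their backs; the gripper's body (76 mm by 85 mm) begins 54 mm behind the grasp point. The pads swing forward as they close: fully open they stand 13 mm farther back than shut.
Start: joints at [-76.908, 21.618, 4.641, 73.018, 0, 83.68], TCP at [0.191, -0.542, 0.231] pointing down, gripper open.
Joint ranges: [-156.06, 156.06], [-48.1, 94.91], [-58.44, 69.94], [-101.28, 121.22], [-78.64, 73.56], [-180, 180]. Speed limits (degrees/s): [147.25, 147.25, 180, 180, 180, 180].

## Interface

Orientations are given as [roll, pitch, yaw] about the fixed x, y, z axes, in that order (R = Rz(yaw) Ry(pitch) Rx(roll)).
In Python, from cell import status, eyes, ticket gives the robot as it stands. The module is installed in compiled form; this text tells all that it offers.
- The arm moves only by the tool apply_moves, never from a script. Its arguments are lists of equal length, an entry for each row: "delta_pos": the shift along the tool's x, y, z in cm, a list of three; "delta_rot": the turn, a rotation vector about the tool's x, y, z in degrees, a list of three; "hand": the finger opening in cm, from 0 to 8.54. A call has exactly 5 rows; each row shifts and turns the pose as measured when the row begins, along the tool's axes as they then stand; what a row does not reach is not made up. A row lasts 1/10 s, in which the tool goes at most 50 mm and 8.59 degrees, less where a joint would pass 70% of its speed; a pose out of reach is approached as far as the arm can. A call is refused whole if a number of a shift passes 5 or a number of a turn 8.59, either way. A call with a gripper value outside its range is refused whole. The fingers move at their own pace and stop on an object; the grip force is fixed at half the most. Time passes only in rows, so rows that do not move let the fingers close, or fill a call up. It gives the time, the measured TCP pose, the force and the opening at its end, in the units of the state.
- status.get_state(): the state, without advancing time (a new reading comes with each control period).
- eyes.get_image(name): name is "scene" or "top" or "wrist"; returns the picture (400x640x3 uint8, red, green, blue); there is no depth.
- eyes.camera_model(name): a dict with "mtx" (3x3 intrinsics, pixels), "camera_from_world" (4x4, takes a point from world to camera coordinates); the wrist camera has in their place "T_tool_cam" (4x4, takes a point from camera to tool coordinates, whose origin is the TCP and whose axes are the flange's). Camera axes: x right, y down, z forward; pixel columns grow to the right and rows downward; lengths in m; the calibration is good to about 2 mm. The wrist camera is an equidistant fisheye: a pixel r from the principal point sees the ray r / f radians off the axis. A picture is of the moment at which its call begins: read the wrist's pose just before it. camera_model takes no time and is no camera call.
- ticket.job_done(): hands the job in, once; it reports no verdict.
The state is a dict: "time_s": time; "joint_positions": joint angles; "dq": joint speeds; "joint_torque": joint torques, N m; "ee_pos": TCP position; "tool_rot": TCP orientation; "wrist_force": force on the tool from outside, world axes, zero at the start; "torque": the same for the moment, N m; "grip_width": finger opening in m.
Only numpy, scipy, OpenCV 4.12 (cv2) and the standard library are available. Lean on these libraries where they do the work, as an engineer would, in place of code of your own. Each camera call takes 0.05 s, during which the arm holds its last target.

## Working session

There is one attempt and no reset: what is moved stays moved. The work goes in short steps, Python scripts to look and compute and a tool call to move; the robot and the scene stay as the last step left them, time stands still between calls to the robot, and variables do not carry over. Pictures are saved under pics/ and viewed, and the job is handed in when it is done.

Besides the shell and the picture viewer there is one more tool, called after "Call:" as name(argument=value, ...), one argument or row to a line, values as JSON. apply_moves: Moves the arm, as the interface text tells. Its arguments: {"type":"object","properties":{"delta_pos":{"type":"array"},"delta_rot":{"type":"array"},"hand":{"type":"array"}},"required":["delta_pos","delta_rot","hand"]}

```bash
ls; mkdir -p pics
cat > h.py <<'E'
import numpy as np, cv2
from scipy.spatial.transform import Rotation as R
from cell import status, eyes, ticket
def snap(name,fn):
    s=status.get_state(); im=eyes.get_image(name); cv2.imwrite('pics/'+fn+'.png',cv2.cvtColor(im,cv2.COLOR_RGB2BGR)); return s,im
E
python3 - <<'E'
from h import *
print(status.get_state())
for n in ['scene','top','wrist']:
    s,im=snap(n,n+'0'); print(n,eyes.camera_model(n))
E
```

```text
pics
{'time_s': 0.0, 'joint_positions': array([-7.69080290e+01,  2.16614805e+01,  4.56112480e+00,  7.30173839e+01,
       -1.00045288e-03,  8.36799683e+01]), 'dq': array([ 0.06543474, -0.05205994, -0.01854086,  0.10359163, -0.00551871,
        0.0535845 ]), 'joint_torque': array([-1.95495886e-04, -4.63601482e+01,  2.69877648e+01,  2.06571358e-02,
       -2.62593676e-04, -8.80216646e-06]), 'ee_pos': array([ 0.19095262, -0.54166324,  0.2303528 ]), 'tool_rot': array([-1.79882866e+02, -1.19666067e-02,  1.94119914e+01]), 'wrist_force': array([ 0.42607238,  0.44902744, -0.46503192]), 'torque': array([ 0.01983031, -0.05285858,  0.00140981]), 'grip_width': 0.08577192358318793}
scene {'mtx': array([[392.06196772,   0.        , 317.36468223],
       [  0.        , 392.06196772, 200.03234864],
       [  0.        ,   0.        ,   1.        ]]), 'camera_from_world': array([[ 0.77050231,  0.63733231,  0.01156377, -0.44790447],
       [ 0.55292288, -0.65920892, -0.5096272 , -0.26072204],
       [-0.31717894,  0.39906281, -0.86031761,  1.33116288],
       [ 0.        ,  0.        ,  0.        ,  1
[... 272 characters left out ...]
0.99694971, -0.01351743, -0.07686711,  0.56019531],
       [ 0.07657971,  0.02062943, -0.99685003,  1.20977543],
       [ 0.        ,  0.        ,  0.        ,  1.        ]])}
wrist {'mtx': array([[309.70691629,   0.        , 319.05424739],
       [  0.        , 309.70691629, 199.93935868],
       [  0.        ,   0.        ,   1.        ]]), 'T_tool_cam': array([[ 4.30704834e-06, -9.64148545e-01, -2.65363115e-01,
         6.58351125e-02],
       [ 9.99999560e-01, -2.44732183e-04,  9.05420576e-04,
        -1.28564645e-04],
       [-9.37902826e-04, -2.65363002e-01,  9.64148120e-01,
        -1.42562595e-01],
       [ 0.00000000e+00,  0.00000000e+00,  0.00000000e+00,
         1.00000000e+00]])}
```

View pics/scene0.png

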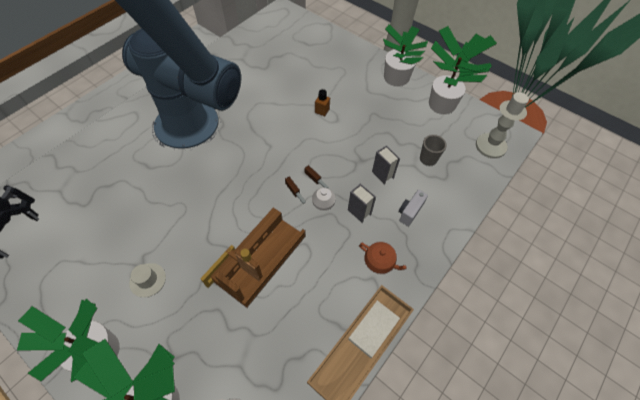

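View pics/top0.png

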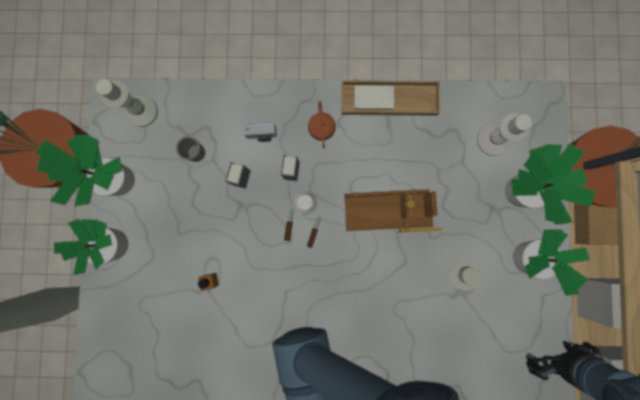

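View pics/wrist0.png

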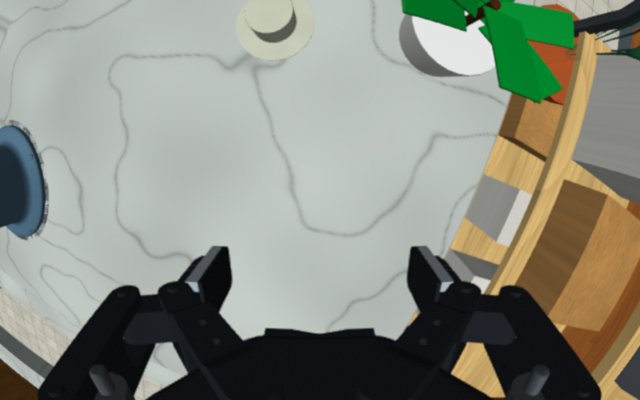

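Run:
```python
import cv2
a=cv2.imread('pics/top0.png')[90:290,180:450]; cv2.imwrite('pics/t0c.png',cv2.resize(a,None,fx=2.9,fy=2.9,interpolation=cv2.INTER_CUBIC))
a=cv2.imread('pics/scene0.png')[130:320,190:450]; cv2.imwrite('pics/s0c.png',cv2.resize(a,None,fx=3,fy=3,interpolation=cv2.INTER_CUBIC))
```

```text
(no output)
```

View pics/t0c.png

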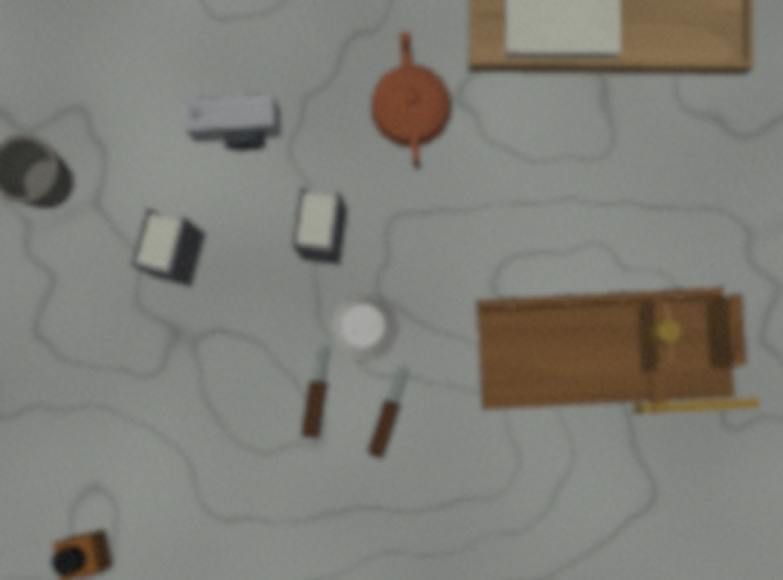

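View pics/s0c.png

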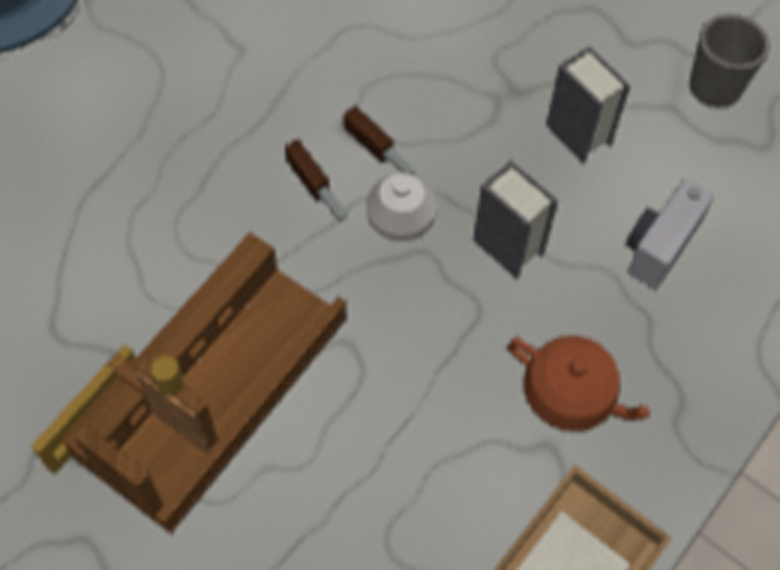

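```bash
cat >> h.py <<'E'
CM={n:eyes.camera_model(n) for n in ['scene','top','wrist']}
def ray(n,uv,s=None):
    m=CM[n]
    if n!='wrist':
        T=np.linalg.inv(m['camera_from_world']); d=np.linalg.inv(m['mtx'])@[uv[0],uv[1],1.]
    else:
        K=m['mtx']; x=(uv[0]-K[0,2])/K[0,0]; y=(uv[1]-K[1,2])/K[1,1]; th=np.hypot(x,y)+1e-12
        d=np.array([np.sin(th)*x/th,np.sin(th)*y/th,np.cos(th)])
        Tt=np.eye(4); Tt[:3,:3]=R.from_euler('xyz',s['tool_rot'],degrees=True).as_matrix(); Tt[:3,3]=s['ee_pos']
        T=Tt@m['T_tool_cam']
    d=T[:3,:3]@d; return T[:3,3],d/np.linalg.norm(d)
def tri(rays):
    A=np.zeros((3,3));b=np.zeros(3)
    for o,d in rays:
        P=np.eye(3)-np.outer(d,d); A+=P;b+=P@o
    p=np.linalg.solve(A,b); return p,[round(1000*np.linalg.norm((np.eye(3)-np.outer(d,d))@(p-o)),1) for o,d in rays]
def atz(r,z): o,d=r; return o+d*(z-o[2])/d[2]
def proj(n,P,s=None):
    m=CM[n];P=np.asarray(P,float)
    if n!='wrist':
        q=m['camera_from_world'][:3,:3]@P+m['camera_from_world'][:3,3]; return (m['mtx']@q)[:2]/q[2]
    Tt=np.eye(4); Tt[:3,:3]=R.from_euler('xyz',s['tool_rot'],degrees=True).as_matrix(); Tt[:3,3]=s['ee_pos']
    T=np.linalg.inv(Tt@m['T_tool_cam']); q=T[:3,:3]@P+T[:3,3]; r=np.hypot(q[0],q[1]); th=np.arctan2(r,q[2]); K=m['mtx']
    return np.array([K[0,2]+K[0,0]*th*q[0]/r,K[1,2]+K[1,1]*th*q[1]/r])
E
python3 - <<'E'
from h import *
np.set_printoptions(precision=4,suppress=True)
T=lambda u,v:ray('top',(180+u/2.9,90+v/2.9)); S=lambda u,v:ray('scene',(190+u/3,130+v/3))
for n,t,s in [('A',(160,242),(593,77)),('B',(318,220),(517,192)),('knob',(667,330),(166,365)),('pin1 grip',(314,409),(370,132)),('pin1 tip',(324,350),(408,168)),('pin2 grip',(384,428),(307,167)),('pin2 tip',(402,370),(342,215)),
 ('rail +y near end',(484,407),(253,237)),('back fence +yend',(478,303),(342,302)),('pomeg',(362,325),(400,190)),('plate+yend',(640,407),(128,352)),('plate -y',(757,401),(42,443)),('teapot',(411,97),(577,368)),('camera',(234,115),(675,220))]:
    print(n,*tri([T(*t),S(*s)]))
E
```

```text
A [0.6332 0.2551 0.0993] [np.float64(1.9), np.float64(1.9)]
B [0.656  0.0982 0.105 ] [np.float64(1.7), np.float64(1.7)]
knob [ 0.5487 -0.2357  0.146 ] [np.float64(1.4), np.float64(1.4)]
pin1 grip [0.4715 0.1082 0.0169] [np.float64(3.0), np.float64(3.0)]
pin1 tip [0.5322 0.0974 0.0224] [np.float64(1.5), np.float64(1.5)]
pin2 grip [0.4522 0.0338 0.0199] [np.float64(2.1), np.float64(2.1)]
pin2 tip [0.5132 0.0163 0.0141] [np.float64(2.3), np.float64(2.3)]
rail +y near end [ 0.4756 -0.0689  0.0428] [np.float64(2.4), np.float64(2.4)]
back fence +yend [ 0.5825 -0.0627  0.0336] [np.float64(1.4), np.float64(1.4)]
pomeg [0.5558 0.0554 0.0574] [np.float64(0.8), np.float64(0.8)]
plate+yend [ 0.4763 -0.2278  0.0527] [np.float64(0.0), np.float64(0.0)]
plate -y [ 0.4861 -0.3377  0.07  ] [np.float64(3.7), np.float64(3.7)]
teapot [0.7916 0.0096 0.0632] [np.float64(1.8), np.float64(1.8)]
camera [0.7743 0.1939 0.058 ] [np.float64(4.2), np.float64(4.2)]
```

```bash
cat >> h.py <<'E'
def rmat(s): return R.from_euler('xyz',s['tool_rot'],degrees=True)
def goto(pos,yaw,n=None,s=None,step=0.048,pitch=0,roll=180):
    s=s or status.get_state(); p=np.array(s['ee_pos']); q=rmat(s); tq=R.from_euler('xyz',[roll,pitch,yaw],degrees=True)
    pos=np.array(pos,float)
    rv=(q.inv()*tq).as_rotvec(degrees=True)
    if n is None: n=5*int(np.ceil(max(np.linalg.norm(pos-p)/step,np.linalg.norm(rv)/8.4,1)/5-1e-6))
    print('from',np.round(p,4),np.round(s['tool_rot'],2),'rows',n)
    P=[];Q=[]
    for i in range(n):
        cur=q*R.from_rotvec(rv*i/n,degrees=True); d=cur.inv().apply((pos-p)/n)*100
        P.append([float(x) for x in np.round(d,2)]);Q.append([float(x) for x in np.round(rv/n,2)])
    for i in range(0,n,5): print(P[i:i+5]);print(Q[i:i+5] if i==0 or 0 else '')
E
python3 -c "
from h import *
goto([0.53,-0.13,0.27],90)"
```

```text
from [ 0.191  -0.5418  0.2306] [-1.7991e+02 -1.0000e-02  1.9410e+01] rows 15
[[3.04, -1.84, -0.26], [3.18, -1.58, -0.26], [3.3, -1.32, -0.26], [3.4, -1.04, -0.26], [3.47, -0.76, -0.26]]
[[-0.0, -0.0, -4.71], [-0.0, -0.0, -4.71], [-0.0, -0.0, -4.71], [-0.0, -0.0, -4.71], [-0.0, -0.0, -4.71]]
[[3.52, -0.47, -0.26], [3.55, -0.18, -0.26], [3.55, 0.11, -0.26], [3.53, 0.4, -0.26], [3.49, 0.69, -0.26]]

[[3.42, 0.98, -0.26], [3.33, 1.25, -0.26], [3.21, 1.52, -0.26], [3.08, 1.78, -0.26], [2.92, 2.03, -0.26]]
```

Call:
apply_moves(
  delta_pos=[
    [3.0,-1.8,-0.3],
    [3.2,-1.6,-0.3],
    [3.3,-1.3,-0.3],
    [3.4,-1.0,-0.3],
    [3.5,-0.8,-0.3],
  ],
  delta_rot=[
    [0,0,-4.7],
    [0,0,-4.7],
    [0,0,-4.7],
    [0,0,-4.7],
    [0,0,-4.7],
  ],
  hand=[8.5,8.5,8.5,8.5,8.5],
)

```text
time_s: 0.65
ee_pos: [0.3036, -0.4026, 0.2429]
tool_rot: [-179.7, -0.1, 43.3]
wrist_force: [0.3, -0.5, 0.3]
grip_width: 0.0853
```

Call:
apply_moves(
  delta_pos=[
    [3.5,-0.5,-0.3],
    [3.5,-0.2,-0.3],
    [3.5,0.1,-0.3],
    [3.5,0.4,-0.3],
    [3.5,0.7,-0.3],
  ],
  delta_rot=[
    [0,0,-4.7],
    [0,0,-4.7],
    [0,0,-4.7],
    [0,0,-4.7],
    [0,0,-4.7],
  ],
  hand=[8.5,8.5,8.5,8.5,8.5],
)

```text
time_s: 1.15
ee_pos: [0.4162, -0.2575, 0.2577]
tool_rot: [-179.6, -0.3, 67.8]
wrist_force: [0.2, -0.3, -0.8]
grip_width: 0.0847
```

Call:
apply_moves(
  delta_pos=[
    [3.5,1.0,-0.3],
    [3.4,1.3,-0.3],
    [3.3,1.5,-0.3],
    [3.1,1.8,-0.3],
    [3.0,2.0,-0.3],
  ],
  delta_rot=[
    [0,0,-4.7],
    [0,0,-4.7],
    [0,0,-4.7],
    [0,0,-4.7],
    [0,0,-4.7],
  ],
  hand=[8.5,8.5,8.5,8.5,8.5],
)

```text
time_s: 1.65
ee_pos: [0.5292, -0.1068, 0.2726]
tool_rot: [-179.7, -0.4, 92.3]
wrist_force: [-0.3, -0.4, -0.5]
grip_width: 0.085
```

```bash
python3 -c "
from h import *
import pickle
s,im=snap('wrist','w1'); pickle.dump(s,open('w1.pkl','wb')); print(s['ee_pos'],s['tool_rot'])"
```

```text
[ 0.52923246 -0.10677673  0.27263629] [-179.66712138   -0.4390784    92.27577774]
```

View pics/w1.png

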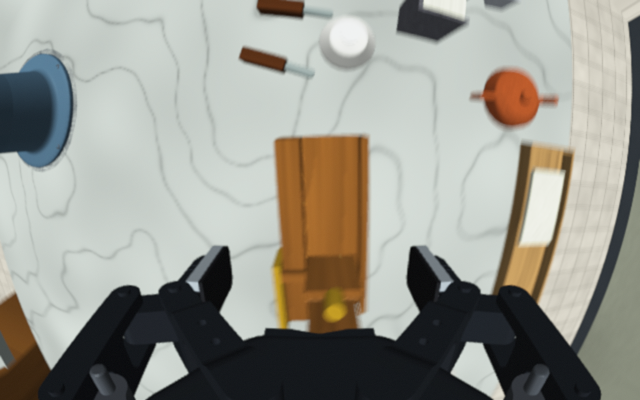

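Call:
apply_moves(
  delta_pos=[
    [-5,0,0],
    [-5,0,0],
    [-5,0,0],
    [-4.9,0,0],
    [0,0,0],
  ],
  delta_rot=[
    [0,0,0.5],
    [0,0,0.5],
    [0,0,0.5],
    [0,0,0.5],
    [0,0,0],
  ],
  hand=[0,0,0,0,0],
)

```text
time_s: 2.2
ee_pos: [0.5419, -0.3027, 0.2678]
tool_rot: [-179.7, -0.8, 91.3]
wrist_force: [0.5, 1.1, -0.8]
grip_width: 0.0116
```

```bash
python3 -c "
from h import *
import pickle
s,im=snap('wrist','w2'); pickle.dump(s,open('w2.pkl','wb')); print(s['ee_pos'],s['tool_rot'],s['grip_width'])
a=im[60:360,180:460,::-1]; cv2.imwrite('pics/w2c.png',cv2.resize(a,None,fx=2,fy=2,interpolation=cv2.INTER_CUBIC))
a=cv2.imread('pics/w1.png')[120:330,240:400]; cv2.imwrite('pics/w1c.png',cv2.resize(a,None,fx=2.8,fy=2.8,interpolation=cv2.INTER_CUBIC))
"
```

```text
[ 0.54189326 -0.30266791  0.26780003] [-179.73165618   -0.77892132   91.30505017] 0.01161681590663026
```

View pics/w2c.png

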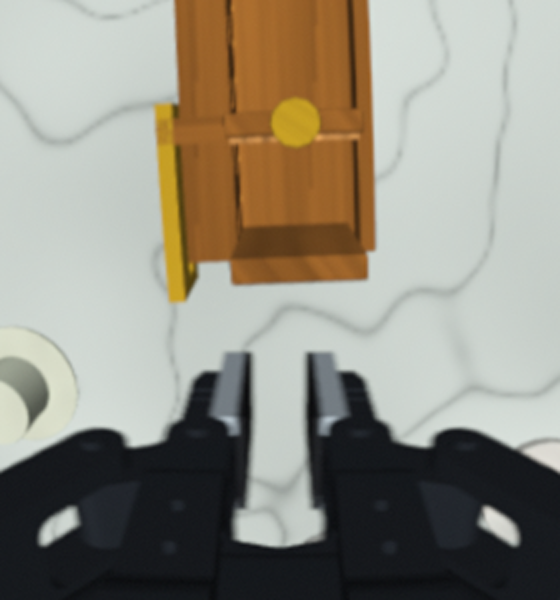

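View pics/w1c.png

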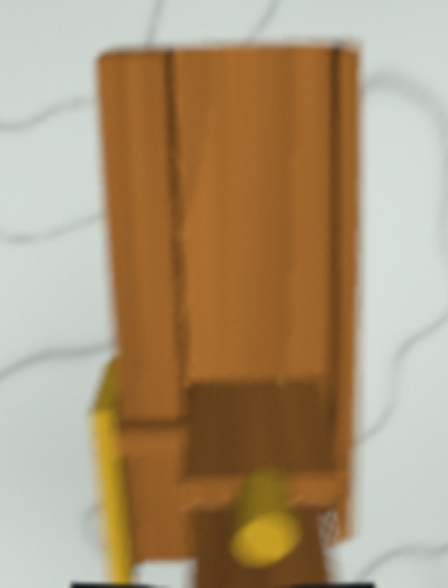

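```bash
cat > fit.py <<'E'
from h import *
import pickle
from scipy.optimize import least_squares
np.set_printoptions(precision=4,suppress=True)
s1=pickle.load(open('w1.pkl','rb'));s2=pickle.load(open('w2.pkl','rb'))
w1=lambda u,v:('w1',s1,(240+u/2.8,120+v/2.8)); w2=lambda u,v:('w2',s2,(180+u/2,60+v/2))
# p: x0,y0,yaw,g,L,xc,yf
obs=[(w1(98,55),lambda p:(-.065,p[4],.052)),(w1(168,50),lambda p:(-.035,p[4],.052)),(w1(335,45),lambda p:(.039,p[4],.040)),(w1(358,42),lambda p:(.049,p[4],.04)),
(w2(374,248),lambda p:(.049,p[6],.04)),(w2(232,260),lambda p:(-.035,p[6],.052)),
(w2(296,122),lambda p:(0,p[3]+.009,.146)),(w1(264,540),lambda p:(0,p[3]+.009,.146)),
(w2(299.5,255),lambda p:(p[5],0,.11)),(w2(301,225),lambda p:(p[5],0,.01)),(w2(300.5,281.5),lambda p:(p[5],-.014,.11)),
(w2(168,301),lambda p:(-.077,p[3]-.092,.064)),(w2(186,300),lambda p:(-.067,p[3]-.092,.064)),(w2(157,105),lambda p:(-.077,p[3]+.024,.064)),(w2(175,104),lambda p:(-.067,p[3]+.024,.064)),(w1(94,413),lambda p:(-.077,p[3]+.024,.064))]
def W(p,q): c,s=np.cos(p[2]),np.sin(p[2]); return np.array([p[0]+c*q[0]-s*q[1],p[1]+s*q[0]+c*q[1],q[2]])
f=lambda p:np.concatenate([proj('wrist',W(p,h(p)),o[1])-o[2] for o,h in obs])
r=least_squares(f,[.55,-.3,.05,.06,.24,0,0],loss='soft_l1')
print(r.x,np.degrees(r.x[2])); print(np.round(f(r.x).reshape(-1,2),1).tolist())
E
python3 fit.py
```

```text
[ 0.551  -0.3037  0.0598  0.0568  0.2421  0.0001 -0.0133] 3.424112761582475
[[-1.3, -1.1], [-1.0, -0.1], [1.1, 0.2], [1.0, 1.2], [1.3, 0.7], [3.6, -0.8], [1.0, 0.1], [-1.5, 1.8], [0.4, 0.2], [-2.6, -1.2], [0.3, 0.5], [0.6, 0.3], [-0.1, 0.5], [-0.7, -1.1], [-1.0, -1.3], [-3.1, 0.0]]
```

```bash
cat >> h.py <<'E'
RK=[0.551,-0.3037,3.424]
def W(x,y,z):
    c,s_=np.cos(np.radians(RK[2])),np.sin(np.radians(RK[2])); return np.array([RK[0]+c*x-s_*y,RK[1]+s_*x+c*y,z])
def inR(p):
    c,s_=np.cos(np.radians(RK[2])),np.sin(np.radians(RK[2])); d=np.array(p)[:2]-RK[:2]; return np.array([c*d[0]+s_*d[1],-s_*d[0]+c*d[1],p[2]])
E
python3 -c "
from h import *
s=status.get_state();print(inR(s['ee_pos']),s['wrist_force'],s['grip_width'])
goto(W(0,.028,.122),93.4)"
```

```text
[-0.00880794  0.00420286  0.26812429] [ 0.15706119  0.16221058 -0.31023929] 0.004120904398236086
from [ 0.542  -0.3     0.2681] [-179.74   -0.9    91.41] rows 5
[[0.44, 0.17, 2.93], [0.44, 0.17, 2.93], [0.45, 0.17, 2.93], [0.46, 0.17, 2.93], [0.47, 0.18, 2.92]]
[[-0.05, -0.18, -0.4], [-0.05, -0.18, -0.4], [-0.05, -0.18, -0.4], [-0.05, -0.18, -0.4], [-0.05, -0.18, -0.4]]
```

Call:
apply_moves(
  delta_pos=[
    [0.45,0.2,2.9],
    [0.45,0.2,2.9],
    [0.45,0.2,2.9],
    [0.45,0.2,2.9],
    [0.45,0.2,2.9],
  ],
  delta_rot=[
    [0,-0.2,-0.4],
    [0,-0.2,-0.4],
    [0,-0.2,-0.4],
    [0,-0.2,-0.4],
    [0,-0.2,-0.4],
  ],
  hand=[0,0,0,0,0],
)

```text
time_s: 2.75
ee_pos: [0.5531, -0.2739, 0.124]
tool_rot: [179.8, 0.4, 93.5]
wrist_force: [0.2, -0.4, -0.4]
grip_width: -0.0
```

```bash
python3 -c "
from h import *
s,im=snap('wrist','w3');print(inR(s['ee_pos']),s['tool_rot'],s['wrist_force'],s['grip_width'])
goto(W(0,.19,.124),93.4)"
```

```text
[0.00386615 0.02963812 0.12396612] [179.7531568    0.35705711  93.49317488] [ 0.22719693 -0.44819874 -0.35685562] -2.4380242274022577e-05
from [ 0.5503 -0.2709  0.1182] [-1.7984e+02  1.0000e-02  9.3570e+01] rows 5
[[3.14, -0.02, -0.12], [3.14, -0.02, -0.12], [3.14, -0.02, -0.12], [3.14, -0.02, -0.12], [3.14, -0.02, -0.12]]
[[-0.03, 0.0, 0.03], [-0.03, 0.0, 0.03], [-0.03, 0.0, 0.03], [-0.03, 0.0, 0.03], [-0.03, 0.0, 0.03]]
```

View pics/w3.png

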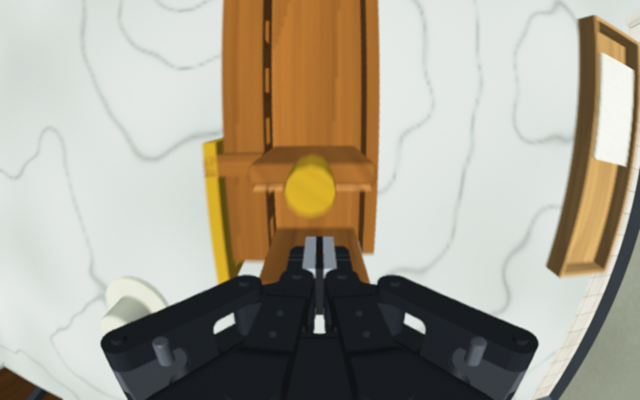

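Call:
apply_moves(
  delta_pos=[
    [1.0,0,-0.2],
    [2.0,0,0],
    [2.0,0,0],
    [2.0,0,0],
    [2.0,0,0],
  ],
  delta_rot=[
    [0,0,0],
    [0,0,0],
    [0,0,0],
    [0,0,0],
    [0,0,0],
  ],
  hand=[0,0,0,0,0],
)

```text
time_s: 3.3
ee_pos: [0.5446, -0.1803, 0.1247]
tool_rot: [-179.8, 0.6, 93.4]
wrist_force: [0.6, -3.2, -3.1]
grip_width: -0.0005
```

Call:
apply_moves(
  delta_pos=[
    [2.0,0,0],
    [2.0,0,0],
    [1.5,0,0],
    [0.5,0,0],
    [0,0,0],
  ],
  delta_rot=[
    [0,0,0],
    [0,0,0],
    [0,0,0],
    [0,0,0],
    [0,0,0],
  ],
  hand=[0,0,0,0,0],
)

```text
time_s: 3.8
ee_pos: [0.5431, -0.1171, 0.1323]
tool_rot: [179.7, 1.1, 93.5]
wrist_force: [0.1, -0.8, -1.8]
grip_width: 0.0001
```

```bash
python3 -c "
from h import *
s,im=snap('wrist','w4');print(inR(s['ee_pos']),s['tool_rot'],s['wrist_force'],s['grip_width'])
goto(W(0,.19,.124),93.4)"
```

```text
[0.00325277 0.18669411 0.13230846] [179.7217553    1.13411059  93.5387316 ] [ 0.11829561 -0.79657941 -1.84794682] 0.0001404687671079052
from [ 0.5433 -0.1174  0.1324] [179.7    1.12  93.51] rows 5
[[0.08, -0.07, 0.17], [0.07, -0.07, 0.17], [0.07, -0.07, 0.17], [0.07, -0.07, 0.17], [0.07, -0.07, 0.17]]
[[0.06, 0.22, 0.02], [0.06, 0.22, 0.02], [0.06, 0.22, 0.02], [0.06, 0.22, 0.02], [0.06, 0.22, 0.02]]
```

View pics/w4.png

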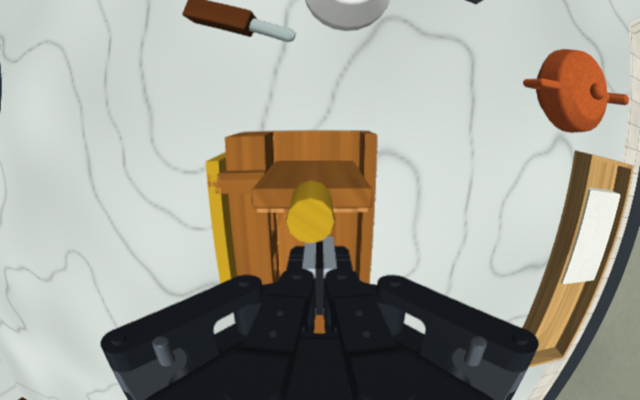

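```bash
python3 -c "
from h import *
goto([.60,.05,.26],90)"
```

```text
from [ 0.5433 -0.1174  0.1324] [179.7    1.12  93.51] rows 5
[[3.22, 1.35, -2.61], [3.25, 1.31, -2.6], [3.27, 1.27, -2.59], [3.3, 1.22, -2.58], [3.32, 1.18, -2.56]]
[[0.07, 0.22, 0.7], [0.07, 0.22, 0.7], [0.07, 0.22, 0.7], [0.07, 0.22, 0.7], [0.07, 0.22, 0.7]]
```

Call:
apply_moves(
  delta_pos=[
    [-0.5,0,-4.5],
    [0.5,0,-4.5],
    [4.0,1.4,-3.0],
    [4.2,1.5,-1.0],
    [4.2,1.5,0],
  ],
  delta_rot=[
    [0,0.2,0.7],
    [0,0.2,0.7],
    [0,0.2,0.7],
    [0,0.2,0.7],
    [0,0.2,0.7],
  ],
  hand=[0,0,8.5,8.5,8.5],
)

```text
time_s: 4.35
ee_pos: [0.5825, 0.0061, 0.2658]
tool_rot: [179.8, -0.3, 89.1]
wrist_force: [1.2, 0.2, 0.6]
grip_width: 0.0435
```

```bash
python3 -c "
from h import *
import pickle
s,im=snap('wrist','w5');pickle.dump(s,open('w5.pkl','wb'));print(s['ee_pos'],s['tool_rot'])
a=im[0:250,150:500,::-1]; cv2.imwrite('pics/w5c.png',cv2.resize(a,None,fx=2.2,fy=2.2,interpolation=cv2.INTER_CUBIC))
goto([.60,.05,.26],90)"
```

```text
[0.58251103 0.00609193 0.26575215] [179.80686419  -0.2606987   89.06722222]
from [0.5842 0.0128 0.2651] [179.73  -0.59  89.42] rows 5
[[0.75, 0.31, 0.11], [0.75, 0.31, 0.11], [0.75, 0.31, 0.11], [0.75, 0.31, 0.11], [0.74, 0.31, 0.1]]
[[0.05, -0.12, -0.12], [0.05, -0.12, -0.12], [0.05, -0.12, -0.12], [0.05, -0.12, -0.12], [0.05, -0.12, -0.12]]
```

View pics/w5c.png

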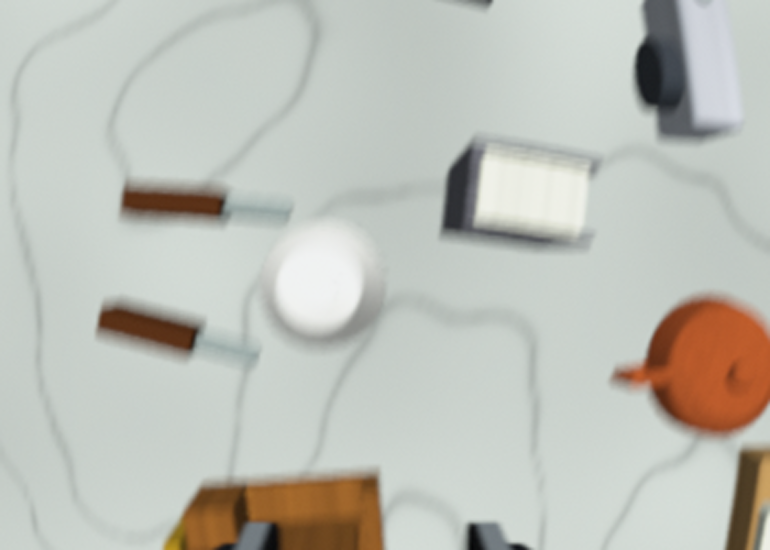

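```bash
python3 -c "
from h import *
import pickle
s=pickle.load(open('w5.pkl','rb'))
g=lambda u,v,z:atz(ray('wrist',(150+u/2.2,v/2.2),s),z)
c=[g(*p,.104) for p in [(477,142),(600,160),(590,243),(468,235)]]
print(np.round(c,4)); m=np.mean(c,0);print(m)
print('yaw',[np.degrees(np.arctan2(*(b-a)[[1,0]])) for a,b in [(c[0],c[1]),(c[3],c[2])]])
goto([.655,.04,.2],84)"
```

```text
[[0.6304 0.1256 0.104 ]
 [0.6879 0.1202 0.104 ]
 [0.6827 0.081  0.104 ]
 [0.6258 0.0831 0.104 ]]
[0.65669366 0.10246755 0.104     ]
yaw [np.float64(-5.357983284785829), np.float64(-2.0346103457536855)]
from [0.5842 0.0128 0.2651] [179.73  -0.59  89.42] rows 5
[[0.55, 1.4, 1.31], [0.57, 1.39, 1.31], [0.6, 1.38, 1.31], [0.63, 1.37, 1.31], [0.66, 1.36, 1.3]]
[[0.05, -0.12, 1.08], [0.05, -0.12, 1.08], [0.05, -0.12, 1.08], [0.05, -0.12, 1.08], [0.05, -0.12, 1.08]]
```

Call:
apply_moves(
  delta_pos=[
    [0.5,1.7,1.3],
    [0.6,1.7,1.3],
    [0.6,1.6,1.3],
    [0.6,1.6,1.3],
    [0,0,0],
  ],
  delta_rot=[
    [0,-0.1,1.2],
    [0,-0.1,1.2],
    [0,-0.1,1.2],
    [0,-0.1,1.2],
    [0,0,0],
  ],
  hand=[8.5,8.5,8.5,8.5,8.5],
)

```text
time_s: 4.9
ee_pos: [0.6559, 0.036, 0.2142]
tool_rot: [179.6, -0.4, 84.6]
wrist_force: [0.3, -0.4, -0.8]
grip_width: 0.0851
```

```bash
python3 -c "
from h import *
import pickle
s,im=snap('wrist','w6');pickle.dump(s,open('w6.pkl','wb'));print(s['ee_pos'],s['tool_rot'])
a=im[50:350,150:500,::-1]; cv2.imwrite('pics/w6c.png',cv2.resize(a,None,fx=2,fy=2,interpolation=cv2.INTER_CUBIC))
"
```

```text
[0.65585591 0.03604742 0.21417609] [179.55064063  -0.4326443   84.60629805]
```

View pics/w6c.png

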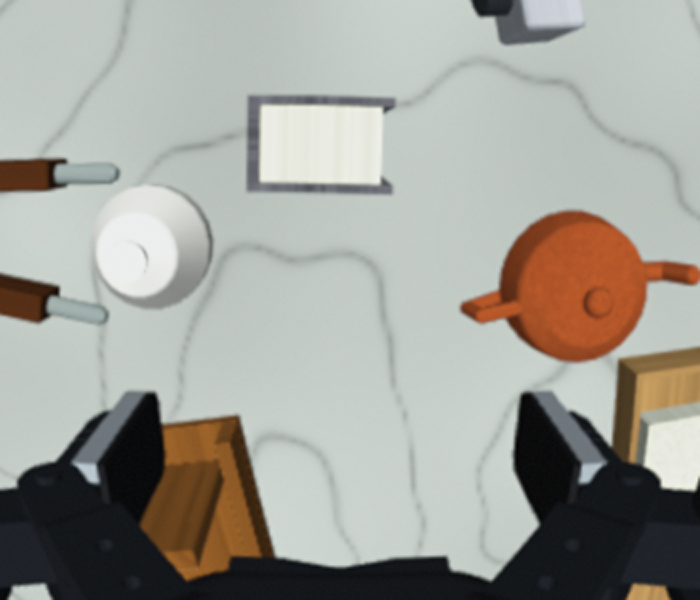

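```bash
python3 -c "
from h import *
import pickle
s=pickle.load(open('w6.pkl','rb')); s5=pickle.load(open('w5.pkl','rb'))
g=lambda u,v,z:atz(ray('wrist',(150+u/2,50+v/2),s),z)
c=[g(*p,.104) for p in [(248,97),(395,98),(393,193),(248,190)]]
print(np.round(c,4)); m=np.mean(c,0);print(m)
print('yaw',[np.degrees(np.arctan2(*(b-a)[[1,0]])) for a,b in [(c[0],c[1]),(c[3],c[2])]])
for a,b in zip([(477,142),(600,160),(590,243),(468,235)],[(248,97),(395,98),(393,193),(248,190)]):
  print(tri([ray('wrist',(150+a[0]/2.2,a[1]/2.2),s5),ray('wrist',(150+b[0]/2,50+b[1]/2),s)]))
y=np.radians(-5)
goto([m[0],m[1],.14],85)
goto([m[0],m[1],.062],85)"
```

```text
[[0.6271 0.122  0.104 ]
 [0.6862 0.1157 0.104 ]
 [0.682  0.0768 0.104 ]
 [0.623  0.0839 0.104 ]]
[0.65456474 0.09957449 0.104     ]
yaw [np.float64(-6.099370613025188), np.float64(-6.823428088916678)]
(array([0.6285336 , 0.12190733, 0.11816579]), [np.float64(1.1), np.float64(1.1)])
(array([0.68422193, 0.11653406, 0.11654475]), [np.float64(1.7), np.float64(1.7)])
(array([0.68041239, 0.07922019, 0.1136078 ]), [np.float64(1.7), np.float64(1.7)])
(array([0.62439667, 0.08355447, 0.11177423]), [np.float64(0.9), np.float64(0.9)])
from [0.6553 0.0356 0.2153] [179.52  -0.41  84.6 ] rows 5
[[1.26, -0.15, 1.51], [1.26, -0.14, 1.51], [1.27, -0.14, 1.51], [1.27, -0.14, 1.51], [1.27, -0.13, 1.51]]
[[0.1, -0.08, -0.08], [0.1, -0.08, -0.08], [0.1, -0.08, -0.08], [0.1, -0.08, -0.08], [0.1, -0.08, -0.08]]
from [0.6553 0.0356 0.2153] [179.52  -0.41  84.6 ] rows 5
[[1.25, -0.16, 3.07], [1.25, -0.15, 3.07], [1.26, -0.15, 3.07], [1.26, -0.14, 3.07], [1.27, -0.13, 3.07]]
[[0.1, -0.08, -0.08], [0.1, -0.08, -0.08], [0.1, -0.08, -0.08], [0.1, -0.08, -0.08], [0.1, -0.08, -0.08]]
```

Call:
apply_moves(
  delta_pos=[
    [1.6,-0.2,1.8],
    [1.6,-0.2,1.8],
    [1.6,-0.2,1.8],
    [1.6,-0.1,1.8],
    [0,0,0],
  ],
  delta_rot=[
    [0.1,-0.1,0.2],
    [0.1,-0.1,0.2],
    [0.1,-0.1,0.2],
    [0.1,-0.1,0.2],
    [0,0,0],
  ],
  hand=[8.5,8.5,8.5,8.5,8.5],
)

```text
time_s: 5.45
ee_pos: [0.6551, 0.0976, 0.1473]
tool_rot: [179.7, -0.1, 83.5]
wrist_force: [-0.1, 0.1, 0.1]
grip_width: 0.0852
```

```bash
python3 -c "
from h import *
goto([.6546,.0996,.062],83.7)"
```

```text
from [0.6551 0.0976 0.1473] [ 1.7966e+02 -8.0000e-02  8.3550e+01] rows 5
[[0.04, -0.02, 1.71], [0.04, -0.02, 1.71], [0.04, -0.02, 1.71], [0.04, -0.02, 1.71], [0.04, -0.02, 1.71]]
[[0.07, -0.02, -0.03], [0.07, -0.02, -0.03], [0.07, -0.02, -0.03], [0.07, -0.02, -0.03], [0.07, -0.02, -0.03]]
```

Call:
apply_moves(
  delta_pos=[
    [0.1,0,2.0],
    [0.05,0,2.0],
    [0.05,0,2.0],
    [0,0,2.3],
    [0,0,0],
  ],
  delta_rot=[
    [0.1,0,0],
    [0.1,0,0],
    [0,0,0],
    [0,0,0],
    [0,0,0],
  ],
  hand=[8.5,8.5,8.5,8.5,5],
)

```text
time_s: 5.95
ee_pos: [0.6587, 0.094, 0.0721]
tool_rot: [179.3, -0.1, 83.4]
wrist_force: [-1.0, -0.2, -0.3]
grip_width: 0.073
```

Call:
apply_moves(
  delta_pos=[
    [0,0,0],
    [0,0,0],
    [0,0,0],
    [0,0,-1.0],
    [0,0,-1.0],
  ],
  delta_rot=[
    [0,0,0],
    [0,0,0],
    [0,0,0],
    [0,0,0],
    [0,0,0],
  ],
  hand=[5,5,5,5,5],
)

```text
time_s: 6.45
ee_pos: [0.6599, 0.0914, 0.0996]
tool_rot: [179.0, -0.1, 83.3]
wrist_force: [0.4, 0.0, -1.5]
grip_width: 0.0593
```

```bash
python3 -c "
from h import *
s,im=snap('wrist','w7');print(s['ee_pos'],s['tool_rot'],s['wrist_force'],s['grip_width'])
goto([.61,-.1,.2],93.4)"
```

```text
[0.65990161 0.09143764 0.09956325] [ 1.79005414e+02 -1.00433579e-01  8.33018101e+01] [ 0.42413602  0.00857887 -1.51185455] 0.05934714794263606
from [0.661  0.0915 0.1017] [ 1.7884e+02 -1.2000e-01  8.3300e+01] rows 5
[[-3.92, -0.53, -1.99], [-3.9, -0.67, -1.98], [-3.87, -0.82, -1.98], [-3.84, -0.96, -1.98], [-3.8, -1.1, -1.97]]
[[0.23, -0.0, -2.02], [0.23, -0.0, -2.02], [0.23, -0.0, -2.02], [0.23, -0.0, -2.02], [0.23, -0.0, -2.02]]
```

View pics/w7.png

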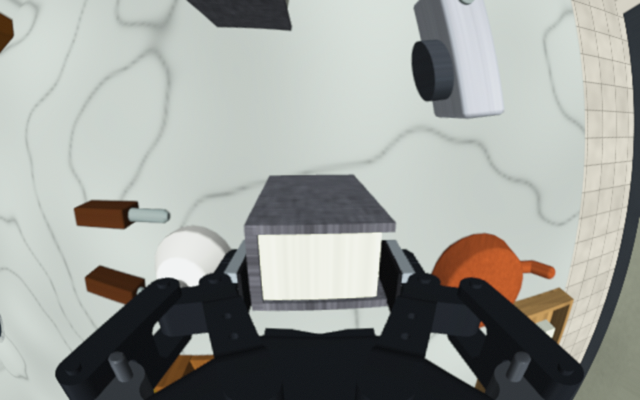

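```bash
python3 -c "
import cv2
a=cv2.imread('pics/w7.png')[160:330,220:420]; cv2.imwrite('pics/w7c.png',cv2.resize(a,None,fx=3.5,fy=3.5,interpolation=cv2.INTER_CUBIC))"
```

```text
(no output)
```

View pics/w7c.png

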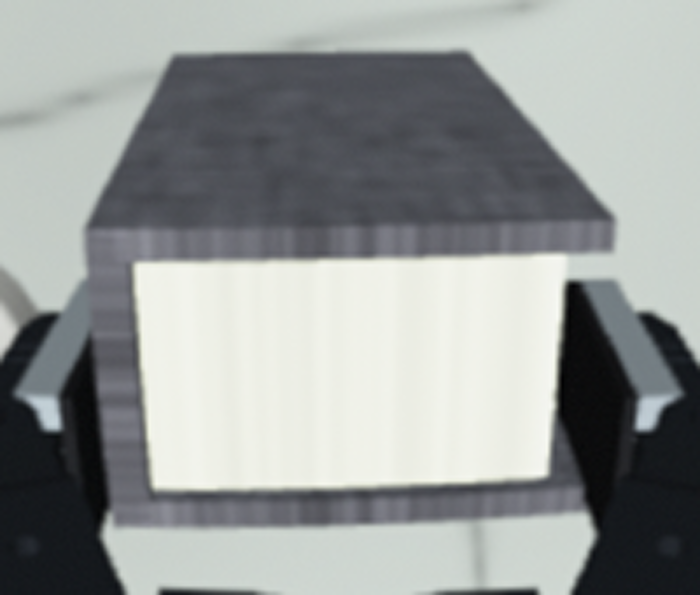

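```bash
cat > held.py <<'E'
from h import *
def held(pts,s,L=.06):
    # pts: image px of top face corners: spine+x', fore+x', fore-x', spine-x' ; find h so width=L
    T0=dict(s); T0['ee_pos']=np.zeros(3); T0['tool_rot']=[0,0,0]
    rs=[ray('wrist',p,T0) for p in pts]
    from scipy.optimize import brentq
    f=lambda z:np.linalg.norm(atz(rs[1],z)-atz(rs[0],z))+np.linalg.norm(atz(rs[2],z)-atz(rs[3],z))-2*L
    z=brentq(f,-.1,.1); c=np.array([atz(r,z) for r in rs]); m=c.mean(0)
    print('top at tool z',round(z,4),'centre',np.round(m,4)); print(np.round(c*1000,1).tolist(), 'depth',np.linalg.norm((c[0]+c[1]-c[2]-c[3])/2), 'rot', [np.degrees(np.arctan2(d[0],d[1])) for d in (c[1]-c[0],c[2]-c[3])])
E
python3 -c "
from held import *
s=status.get_state()
held([(220+u/3.5,160+v/3.5) for u,v in [(85,228),(615,218),(585,512),(112,525)]],s)"
```

```text
top at tool z -0.03 centre [ 0.0057 -0.0009 -0.03  ]
[[25.2, -30.7, -30.0], [26.4, 29.0, -30.0], [-13.5, 29.1, -30.0], [-15.5, -31.1, -30.0]] depth 0.04031748560906712 rot [np.float64(1.13676533276888), np.float64(1.9420242055853945)]
```

```bash
python3 -c "
from h import *
print(W(.003,.0185,.2))
s=status.get_state(); s2=dict(s); s2['ee_pos']=s['ee_pos']+np.array([-.01,-.02,.135]); 
goto(W(.003,.0185,.24),93.1,s=s2)"
```

```text
[ 0.55288974 -0.28505385  0.2       ]
from [0.651  0.0715 0.2367] [ 1.7884e+02 -1.2000e-01  8.3300e+01] rows 10
[[-3.66, -0.56, -0.05], [-3.65, -0.62, -0.05], [-3.63, -0.68, -0.05], [-3.62, -0.74, -0.05], [-3.61, -0.81, -0.05]]
[[0.12, -0.0, -0.98], [0.12, -0.0, -0.98], [0.12, -0.0, -0.98], [0.12, -0.0, -0.98], [0.12, -0.0, -0.98]]
[[-3.59, -0.87, -0.04], [-3.58, -0.93, -0.04], [-3.56, -0.99, -0.04], [-3.55, -1.05, -0.04], [-3.53, -1.11, -0.04]]
```

Call:
apply_moves(
  delta_pos=[
    [0,0,-3.0],
    [-0.5,0,-4.0],
    [-1.5,-0.2,-4.0],
    [-2.5,-0.4,-3.0],
    [-3.0,-0.6,-0.5],
  ],
  delta_rot=[
    [0.2,0,0],
    [0.2,0,0],
    [0.2,0,-0.5],
    [0.2,0,-1.0],
    [0.2,0,-1.0],
  ],
  hand=[5,5,5,5,5],
)

```text
time_s: 7.0
ee_pos: [0.6386, 0.0203, 0.2538]
tool_rot: [179.8, -0.1, 86.3]
wrist_force: [0.8, 0.6, -1.4]
grip_width: 0.0596
```

```bash
python3 -c "
from h import *
s=status.get_state();print(s['grip_width'],s['wrist_force'])
goto(W(.003,.0185,.24),93.1)"
```

```text
0.05960350049955704 [ 0.78660666  0.6209169  -1.44084917]
from [0.6386 0.0203 0.2538] [ 1.7981e+02 -1.3000e-01  8.6330e+01] rows 10
[[-3.1, -0.66, 0.13], [-3.09, -0.7, 0.13], [-3.09, -0.73, 0.13], [-3.08, -0.77, 0.13], [-3.07, -0.81, 0.13]]
[[0.02, -0.01, -0.68], [0.02, -0.01, -0.68], [0.02, -0.01, -0.68], [0.02, -0.01, -0.68], [0.02, -0.01, -0.68]]
[[-3.06, -0.84, 0.13], [-3.05, -0.88, 0.13], [-3.04, -0.91, 0.13], [-3.03, -0.95, 0.14], [-3.01, -0.99, 0.14]]
```

Call:
apply_moves(
  delta_pos=[
    [-3.1,-0.7,0.1],
    [-3.1,-0.7,0.1],
    [-3.1,-0.7,0.1],
    [-3.1,-0.8,0.1],
    [-3.1,-0.8,0.1],
  ],
  delta_rot=[
    [0,0,-0.7],
    [0,0,-0.7],
    [0,0,-0.7],
    [0,0,-0.7],
    [0,0,-0.7],
  ],
  hand=[5,5,5,5,5],
)

```text
time_s: 7.5
ee_pos: [0.5973, -0.1381, 0.2566]
tool_rot: [179.0, 0.0, 90.2]
wrist_force: [0.3, 0.6, -1.7]
grip_width: 0.0593
```

Call:
apply_moves(
  delta_pos=[
    [-3.0,-0.8,0.1],
    [-3.0,-0.9,0.2],
    [-2.5,-0.9,1.0],
    [-2.0,-0.8,1.0],
    [0,0,0],
  ],
  delta_rot=[
    [0,0,-0.7],
    [0,0,-0.7],
    [0,0,-0.7],
    [0,0,-0.7],
    [0,0,0],
  ],
  hand=[5,5,5,5,5],
)

```text
time_s: 8.0
ee_pos: [0.5641, -0.2527, 0.2371]
tool_rot: [178.7, 0.4, 92.9]
wrist_force: [-0.6, 0.4, -1.7]
grip_width: 0.0594
```

```bash
python3 -c "
from h import *
s,im=snap('wrist','w8');print(inR(s['ee_pos']),s['tool_rot'],s['wrist_force'],s['grip_width'])
a=im[100:380,200:440,::-1]; cv2.imwrite('pics/w8c.png',cv2.resize(a,None,fx=2.1,fy=2.1,interpolation=cv2.INTER_CUBIC))
goto(W(.003,.0185,.16),93.1)"
```

```text
[0.01612826 0.05015878 0.23708732] [178.71480799   0.38111343  92.86580229] [-0.62458574  0.41560083 -1.70703194] 0.059438833239192364
from [ 0.5648 -0.2514  0.2379] [178.64   0.36  92.93] rows 5
[[-0.65, -0.31, 1.56], [-0.65, -0.3, 1.56], [-0.65, -0.3, 1.56], [-0.65, -0.29, 1.56], [-0.66, -0.28, 1.56]]
[[0.27, 0.07, -0.03], [0.27, 0.07, -0.03], [0.27, 0.07, -0.03], [0.27, 0.07, -0.03], [0.27, 0.07, -0.03]]
```

View pics/w8c.png

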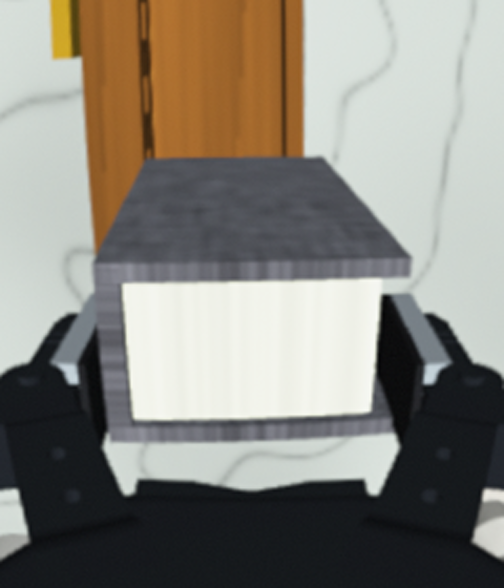

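Call:
apply_moves(
  delta_pos=[
    [-1.2,-0.5,0.8],
    [-1.2,-0.5,0.8],
    [-0.9,-0.5,0.8],
    [0,0,0],
    [0,0,0],
  ],
  delta_rot=[
    [0.4,0.1,0],
    [0.4,0.1,0],
    [0.4,0.1,0],
    [0,0,0],
    [0,0,0],
  ],
  hand=[5,5,5,5,5],
)

```text
time_s: 8.55
ee_pos: [0.5525, -0.286, 0.2133]
tool_rot: [179.8, 0.0, 93.1]
wrist_force: [0.3, -1.2, -1.9]
grip_width: 0.0597
```

```bash
python3 -c "
from h import *
s,im=snap('wrist','w9');print(inR(s['ee_pos']),s['tool_rot'],s['wrist_force'],s['grip_width'])
goto(W(.003,.0185,.12),93.1)"
```

```text
[0.00256439 0.01756878 0.21328389] [1.79825994e+02 4.23795514e-02 9.31004273e+01] [ 0.27987938 -1.18515916 -1.89449985] 0.05971792082976219
from [ 0.5524 -0.2859  0.2132] [1.7985e+02 4.0000e-02 9.3110e+01] rows 5
[[0.02, 0.01, 1.86], [0.02, 0.01, 1.86], [0.02, 0.01, 1.86], [0.02, 0.01, 1.86], [0.02, 0.01, 1.86]]
[[0.03, 0.01, 0.0], [0.03, 0.01, 0.0], [0.03, 0.01, 0.0], [0.03, 0.01, 0.0], [0.03, 0.01, 0.0]]
```

View pics/w9.png

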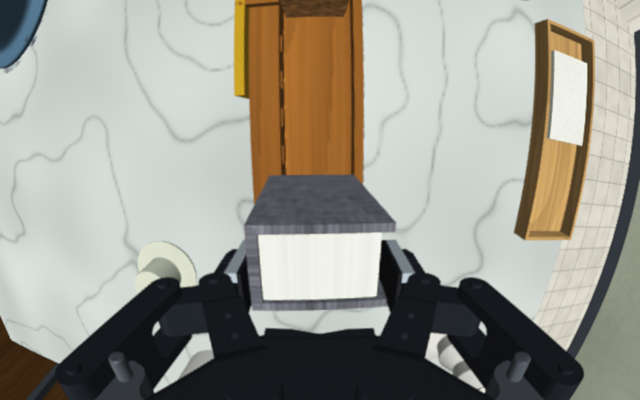

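Call:
apply_moves(
  delta_pos=[
    [0.1,0,1.8],
    [0.05,0,1.8],
    [0.05,0,1.8],
    [0,0,1.8],
    [0,0,0],
  ],
  delta_rot=[
    [0,0,0],
    [0,0,0],
    [0,0,0],
    [0,0,0],
    [0,0,0],
  ],
  hand=[5,5,5,5,5],
)

```text
time_s: 9.1
ee_pos: [0.555, -0.2824, 0.1416]
tool_rot: [179.6, 0.2, 93.3]
wrist_force: [-0.9, 0.8, -1.2]
grip_width: 0.059
```

```bash
python3 -c "
from h import *
s,im=snap('wrist','w10');print(inR(s['ee_pos']),s['tool_rot'],s['wrist_force'],s['grip_width'])
goto(W(.003,.0185,.086),93.1)"
```

```text
[0.00528871 0.02100205 0.14158819] [1.79577156e+02 1.55919089e-01 9.32965766e+01] [-0.94707986  0.83262806 -1.19614443] 0.05901692353521807
from [ 0.5558 -0.2829  0.1431] [179.48   0.23  93.3 ] rows 5
[[-0.04, -0.07, 1.14], [-0.04, -0.07, 1.14], [-0.04, -0.07, 1.14], [-0.04, -0.06, 1.14], [-0.04, -0.06, 1.14]]
[[0.1, 0.04, 0.04], [0.1, 0.04, 0.04], [0.1, 0.04, 0.04], [0.1, 0.04, 0.04], [0.1, 0.04, 0.04]]
```

View pics/w10.png

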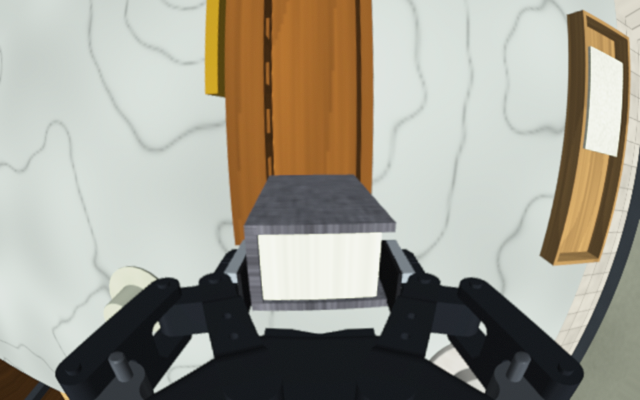

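Call:
apply_moves(
  delta_pos=[
    [-0.1,-0.2,1.2],
    [0,-0.1,1.2],
    [0,0,1.2],
    [0,0,1.0],
    [0,0,0],
  ],
  delta_rot=[
    [0.2,0.1,0],
    [0.2,0.1,0],
    [0,0,0],
    [0,0,0],
    [0,0,0],
  ],
  hand=[5,5,5,5,5],
)

```text
time_s: 9.65
ee_pos: [0.555, -0.2851, 0.0967]
tool_rot: [179.7, 0.2, 93.3]
wrist_force: [-0.3, -0.5, -2.2]
grip_width: 0.0595
```

```bash
python3 -c "
from h import *
s,im=snap('wrist','w11');print(inR(s['ee_pos']),s['tool_rot'],s['wrist_force'],s['grip_width'])
goto(W(.003,.0185,.085),93.1)"
```

```text
[0.00514087 0.01833128 0.09670172] [179.65385452   0.18813016  93.3363223 ] [-0.32619014 -0.50117114 -2.19574212] 0.05950862989877407
from [ 0.5553 -0.2853  0.0974] [179.62   0.21  93.34] rows 5
[[0.01, -0.05, 0.25], [0.01, -0.05, 0.25], [0.01, -0.05, 0.25], [0.01, -0.05, 0.25], [0.01, -0.05, 0.25]]
[[0.08, 0.04, 0.05], [0.08, 0.04, 0.05], [0.08, 0.04, 0.05], [0.08, 0.04, 0.05], [0.08, 0.04, 0.05]]
```

View pics/w11.png

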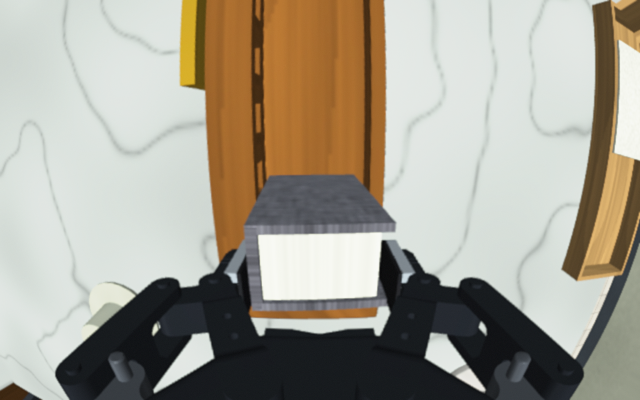

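Call:
apply_moves(
  delta_pos=[
    [0,-0.1,0.4],
    [0,-0.1,0.4],
    [0,0,0.3],
    [0,0,0.2],
    [0,0,0],
  ],
  delta_rot=[
    [0.2,0.1,0],
    [0.1,0.1,0],
    [0,0,0],
    [0,0,0],
    [0,0,0],
  ],
  hand=[5,5,5,5,5],
)

```text
time_s: 10.2
ee_pos: [0.5543, -0.2863, 0.0849]
tool_rot: [179.8, 0.1, 93.3]
wrist_force: [-0.0, 0.8, -1.6]
grip_width: 0.0598
```

Call:
apply_moves(
  delta_pos=[
    [0,0,0.15],
    [0,0,0.1],
    [0,0,0.1],
    [0,0,0.1],
    [0,0,0],
  ],
  delta_rot=[
    [0.1,0.1,0],
    [0,0,0],
    [0,0,0],
    [0,0,0],
    [0,0,0],
  ],
  hand=[5,5,5,5,5],
)

```text
time_s: 10.7
ee_pos: [0.5545, -0.2869, 0.085]
tool_rot: [179.8, 0.2, 93.3]
wrist_force: [0.2, -0.4, -1.9]
grip_width: 0.0594
```

Call:
apply_moves(
  delta_pos=[
    [0,0,0.3],
    [0,0,0.3],
    [0,0,0.3],
    [0,0,0],
    [0,0,0],
  ],
  delta_rot=[
    [0.1,0.1,0],
    [0,0,0],
    [0,0,0],
    [0,0,0],
    [0,0,0],
  ],
  hand=[5,5,5,5,5],
)

```text
time_s: 11.2
ee_pos: [0.5554, -0.2888, 0.0856]
tool_rot: [179.6, 0.4, 93.3]
wrist_force: [0.3, 0.0, -0.6]
grip_width: 0.0595
```

Call:
apply_moves(
  delta_pos=[
    [0,0,0],
    [0,0,0],
    [0,0,0],
    [0,0,0],
    [0,0,-2.0],
  ],
  delta_rot=[
    [0,0,0],
    [0,0,0],
    [0,0,0],
    [0,0,0],
    [0,0,0],
  ],
  hand=[6.5,7.5,8.0,8.0,8.0],
)

```text
time_s: 11.7
ee_pos: [0.5536, -0.2877, 0.1014]
tool_rot: [179.9, 0.2, 93.3]
wrist_force: [0.0, 0.8, -0.5]
grip_width: 0.08
```

Call:
apply_moves(
  delta_pos=[
    [0,0,-3.0],
    [0,0,-4.0],
    [0,0,-4.0],
    [-1.5,0,-2.0],
    [0,0,0],
  ],
  delta_rot=[
    [0,0,0],
    [0,0,0],
    [0,0,0],
    [0,0,0],
    [0,0,0],
  ],
  hand=[8.5,8.5,8.5,8.5,8.5],
)

```text
time_s: 12.2
ee_pos: [0.5545, -0.302, 0.2366]
tool_rot: [179.9, 0.2, 93.4]
wrist_force: [0.3, 0.2, 0.5]
grip_width: 0.0848
```

```bash
python3 -c "
from h import *
s,im=snap('wrist','w12');print(inR(s['ee_pos']),s['tool_rot'],s['wrist_force'],s['grip_width'])
import pickle; pickle.dump(s,open('w12.pkl','wb'))
goto([.635,.19,.24],80)"
```

```text
[0.00357668 0.00148056 0.23662873] [179.90818061   0.23772721  93.35840567] [0.28968844 0.23120983 0.45336018] 0.08479927606603313
from [ 0.5542 -0.3008  0.2352] [1.7997e+02 1.2000e-01 9.3390e+01] rows 15
[[3.23, 0.73, -0.04], [3.25, 0.68, -0.04], [3.26, 0.63, -0.04], [3.26, 0.58, -0.04], [3.27, 0.53, -0.04]]
[[0.0, 0.01, 0.89], [0.0, 0.01, 0.89], [0.0, 0.01, 0.89], [0.0, 0.01, 0.89], [0.0, 0.01, 0.89]]
[[3.28, 0.48, -0.04], [3.29, 0.43, -0.04], [3.29, 0.38, -0.04], [3.3, 0.32, -0.04], [3.3, 0.27, -0.03]]

[[3.31, 0.22, -0.03], [3.31, 0.17, -0.03], [3.31, 0.12, -0.03], [3.32, 0.07, -0.03], [3.32, 0.01, -0.03]]
```

View pics/w12.png

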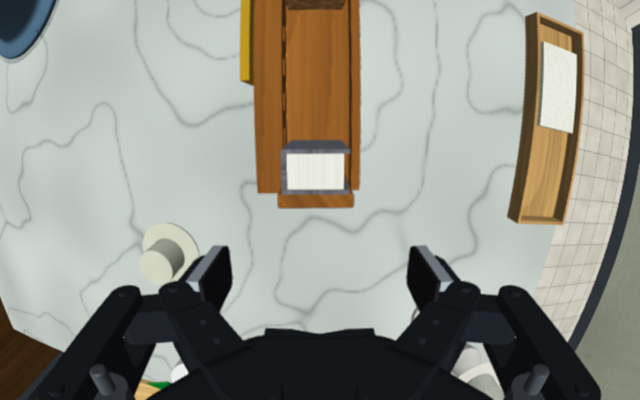

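Call:
apply_moves(
  delta_pos=[
    [4.5,1.0,-0.1],
    [4.8,0.9,0],
    [4.8,0.9,0],
    [4.8,0.8,0],
    [4.8,0.7,0],
  ],
  delta_rot=[
    [0,0,1.5],
    [0,0,1.5],
    [0,0,1.5],
    [0,0,1.5],
    [0,0,1.5],
  ],
  hand=[8.5,8.5,8.5,8.5,8.5],
)

```text
time_s: 12.75
ee_pos: [0.5932, -0.0607, 0.2248]
tool_rot: [-179.4, -0.1, 84.9]
wrist_force: [-0.1, -0.4, 0.0]
grip_width: 0.0848
```

Call:
apply_moves(
  delta_pos=[
    [4.8,0.4,0],
    [4.8,0.2,0],
    [4.8,0,0],
    [4.8,-0.1,0],
    [4.0,-0.2,0],
  ],
  delta_rot=[
    [0,0,2],
    [0,0,2],
    [0,0,2],
    [0,0,2],
    [0,0,2],
  ],
  hand=[8.5,8.5,8.5,8.5,8.5],
)

```text
time_s: 13.25
ee_pos: [0.6253, 0.1795, 0.2126]
tool_rot: [-178.3, 0.2, 74.6]
wrist_force: [0.4, -0.5, -0.2]
grip_width: 0.085
```

```bash
python3 -c "
from h import *
goto([.625,.19,.22],75)"
```

```text
from [0.6253 0.1795 0.2126] [-178.33    0.23   74.62] rows 5
[[0.2, -0.07, -0.15], [0.2, -0.07, -0.15], [0.2, -0.06, -0.15], [0.2, -0.06, -0.15], [0.2, -0.06, -0.15]]
[[-0.33, 0.04, -0.08], [-0.33, 0.04, -0.08], [-0.33, 0.04, -0.08], [-0.33, 0.04, -0.08], [-0.33, 0.04, -0.08]]
```

Call:
apply_moves(
  delta_pos=[
    [0.2,0,0],
    [0,0,0],
    [0,0,0],
    [0,0,0],
    [0,0,0],
  ],
  delta_rot=[
    [-0.8,0,0],
    [-0.5,0,0],
    [-0.3,0,0],
    [0,0,0],
    [0,0,0],
  ],
  hand=[8.5,8.5,8.5,8.5,8.5],
)

```text
time_s: 13.75
ee_pos: [0.6207, 0.1851, 0.2044]
tool_rot: [-179.4, 0.5, 75.0]
wrist_force: [0.5, -0.2, -0.1]
grip_width: 0.0849
```

```bash
python3 -c "
from h import *
import pickle
s,im=snap('wrist','w13');pickle.dump(s,open('w13.pkl','wb'));print(s['ee_pos'],s['tool_rot'])
a=im[50:350,150:500,::-1]; cv2.imwrite('pics/w13c.png',cv2.resize(a,None,fx=2,fy=2,interpolation=cv2.INTER_CUBIC))
"
```

```text
[0.62071551 0.1850556  0.20436889] [-179.35001627    0.48698513   74.96936653]
```

View pics/w13c.png

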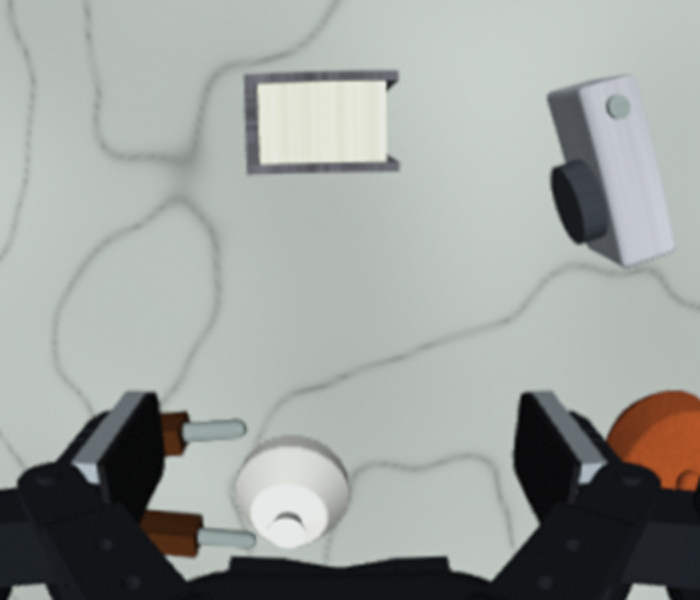

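```bash
python3 -c "
from h import *
import pickle
s=pickle.load(open('w13.pkl','rb'))
c=np.array([atz(ray('wrist',(150+u/2,50+v/2),s),.104) for u,v in [(245,76),(399,72),(399,170),(247,173)]])
print(np.round(c,4)); m=np.mean(c,0);print(m,[np.linalg.norm(c[i]-c[(i+1)%4]) for i in range(4)])
y=[np.degrees(np.arctan2(*(b-a)[[1,0]])) for a,b in [(c[0],c[1]),(c[3],c[2])]];print('yaw',y)
goto([m[0],m[1],.14],90+np.mean(y))"
```

```text
[[0.6068 0.2806 0.104 ]
 [0.6646 0.2663 0.104 ]
 [0.6549 0.229  0.104 ]
 [0.5971 0.2435 0.104 ]]
[0.63085264 0.25486956 0.104     ] [np.float64(0.05953698183675217), np.float64(0.03850946131808661), np.float64(0.05956739034459987), np.float64(0.03838896618531885)]
yaw [np.float64(-13.930415019665267), np.float64(-14.046654851996877)]
from [0.6209 0.1849 0.2045] [-179.36    0.49   74.96] rows 5
[[1.41, -0.16, 1.28], [1.41, -0.15, 1.28], [1.41, -0.15, 1.28], [1.41, -0.15, 1.29], [1.41, -0.15, 1.29]]
[[-0.13, 0.1, -0.21], [-0.13, 0.1, -0.21], [-0.13, 0.1, -0.21], [-0.13, 0.1, -0.21], [-0.13, 0.1, -0.21]]
```

Call:
apply_moves(
  delta_pos=[
    [1.8,-0.2,1.5],
    [1.8,-0.2,1.5],
    [1.8,-0.2,1.5],
    [1.6,-0.1,1.5],
    [0,0,0],
  ],
  delta_rot=[
    [-0.2,0.1,-0.2],
    [-0.2,0.1,-0.2],
    [-0.2,0.1,-0.2],
    [-0.1,0.1,-0.2],
    [0,0,0],
  ],
  hand=[8.5,8.5,8.5,8.5,8.5],
)

```text
time_s: 14.3
ee_pos: [0.634, 0.2544, 0.1417]
tool_rot: [179.8, 0.0, 75.5]
wrist_force: [0.1, -0.4, 0.2]
grip_width: 0.0853
```

```bash
python3 -c "
from h import *
goto([.631,.255,.064],76)"
```

```text
from [0.634  0.2544 0.1417] [1.7977e+02 3.0000e-02 7.5470e+01] rows 5
[[-0.0, -0.07, 1.55], [-0.0, -0.07, 1.55], [-0.0, -0.06, 1.55], [-0.0, -0.06, 1.55], [-0.0, -0.06, 1.55]]
[[0.05, 0.01, -0.11], [0.05, 0.01, -0.11], [0.05, 0.01, -0.11], [0.05, 0.01, -0.11], [0.05, 0.01, -0.11]]
```

Call:
apply_moves(
  delta_pos=[
    [0.1,-0.1,2.0],
    [0.1,-0.1,2.0],
    [0.1,-0.1,1.8],
    [0.1,-0.1,1.6],
    [0,0,0],
  ],
  delta_rot=[
    [0.1,0,-0.1],
    [0.1,0,-0.1],
    [0.1,0,-0.1],
    [0.1,0,-0.1],
    [0,0,0],
  ],
  hand=[8.5,8.5,8.5,8.5,7.5],
)

```text
time_s: 14.8
ee_pos: [0.6316, 0.2601, 0.065]
tool_rot: [-179.9, 0.2, 76.0]
wrist_force: [-0.8, 0.0, -0.3]
grip_width: 0.0747
```

Call:
apply_moves(
  delta_pos=[
    [0,0,0],
    [0,0,0],
    [0,0,0],
    [0,0,0],
    [0,0,-1.0],
  ],
  delta_rot=[
    [0,0,0],
    [0,0,0],
    [0,0,0],
    [0,0,0],
    [0,0,0],
  ],
  hand=[5,5,5,5,5],
)

```text
time_s: 15.3
ee_pos: [0.632, 0.2597, 0.0769]
tool_rot: [-179.9, 0.2, 76.0]
wrist_force: [-0.7, 0.4, -2.5]
grip_width: 0.0593
```

Call:
apply_moves(
  delta_pos=[
    [0,0,-2.0],
    [0,0,-2.0],
    [0,0,-2.0],
    [0,0,-1.0],
    [0,0,0],
  ],
  delta_rot=[
    [0,0,0],
    [0,0,0],
    [0,0,0],
    [0,0,0],
    [0,0,0],
  ],
  hand=[5,5,5,5,5],
)

```text
time_s: 15.8
ee_pos: [0.6329, 0.26, 0.1543]
tool_rot: [179.9, 0.1, 76.0]
wrist_force: [-0.4, 0.3, -1.8]
grip_width: 0.059
```

```bash
python3 -c "
from h import *
s,im=snap('wrist','w14');print(s['ee_pos'],s['tool_rot'],s['wrist_force'],s['grip_width'])
a=im[160:330,220:420,::-1]; cv2.imwrite('pics/w14c.png',cv2.resize(a,None,fx=3.5,fy=3.5,interpolation=cv2.INTER_CUBIC))
"
```

```text
[0.63287324 0.25999777 0.15434009] [1.79909241e+02 7.33899202e-02 7.59791046e+01] [-0.42158298  0.2723973  -1.76519747] 0.05898824518659935
```

View pics/w14c.png

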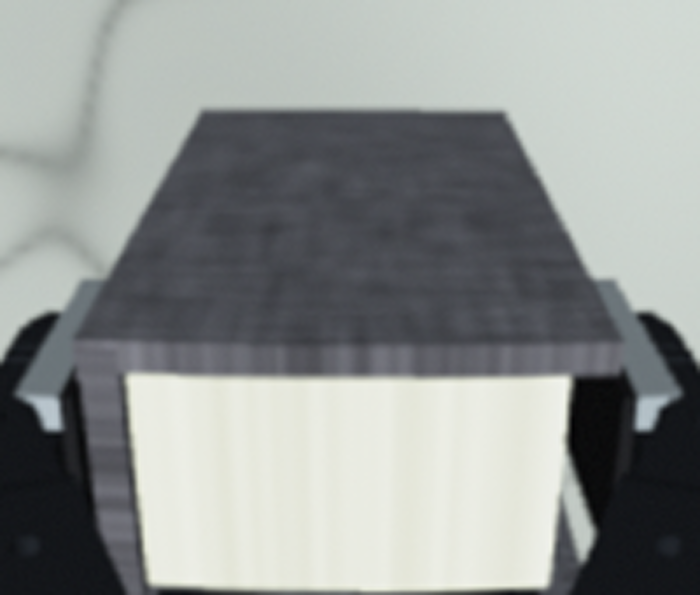

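```bash
python3 -c "
from held import *
s=status.get_state()
e=[(220+u/3.5,160+v/3.5) for u,v in [(77,342),(622,342)]]
held([e[0],e[1],e[1],e[0]],s)
from h import *
s2=dict(s); s2['ee_pos']=s['ee_pos']+np.array([0,0,.09])
goto(W(.003,.0667+.008,.24),93.4,s=s2)"
```

```text
top at tool z -0.0372 centre [ 0.0143 -0.0007 -0.0372]
[[14.4, -30.7, -37.2], [14.3, 29.3, -37.2], [14.3, 29.3, -37.2], [14.4, -30.7, -37.2]] depth 0.0 rot [np.float64(-0.03184606882340243), np.float64(-0.03184606882340243)]
from [0.6327 0.2599 0.2436] [1.7994e+02 1.0000e-01 7.5980e+01] rows 15
[[-3.3, 0.25, 0.03], [-3.3, 0.18, 0.03], [-3.3, 0.12, 0.03], [-3.31, 0.05, 0.03], [-3.31, -0.02, 0.03]]
[[0.0, 0.01, -1.16], [0.0, 0.01, -1.16], [0.0, 0.01, -1.16], [0.0, 0.01, -1.16], [0.0, 0.01, -1.16]]
[[-3.3, -0.08, 0.03], [-3.3, -0.15, 0.03], [-3.3, -0.22, 0.03], [-3.29, -0.28, 0.03], [-3.29, -0.35, 0.03]]

[[-3.28, -0.42, 0.03], [-3.27, -0.48, 0.03], [-3.26, -0.55, 0.02], [-3.25, -0.62, 0.02], [-3.24, -0.68, 0.02]]
```

Call:
apply_moves(
  delta_pos=[
    [0,0,-3.5],
    [-0.5,0,-3.5],
    [-2.0,0,-2.5],
    [-3.3,0.2,-0.5],
    [-3.3,0.2,0],
  ],
  delta_rot=[
    [0,0,0],
    [0,0,0],
    [0,0,-1.2],
    [0,0,-1.2],
    [0,0,-1.2],
  ],
  hand=[5,5,5,5,5],
)

```text
time_s: 16.35
ee_pos: [0.6129, 0.1715, 0.2489]
tool_rot: [-179.4, 0.4, 80.1]
wrist_force: [0.6, 0.4, -1.2]
grip_width: 0.0592
```

```bash
python3 -c "
from h import *
s=status.get_state();print(s['grip_width'],s['wrist_force'])
c=np.array([inR(atz(ray('wrist',p,__import__('pickle').load(open('w12.pkl','rb'))),.114)) for p in [(281,150),(350,149),(350,194),(282,194)]]);print(c)
goto(W(.003,.0697,.245),93.4)"
```

```text
0.059201384578513504 [ 0.62576964  0.3651504  -1.15254526]
[[-3.00182814e-02  3.90699737e-02  1.14000000e-01]
 [ 2.93444370e-02  3.97839444e-02  1.14000000e-01]
 [ 3.01438457e-02 -2.18170528e-04  1.14000000e-01]
 [-3.01910039e-02 -1.11057839e-04  1.14000000e-01]]
from [0.6129 0.1715 0.2489] [-179.36    0.38   80.13] rows 10
[[-4.1, 0.07, 0.07], [-4.1, -0.02, 0.06], [-4.1, -0.12, 0.06], [-4.1, -0.21, 0.06], [-4.09, -0.31, 0.06]]
[[-0.07, 0.03, -1.33], [-0.07, 0.03, -1.33], [-0.07, 0.03, -1.33], [-0.07, 0.03, -1.33], [-0.07, 0.03, -1.33]]
[[-4.08, -0.4, 0.05], [-4.07, -0.5, 0.05], [-4.06, -0.59, 0.05], [-4.05, -0.68, 0.05], [-4.03, -0.78, 0.04]]
```

Call:
apply_moves(
  delta_pos=[
    [-3.6,0.1,0],
    [-3.6,0,0],
    [-3.6,-0.1,0],
    [-3.6,-0.2,0],
    [-3.6,-0.3,0],
  ],
  delta_rot=[
    [-0.1,0,-1.3],
    [-0.1,0,-1.3],
    [-0.1,0,-1.3],
    [-0.1,0,-1.3],
    [-0.1,0,-1.3],
  ],
  hand=[5,5,5,5,5],
)

```text
time_s: 16.85
ee_pos: [0.5819, -0.0123, 0.2446]
tool_rot: [-179.4, 0.3, 87.1]
wrist_force: [-0.3, 0.2, -1.4]
grip_width: 0.0594
```

```bash
python3 -c "
from h import *
s=status.get_state();print(s['grip_width'],s['wrist_force'])
goto(W(.003,.0697,.235),93.4)"
```

```text
0.05937379330621091 [-0.29867061  0.19850082 -1.37289574]
from [ 0.5819 -0.0123  0.2446] [-179.42    0.35   87.06] rows 5
[[-4.46, -0.41, 0.22], [-4.45, -0.51, 0.22], [-4.44, -0.61, 0.21], [-4.42, -0.71, 0.21], [-4.41, -0.8, 0.2]]
[[-0.12, 0.06, -1.27], [-0.12, 0.06, -1.27], [-0.12, 0.06, -1.27], [-0.12, 0.06, -1.27], [-0.12, 0.06, -1.27]]
```

Call:
apply_moves(
  delta_pos=[
    [-4.0,-0.4,0],
    [-4.0,-0.5,0],
    [-4.0,-0.6,0],
    [-4.0,-0.7,0],
    [-3.5,-0.7,0.2],
  ],
  delta_rot=[
    [-0.1,0,-1.3],
    [-0.1,0,-1.3],
    [-0.1,0,-1.3],
    [-0.1,0,-1.3],
    [-0.1,0,-1.2],
  ],
  hand=[5,5,5,5,5],
)

```text
time_s: 17.35
ee_pos: [0.5468, -0.2139, 0.2378]
tool_rot: [-179.4, 0.1, 93.8]
wrist_force: [0.3, -0.1, -1.6]
grip_width: 0.0593
```

```bash
python3 -c "
from h import *
s=status.get_state();print(s['grip_width'],s['wrist_force'])
goto(W(.003,.0697,.205),93.4)"
```

```text
0.05926838866555188 [ 0.34913886 -0.1095305  -1.5754024 ]
from [ 0.5468 -0.2139  0.2378] [-1.7943e+02  1.0000e-01  9.3780e+01] rows 5
[[-0.4, 0.04, 0.66], [-0.4, 0.04, 0.66], [-0.4, 0.04, 0.66], [-0.4, 0.04, 0.66], [-0.4, 0.04, 0.66]]
[[-0.11, 0.02, 0.08], [-0.11, 0.02, 0.08], [-0.11, 0.02, 0.08], [-0.11, 0.02, 0.08], [-0.11, 0.02, 0.08]]
```

Call:
apply_moves(
  delta_pos=[
    [-0.7,0.1,1.1],
    [-0.7,0.1,1.1],
    [-0.5,0,1.0],
    [0,0,0],
    [0,0,0],
  ],
  delta_rot=[
    [-0.2,0,0.1],
    [-0.2,0,0.1],
    [-0.2,0,0.1],
    [0,0,0],
    [0,0,0],
  ],
  hand=[5,5,5,5,5],
)

```text
time_s: 17.85
ee_pos: [0.5469, -0.2352, 0.1988]
tool_rot: [-179.7, -0.1, 93.2]
wrist_force: [-0.6, -0.2, -0.4]
grip_width: 0.0596
```

```bash
python3 -c "
from h import *
s,im=snap('wrist','w15');print(inR(s['ee_pos']),s['tool_rot'],s['wrist_force'],s['grip_width'])
goto(W(.003,.0697,.14),93.4)"
```

```text
[2.67751607e-05 6.85736418e-02 1.98787631e-01] [-1.79687223e+02 -1.33259506e-01  9.31867547e+01] [-0.64737077 -0.20854639 -0.38979938] 0.05957811330168984
from [ 0.5468 -0.235   0.1987] [-1.7967e+02 -1.4000e-01  9.3200e+01] rows 5
[[0.02, 0.07, 1.17], [0.02, 0.07, 1.17], [0.02, 0.07, 1.17], [0.02, 0.06, 1.17], [0.02, 0.06, 1.17]]
[[-0.07, -0.03, -0.04], [-0.07, -0.03, -0.04], [-0.07, -0.03, -0.04], [-0.07, -0.03, -0.04], [-0.07, -0.03, -0.04]]
```

View pics/w15.png

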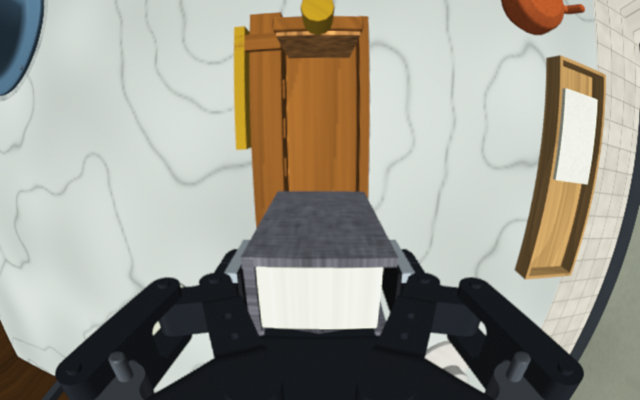

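Call:
apply_moves(
  delta_pos=[
    [0.2,0.2,1.2],
    [0.1,0.1,1.4],
    [0,0,1.4],
    [0,0,1.4],
    [0,0,0],
  ],
  delta_rot=[
    [-0.1,0,0],
    [-0.1,0,0],
    [-0.1,0,0],
    [0,0,0],
    [0,0,0],
  ],
  hand=[5,5,5,5,5],
)

```text
time_s: 18.4
ee_pos: [0.5524, -0.2277, 0.143]
tool_rot: [179.8, -0.1, 93.5]
wrist_force: [-0.3, 0.4, -2.6]
grip_width: 0.0593
```

```bash
python3 -c "
from h import *
s,im=snap('wrist','w16');print(inR(s['ee_pos']),s['tool_rot'],s['wrist_force'],s['grip_width'])
goto(W(.003,.0710,.08),93.4)"
```

```text
[0.00592753 0.07581084 0.14304259] [ 1.79770374e+02 -8.11695003e-02  9.35461618e+01] [-0.26441176  0.35709503 -2.56344389] 0.059302847467349144
from [ 0.5529 -0.2279  0.1442] [ 1.797e+02 -4.000e-02  9.355e+01] rows 5
[[-0.09, -0.08, 1.28], [-0.09, -0.07, 1.28], [-0.09, -0.07, 1.28], [-0.09, -0.07, 1.28], [-0.09, -0.07, 1.28]]
[[0.06, -0.01, 0.03], [0.06, -0.01, 0.03], [0.06, -0.01, 0.03], [0.06, -0.01, 0.03], [0.06, -0.01, 0.03]]
```

View pics/w16.png

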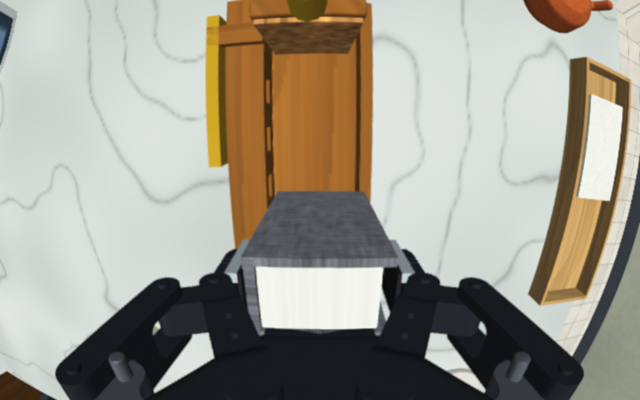

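Call:
apply_moves(
  delta_pos=[
    [-0.2,-0.3,1.0],
    [-0.1,-0.2,1.4],
    [-0.1,-0.1,1.4],
    [0,0,1.3],
    [0,0,0],
  ],
  delta_rot=[
    [0.1,0,0],
    [0.1,0,0],
    [0,0,0],
    [0,0,0],
    [0,0,0],
  ],
  hand=[5,5,5,5,5],
)

```text
time_s: 18.95
ee_pos: [0.5497, -0.2332, 0.0938]
tool_rot: [179.6, 0.2, 93.6]
wrist_force: [0.2, 0.4, -1.1]
grip_width: 0.059
```

```bash
python3 -c "
from h import *
s,im=snap('wrist','w17');print(inR(s['ee_pos']),s['tool_rot'],s['wrist_force'],s['grip_width'])
goto(W(.003,.0700,.078),93.4)"
```

```text
[0.00288145 0.0704156  0.09377873] [179.57278901   0.19654239  93.6410034 ] [ 0.2198798   0.38570163 -1.1094887 ] 0.05898446780263106
from [ 0.5503 -0.2335  0.0948] [179.5    0.24  93.64] rows 5
[[-0.0, -0.01, 0.34], [-0.0, -0.01, 0.34], [-0.0, -0.01, 0.34], [-0.0, -0.01, 0.34], [-0.0, -0.01, 0.34]]
[[0.1, 0.05, 0.05], [0.1, 0.05, 0.05], [0.1, 0.05, 0.05], [0.1, 0.05, 0.05], [0.1, 0.05, 0.05]]
```

Call:
apply_moves(
  delta_pos=[
    [0,-0.1,0.5],
    [0,0,0.5],
    [0,0,0.5],
    [0,0,0.4],
    [0,0,0],
  ],
  delta_rot=[
    [0.2,0.1,0.1],
    [0.1,0.1,0.1],
    [0,0,0],
    [0,0,0],
    [0,0,0],
  ],
  hand=[5,5,5,5,5],
)

```text
time_s: 19.5
ee_pos: [0.5513, -0.2348, 0.0771]
tool_rot: [179.6, 0.2, 93.4]
wrist_force: [0.5, 0.9, -1.2]
grip_width: 0.0591
```

```bash
python3 -c "
from h import *
s,im=snap('wrist','w18');print(inR(s['ee_pos']),s['tool_rot'],s['wrist_force'],s['grip_width'])"
```

```text
[0.00442643 0.06870856 0.07711029] [179.57950835   0.18629111  93.42525896] [ 0.50220733  0.94848247 -1.15661414] 0.059135488403045354
```

View pics/w18.png

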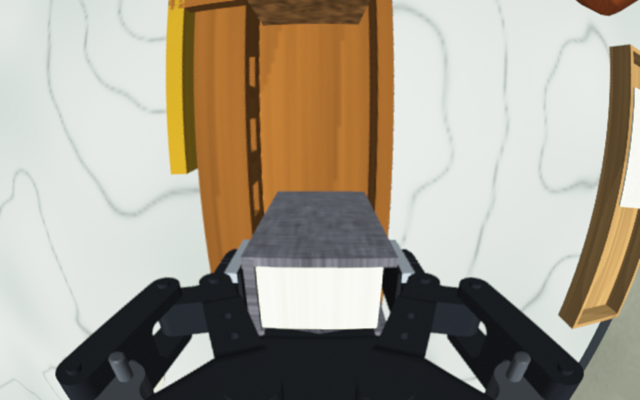

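One more small lowering, then release.

Call:
apply_moves(
  delta_pos=[
    [0,-0.1,0.3],
    [0,0,0.2],
    [0,0,0],
    [0,0,0],
    [0,0,0],
  ],
  delta_rot=[
    [0.2,0.1,0],
    [0.1,0,0],
    [0,0,0],
    [0,0,0],
    [0,0,0],
  ],
  hand=[5,5,5,6.5,7.5],
)

```text
time_s: 20.05
ee_pos: [0.5526, -0.2359, 0.0772]
tool_rot: [179.6, 0.3, 93.4]
wrist_force: [-0.1, -0.3, -0.1]
grip_width: 0.0749
```

Call:
apply_moves(
  delta_pos=[
    [0,0,0],
    [0,0,0],
    [0,0,-2.0],
    [0,0,-3.0],
    [0,0,-4.0],
  ],
  delta_rot=[
    [0,0,0],
    [0,0,0],
    [0,0,0],
    [0,0,0],
    [0,0,0],
  ],
  hand=[8.0,8.0,8.0,8.5,8.5],
)

```text
time_s: 20.55
ee_pos: [0.5475, -0.2332, 0.1621]
tool_rot: [-179.7, -0.2, 93.4]
wrist_force: [0.7, -0.4, 0.4]
grip_width: 0.085
```

Call:
apply_moves(
  delta_pos=[
    [0,0,-4],
    [0,0,-2.0],
    [0,0,0],
    [0,0,0],
    [0,0,0],
  ],
  delta_rot=[
    [0,0,0],
    [0,0,0],
    [0,0,0],
    [0,0,0],
    [0,0,0],
  ],
  hand=[5,2,0,0,0],
)

```text
time_s: 21.05
ee_pos: [0.5499, -0.2346, 0.2281]
tool_rot: [179.9, 0.1, 93.4]
wrist_force: [-0.4, -0.4, -0.8]
grip_width: 0.0119
```

```bash
python3 -c "
from h import *
s,im=snap('wrist','w19');print(inR(s['ee_pos']),s['tool_rot'],s['wrist_force'],s['grip_width'])
goto(W(0,.250,.2),93.4)"
```

```text
[0.00298001 0.06900532 0.22805802] [1.79875071e+02 8.57434441e-02 9.34166402e+01] [-0.36804476 -0.39794832 -0.77769775] 0.011895971599586067
from [ 0.5495 -0.2345  0.2275] [1.7993e+02 5.0000e-02 9.3420e+01] rows 5
[[3.62, -0.05, 0.55], [3.62, -0.05, 0.55], [3.62, -0.05, 0.55], [3.62, -0.05, 0.55], [3.62, -0.05, 0.55]]
[[0.01, 0.01, 0.0], [0.01, 0.01, 0.0], [0.01, 0.01, 0.0], [0.01, 0.01, 0.0], [0.01, 0.01, 0.0]]
```

View pics/w19.png

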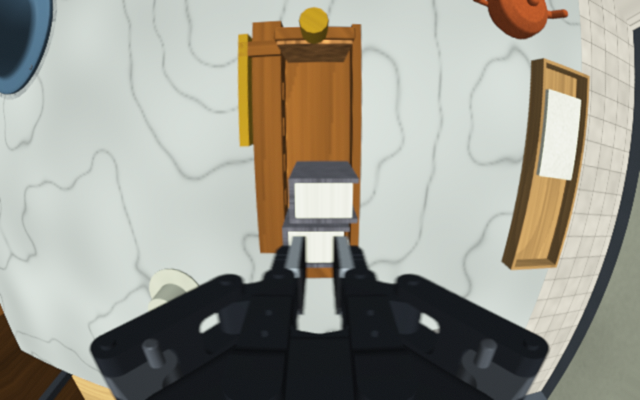

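Call:
apply_moves(
  delta_pos=[
    [3.8,-0.05,0],
    [3.8,-0.05,0],
    [3.8,-0.05,0],
    [3.8,-0.05,0],
    [3.0,-0.05,0],
  ],
  delta_rot=[
    [0,0,0],
    [0,0,0],
    [0,0,0],
    [0,0,0],
    [0,0,0],
  ],
  hand=[0,0,0,0,0],
)

```text
time_s: 21.6
ee_pos: [0.5319, -0.0502, 0.2176]
tool_rot: [-179.3, -0.2, 92.9]
wrist_force: [-0.5, 0.3, 0.5]
grip_width: -0.0
```

```bash
python3 -c "
from h import *
s=status.get_state();print(inR(s['ee_pos']),s['tool_rot'],s['wrist_force'],s['grip_width'])
goto(W(0,.252,.122),93.4)"
```

```text
[-0.0038975   0.25415144  0.21761393] [-179.28704542   -0.20846652   92.91072972] [-0.54418751  0.26927882  0.47995115] -4.551729363834187e-05
from [ 0.5319 -0.0502  0.2176] [-179.29   -0.21   92.91] rows 5
[[-0.05, 0.1, 1.91], [-0.05, 0.1, 1.91], [-0.05, 0.09, 1.91], [-0.05, 0.09, 1.91], [-0.04, 0.08, 1.91]]
[[-0.14, -0.04, -0.1], [-0.14, -0.04, -0.1], [-0.14, -0.04, -0.1], [-0.14, -0.04, -0.1], [-0.14, -0.04, -0.1]]
```

Call:
apply_moves(
  delta_pos=[
    [0.1,0,1.9],
    [0.1,0,1.9],
    [0.1,0,1.9],
    [0,0,1.9],
    [0,0,1.5],
  ],
  delta_rot=[
    [-0.2,0,-0.1],
    [-0.2,0,-0.1],
    [-0.2,0,-0.1],
    [0,0,-0.1],
    [0,0,0],
  ],
  hand=[0,0,0,0,0],
)

```text
time_s: 22.1
ee_pos: [0.526, -0.04, 0.1181]
tool_rot: [-179.4, -0.4, 93.8]
wrist_force: [0.6, 0.7, -0.9]
grip_width: -0.0001
```

```bash
python3 -c "
from h import *
s,im=snap('wrist','w20');print(inR(s['ee_pos']),s['tool_rot'],s['wrist_force'],s['grip_width'])
snap('scene','s1')
a=cv2.imread('pics/s1.png')[150:330,170:370]; cv2.imwrite('pics/s1c.png',cv2.resize(a,None,fx=3.3,fy=3.3,interpolation=cv2.INTER_CUBIC))"
```

```text
[-0.00923894  0.2647121   0.11809827] [-179.41074586   -0.42262611   93.81458188] [ 0.56426761  0.74786697 -0.86943539] -0.00011389758454881344
```

View pics/w20.png

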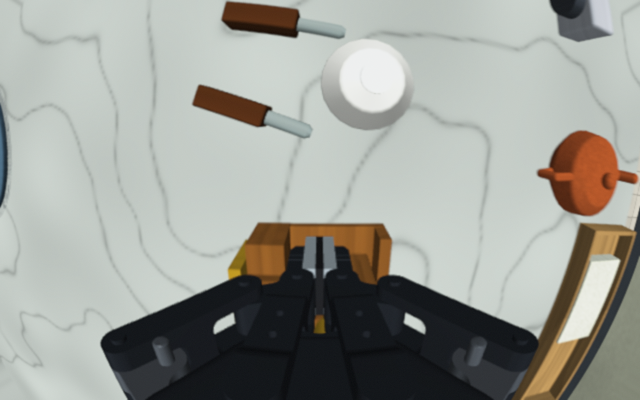

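View pics/s1c.png

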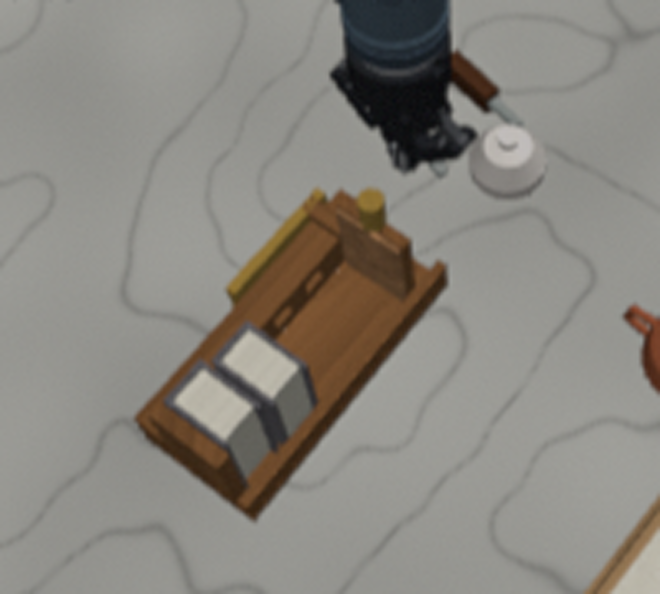

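Call:
apply_moves(
  delta_pos=[
    [-0.3,0.6,-0.2],
    [-1.5,0.3,-0.1],
    [-2.0,0,0],
    [-2.0,0,0],
    [-2.0,0,0],
  ],
  delta_rot=[
    [-0.3,-0.2,0.1],
    [-0.2,-0.2,0.1],
    [0,0,0],
    [0,0,0],
    [0,0,0],
  ],
  hand=[0,0,0,0,0],
)

```text
time_s: 22.7
ee_pos: [0.5389, -0.1175, 0.1205]
tool_rot: [-179.7, -0.4, 93.9]
wrist_force: [-0.1, 4.0, -2.8]
grip_width: -0.0003
```

```bash
python3 -c "
from h import *
s=status.get_state();print(inR(s['ee_pos']),s['tool_rot'],s['wrist_force'])"
```

```text
[-0.00097884  0.18662154  0.12048848] [-179.66998382   -0.39680598   93.87392789] [-0.05971804  3.95316717 -2.82142213]
```

Call:
apply_moves(
  delta_pos=[
    [-1.8,0,-0.1],
    [-1.8,0,-0.1],
    [-1.2,0,0],
    [-0.7,0,0],
    [0,0,0],
  ],
  delta_rot=[
    [-0.1,-0.2,0.1],
    [-0.1,-0.2,0.1],
    [0,0,0.1],
    [0,0,0],
    [0,0,0],
  ],
  hand=[0,0,0,0,0],
)

```text
time_s: 23.2
ee_pos: [0.5432, -0.1783, 0.1235]
tool_rot: [-180.0, -0.2, 93.3]
wrist_force: [-0.7, 0.4, 0.1]
grip_width: 0.0
```

```bash
python3 -c "
from h import *
s,im=snap('wrist','w21');print(inR(s['ee_pos']),s['tool_rot'],s['wrist_force'])"
```

```text
[-0.00030328  0.1256438   0.12345537] [-179.99671645   -0.23644184   93.32142325] [-0.68626298  0.35742386  0.12795808]
```

View pics/w21.png

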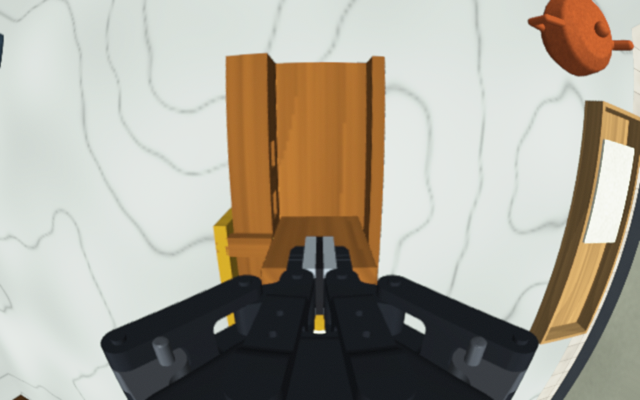

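Call:
apply_moves(
  delta_pos=[
    [-0.4,0,0],
    [-0.4,0,0],
    [-0.3,0,0],
    [-0.3,0,0],
    [-0.2,0,0],
  ],
  delta_rot=[
    [0,0,0],
    [0,0,0],
    [0,0,0],
    [0,0,0],
    [0,0,0],
  ],
  hand=[0,0,0,0,0],
)

```text
time_s: 23.75
ee_pos: [0.5442, -0.1915, 0.1237]
tool_rot: [180.0, -0.5, 93.6]
wrist_force: [0.2, 5.3, 0.2]
grip_width: 0.0003
```

```bash
python3 -c "
from h import *
s=status.get_state();print(inR(s['ee_pos']),s['tool_rot'],s['wrist_force'])"
```

```text
[-7.55042954e-05  1.12408291e-01  1.23732995e-01] [179.98173369  -0.45362059  93.56182795] [0.15242602 5.27506073 0.16161899]
```

Call:
apply_moves(
  delta_pos=[
    [-0.2,0,0],
    [-0.2,0,0],
    [-0.2,0,0],
    [-0.2,0,0],
    [-0.2,0,0],
  ],
  delta_rot=[
    [0,0,0],
    [0,0,0],
    [0,0,0],
    [0,0,0],
    [0,0,0],
  ],
  hand=[0,0,0,0,0],
)

```text
time_s: 24.25
ee_pos: [0.5442, -0.1914, 0.124]
tool_rot: [179.9, -1.6, 93.9]
wrist_force: [-0.3, 7.0, 1.8]
grip_width: -0.0001
```

```bash
python3 -c "
from h import *
s=status.get_state();print(inR(s['ee_pos']),s['tool_rot'],s['wrist_force'])"
```

```text
[-1.16182379e-04  1.12530712e-01  1.23958569e-01] [179.86537016  -1.64365089  93.91760987] [-0.29463167  6.96151204  1.79561212]
```

Call:
apply_moves(
  delta_pos=[
    [-0.4,0,0],
    [-0.4,0,0],
    [-0.4,0,0],
    [-0.4,0,0],
    [-0.4,0,0],
  ],
  delta_rot=[
    [0,-0.8,0.2],
    [0,-0.8,0.1],
    [0,-0.6,0],
    [0,-0.5,0],
    [0,-0.5,0],
  ],
  hand=[0,0,0,0,0],
)

```text
time_s: 24.75
ee_pos: [0.5441, -0.1919, 0.1237]
tool_rot: [179.7, -0.6, 94.2]
wrist_force: [-0.3, 12.0, 4.1]
grip_width: -0.0
```

```bash
python3 -c "
from h import *
s,im=snap('wrist','w22');snap('scene','s2');print(inR(s['ee_pos']),s['tool_rot'],s['wrist_force'])
a=cv2.imread('pics/s2.png')[150:330,170:370]; cv2.imwrite('pics/s2c.png',cv2.resize(a,None,fx=3.3,fy=3.3,interpolation=cv2.INTER_CUBIC))"
```

```text
[-0.00016235  0.11204265  0.12372539] [179.66131787  -0.6210386   94.24839404] [-0.29464081 11.99775474  4.14393706]
```

View pics/s2c.png

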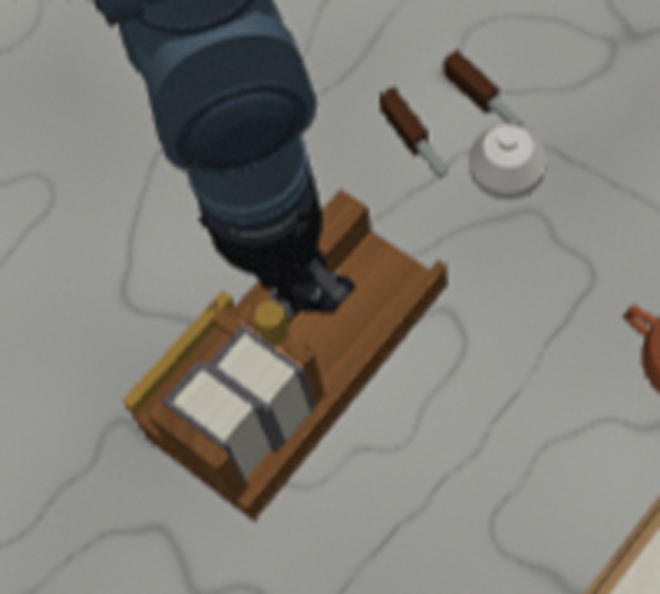

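Call:
apply_moves(
  delta_pos=[
    [1.0,0,0],
    [1.0,0,-1.0],
    [0,0,-4.0],
    [-1.0,0,-4.0],
    [-3.0,0,-3.0],
  ],
  delta_rot=[
    [0,0,0.5],
    [0,0,0],
    [0,0,0],
    [0,0,0],
    [0,0,0],
  ],
  hand=[0,0,0,0,0],
)

```text
time_s: 25.35
ee_pos: [0.542, -0.2093, 0.2454]
tool_rot: [-179.9, -0.5, 94.0]
wrist_force: [0.0, -0.9, -0.1]
grip_width: -0.0
```

Call:
apply_moves(
  delta_pos=[
    [-4.0,0,0],
    [-4.0,0,0],
    [-2.0,0,0],
    [0,0,0],
    [0,0,0],
  ],
  delta_rot=[
    [0,0,0],
    [0,0,0],
    [0,0,0],
    [0,0,0],
    [0,0,0],
  ],
  hand=[0,0,0,0,0],
)

```text
time_s: 25.85
ee_pos: [0.5537, -0.3192, 0.2585]
tool_rot: [179.2, 0.7, 93.9]
wrist_force: [-0.3, 0.4, -0.4]
grip_width: -0.0001
```

```bash
python3 -c "
from h import *
import pickle
s,im=snap('wrist','w23');pickle.dump(s,open('w23.pkl','wb'));print(s['ee_pos'],inR(s['ee_pos']),s['tool_rot'],s['wrist_force'])
a=im[60:320,200:440,::-1]; cv2.imwrite('pics/w23c.png',cv2.resize(a,None,fx=2.3,fy=2.3,interpolation=cv2.INTER_CUBIC))"
```

```text
[ 0.55368402 -0.31919188  0.25848451] [ 0.00175398 -0.01562453  0.25848451] [179.22639523   0.68153328  93.87624517] [-0.34638176  0.38357325 -0.40241003]
```

View pics/w23c.png

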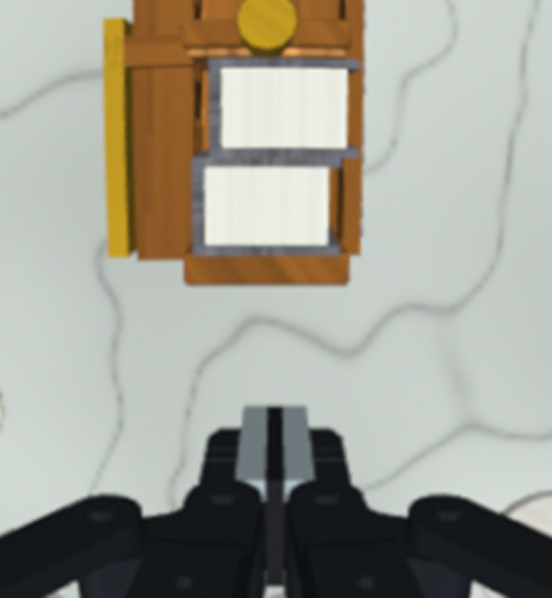

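```bash
python3 -c "
from h import *
import pickle
s=pickle.load(open('w23.pkl','rb'))
g=lambda u,v,z:np.round(1000*inR(atz(ray('wrist',(200+u/2.3,60+v/2.3),s),z)),1)
print('knob',g(267,22,.146)); print('fixed inner',g(188,256,.11),g(348,253,.11),'outer',g(186,284,.11),g(348,284,.11))
print('cork',g(190,53,.11),g(348,52,.11)); print('book2',[g(*p,.114) for p in [(210,60),(358,62),(356,157),(210,158)]]); print('book1',[g(*p,.114) for p in [(193,157),(338,157),(338,252),(192,254)]])
print('plate near',g(104,20,.064),g(108,256,.064),'far',g(125,18,.064),g(131,255,.064))
"
python3 - <<'E'
import cv2
a=cv2.imread('pics/w23.png')[70:180,270:370]; cv2.imwrite('pics/w23d.png',cv2.resize(a,None,fx=5.4,fy=5.4,interpolation=cv2.INTER_CUBIC))
E
```

```text
knob [ -1.2  88.7 146. ]
fixed inner [-33.2  -2.6 110. ] [ 33.3  -1.  110. ] outer [-34.3 -14.5 110. ] [ 33.7 -14.2 110. ]
cork [-31.8  81.1 110. ] [ 31.6  82.  110. ]
book2 [array([-23.5,  77.8, 114. ]), array([ 35.1,  77.7, 114. ]), array([ 35. ,  39.2, 114. ]), array([-23.4,  38.3, 114. ])]
book1 [array([-30.3,  38.7, 114. ]), array([ 27.7,  39. , 114. ]), array([2.87e+01, 1.00e-01, 1.14e+02]), array([-31.1,  -1. , 114. ])]
plate near [-77.6 103.1  64. ] [-77.6 -11.1  64. ] far [-67.5 103.5  64. ] [-66.1 -10.7  64. ]
```

View pics/w23d.png

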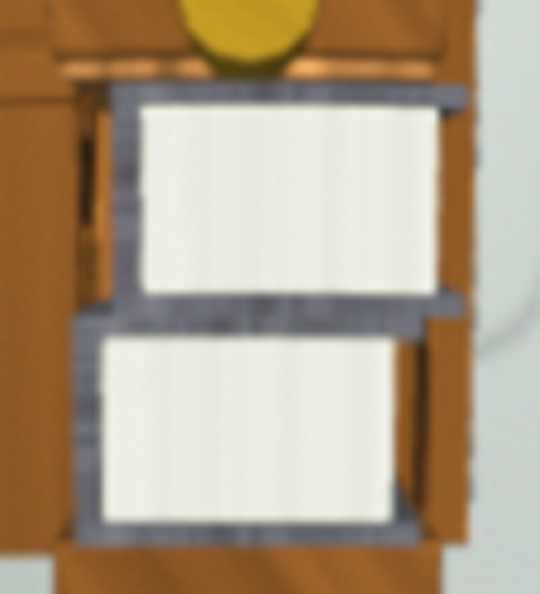

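```bash
python3 -c "
from h import *
goto([.45,.06,.24],165,n=10)"
```

```text
from [ 0.5537 -0.319   0.2585] [179.23   0.69  93.91] rows 10
[[3.85, -0.78, 0.13], [3.92, -0.3, 0.14], [3.93, 0.19, 0.14], [3.87, 0.68, 0.15], [3.76, 1.15, 0.16]]
[[0.02, 0.11, -7.11], [0.02, 0.11, -7.11], [0.02, 0.11, -7.11], [0.02, 0.11, -7.11], [0.02, 0.11, -7.11]]
[[3.59, 1.61, 0.16], [3.36, 2.04, 0.17], [3.08, 2.44, 0.17], [2.76, 2.8, 0.18], [2.39, 3.12, 0.18]]
```

Call:
apply_moves(
  delta_pos=[
    [3.9,-0.8,0],
    [3.9,-0.3,0],
    [3.9,0.2,0],
    [3.9,0.7,0],
    [3.8,1.2,0],
  ],
  delta_rot=[
    [0,0.1,-7.1],
    [0,0.1,-7.1],
    [0,0.1,-7.1],
    [0,0.1,-7.1],
    [0,0.1,-7.1],
  ],
  hand=[8.5,8.5,8.5,8.5,8.5],
)

```text
time_s: 26.4
ee_pos: [0.4981, -0.1216, 0.2551]
tool_rot: [179.7, 0.6, 130.8]
wrist_force: [0.0, 1.1, 0.2]
grip_width: 0.0722
```

Call:
apply_moves(
  delta_pos=[
    [3.6,1.6,0.1],
    [3.4,2.0,0.1],
    [3.1,2.4,0.1],
    [2.8,2.8,0.1],
    [2.4,3.1,0.1],
  ],
  delta_rot=[
    [0,0.1,-7.1],
    [0,0.1,-7.1],
    [0,0.1,-7.1],
    [0,0.1,-7.1],
    [0,0.1,-7.1],
  ],
  hand=[8.5,8.5,8.5,6,6],
)

```text
time_s: 26.9
ee_pos: [0.4301, 0.0787, 0.2502]
tool_rot: [179.9, 0.3, 168.2]
wrist_force: [0.7, 0.2, -0.4]
grip_width: 0.0605
```

Call:
apply_moves(
  delta_pos=[
    [0,0,0],
    [0,0,0],
    [0,0,0],
    [0,0,0],
    [0,0,0],
  ],
  delta_rot=[
    [0,0,0],
    [0,0,0],
    [0,0,0],
    [0,0,0],
    [0,0,0],
  ],
  hand=[4,4,4,4,4],
)

```text
time_s: 27.4
ee_pos: [0.4262, 0.083, 0.2509]
tool_rot: [179.9, 0.4, 168.7]
wrist_force: [-0.3, -0.1, -0.1]
grip_width: 0.0396
```

```bash
python3 -c "
from h import *
import pickle
s,im=snap('wrist','w24');pickle.dump(s,open('w24.pkl','wb'));print(s['ee_pos'],s['tool_rot'],s['wrist_force'])
a=im[40:360,140:500,::-1]; cv2.imwrite('pics/w24c.png',cv2.resize(a,None,fx=1.8,fy=1.8,interpolation=cv2.INTER_CUBIC))"
```

```text
[0.4261753  0.08298468 0.25094241] [179.92606228   0.38031225 168.7315128 ] [-0.32521456 -0.12270847 -0.09337014]
```

View pics/w24c.png

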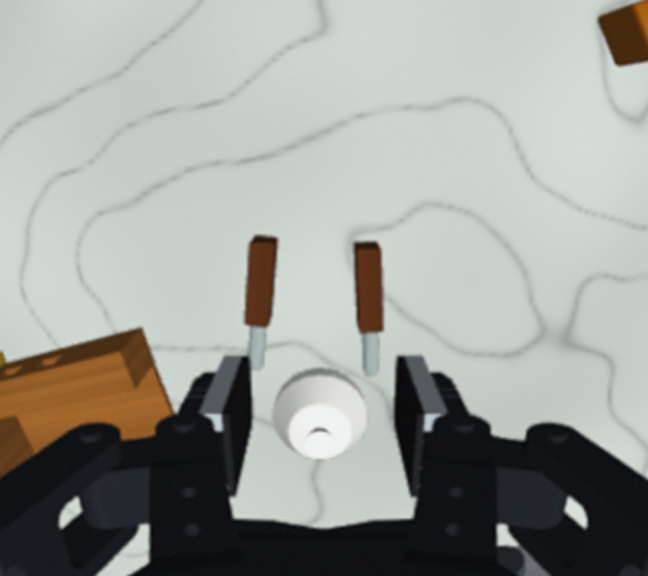

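```bash
cat > pins.py <<'E'
from h import *
def pins(s,C,pts,z=.03,zt=.015):
    g=lambda p,z:atz(ray('wrist',C(p),s),z)
    for n,(cs,tip) in pts.items():
        c=np.array([g(p,z) for p in cs]); m=c.mean(0); b=(c[0]+c[1])/2; f=(c[2]+c[3])/2; t=g(tip,zt)
        d=f-b; print(n,'centre',np.round(m,4),'len',np.linalg.norm(d),'wid',np.linalg.norm(c[0]-c[1]),np.linalg.norm(c[2]-c[3]),'yaw grip',np.degrees(np.arctan2(d[1],d[0])),'yaw to tip',np.degrees(np.arctan2(*(t-m)[[1,0]])),'tip dist',np.linalg.norm((t-m)[:2]))
E
python3 -c "
from pins import *
import pickle
s=pickle.load(open('w24.pkl','rb'))
pins(s,lambda p:(140+p[0]/1.8,40+p[1]/1.8),{'p2':([(250,243),(276,243),(269,326),(245,325)],(257,368)),'p1':([(355,249),(380,249),(384,331),(359,332)],(371,374))})
"
```

```text
p2 centre [0.4486 0.0347 0.03  ] len 0.058480177382777235 wid 0.01743536354650166 0.01680428356677577 yaw grip -17.020862770703218 yaw to tip -16.40391646784055 tip dist 0.06835722254325874
p1 centre [0.4674 0.107  0.03  ] len 0.0585895868451524 wid 0.01673019702497452 0.017472336910602976 yaw grip -7.253813619817823 yaw to tip -7.835398483583415 tip dist 0.06874056766159906
```

```bash
python3 -c "
from h import *
goto([.449,.0347,.10],163.3)"
```

```text
from [0.4263 0.0829 0.2509] [179.93   0.38 168.73] rows 5
[[-0.61, -0.86, 3.02], [-0.63, -0.85, 3.02], [-0.65, -0.83, 3.02], [-0.67, -0.82, 3.02], [-0.69, -0.81, 3.02]]
[[0.02, 0.08, 1.09], [0.02, 0.08, 1.09], [0.02, 0.08, 1.09], [0.02, 0.08, 1.09], [0.02, 0.08, 1.09]]
```

Call:
apply_moves(
  delta_pos=[
    [-0.8,-1.0,3.4],
    [-0.8,-1.0,3.4],
    [-0.8,-1.0,3.4],
    [-0.8,-1.0,3.4],
    [0,0,0],
  ],
  delta_rot=[
    [0,0.1,1.3],
    [0,0.1,1.3],
    [0,0.1,1.3],
    [0,0.1,1.3],
    [0,0,0],
  ],
  hand=[4,4,4,4,4],
)

```text
time_s: 27.95
ee_pos: [0.454, 0.032, 0.1129]
tool_rot: [179.8, 0.4, 162.9]
wrist_force: [-1.6, 0.2, 0.5]
grip_width: 0.0397
```

```bash
python3 -c "
from h import *
import pickle
s,im=snap('wrist','w25');pickle.dump(s,open('w25.pkl','wb'));print(s['ee_pos'],s['tool_rot'],s['wrist_force'])
a=im[60:360,180:460,::-1]; cv2.imwrite('pics/w25c.png',cv2.resize(a,None,fx=2,fy=2,interpolation=cv2.INTER_CUBIC))
goto([.449,.0347,.009],163.3)"
```

```text
[0.45401072 0.03199876 0.11291038] [179.77984653   0.37027887 162.91746888] [-1.57871616  0.15968481  0.46974928]
from [0.455  0.0325 0.115 ] [179.72   0.5  162.97] rows 5
[[0.15, -0.0, 2.12], [0.14, -0.0, 2.12], [0.14, 0.0, 2.12], [0.14, 0.0, 2.12], [0.13, 0.01, 2.12]]
[[0.05, 0.1, -0.07], [0.05, 0.1, -0.07], [0.05, 0.1, -0.07], [0.05, 0.1, -0.07], [0.05, 0.1, -0.07]]
```

View pics/w25c.png

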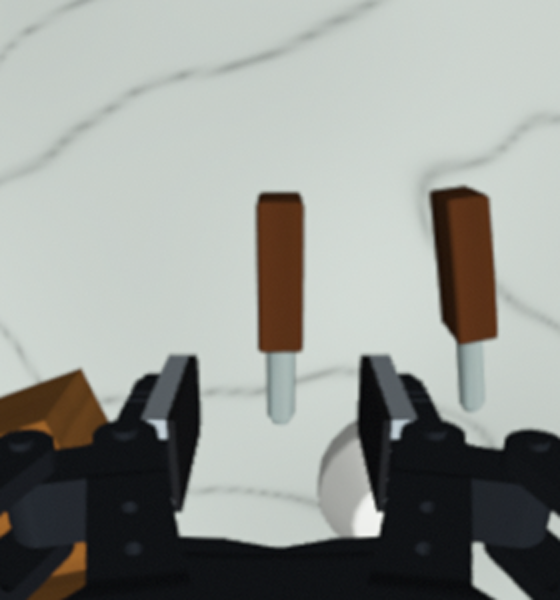

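```bash
python3 -c "
from pins import *
import pickle
s=pickle.load(open('w25.pkl','rb'))
pins(s,lambda p:(180+p[0]/2,60+p[1]/2),{'p2':([(258,203),(302,203),(303,351),(258,352)],(281,423))})
"
```

```text
p2 centre [0.4488 0.0339 0.03  ] len 0.05849096384183967 wid 0.016135775216342813 0.017656566395542337 yaw grip -16.843318362660728 yaw to tip -16.67017849149855 tip dist 0.0696111863830878
```

Call:
apply_moves(
  delta_pos=[
    [0.2,0,2.0],
    [0.2,0,2.0],
    [0.2,0,2.0],
    [0.1,0,1.5],
    [0,0,0],
  ],
  delta_rot=[
    [0.1,0.2,0],
    [0.1,0.2,0],
    [0.1,0.1,0],
    [0,0,0],
    [0,0,0],
  ],
  hand=[4,4,4,4,4],
)

```text
time_s: 28.5
ee_pos: [0.4565, 0.0348, 0.0472]
tool_rot: [179.8, 0.7, 162.9]
wrist_force: [-0.6, -0.2, 0.8]
grip_width: 0.0404
```

```bash
python3 -c "
from h import *
goto([.449,.034,.008],163.2)"
```

```text
from [0.4565 0.0348 0.0472] [179.76   0.73 162.95] rows 5
[[0.15, -0.06, 0.78], [0.15, -0.06, 0.78], [0.15, -0.06, 0.78], [0.14, -0.06, 0.78], [0.14, -0.06, 0.78]]
[[0.05, 0.15, -0.05], [0.05, 0.15, -0.05], [0.05, 0.15, -0.05], [0.05, 0.15, -0.05], [0.05, 0.15, -0.05]]
```

Call:
apply_moves(
  delta_pos=[
    [0.4,-0.1,1.0],
    [0.4,-0.1,1.0],
    [0.3,-0.1,1.0],
    [0.1,0,0.8],
    [0,0,0],
  ],
  delta_rot=[
    [0.1,0.3,0],
    [0.1,0.3,0],
    [0,0.2,0],
    [0,0,0],
    [0,0,0],
  ],
  hand=[4,4,4,4,4],
)

```text
time_s: 29.0
ee_pos: [0.4478, 0.0357, 0.0108]
tool_rot: [179.9, 0.3, 163.0]
wrist_force: [-0.2, 0.5, -0.2]
grip_width: 0.0402
```

```bash
python3 -c "
from h import *
s,im=snap('wrist','w26')
goto([.449,.034,.008],163.2)"
```

```text
from [0.4481 0.0357 0.0112] [179.85   0.33 162.99] rows 5
[[-0.03, -0.03, 0.06], [-0.03, -0.03, 0.06], [-0.03, -0.03, 0.06], [-0.03, -0.03, 0.06], [-0.03, -0.03, 0.06]]
[[0.03, 0.07, -0.04], [0.03, 0.07, -0.04], [0.03, 0.07, -0.04], [0.03, 0.07, -0.04], [0.03, 0.07, -0.04]]
```

View pics/w26.png

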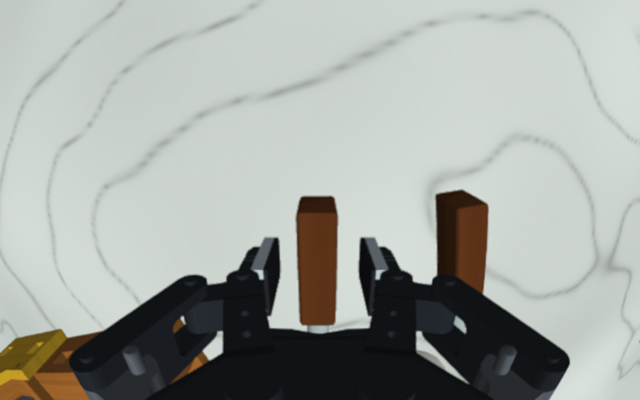

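Call:
apply_moves(
  delta_pos=[
    [0,0,0.3],
    [0,0,0],
    [0,0,0],
    [0,0,0],
    [0,0,0],
  ],
  delta_rot=[
    [0,0.1,0],
    [0,0,0],
    [0,0,0],
    [0,0,0],
    [0,0,0],
  ],
  hand=[1,1,1,1,1],
)

```text
time_s: 29.55
ee_pos: [0.4489, 0.0356, 0.0086]
tool_rot: [179.8, 0.3, 163.0]
wrist_force: [-0.1, 0.0, -0.6]
grip_width: 0.0166
```

Call:
apply_moves(
  delta_pos=[
    [0,0,0],
    [0,0,-1.5],
    [0,0,-2.0],
    [0,0,-2.0],
    [0,0,0],
  ],
  delta_rot=[
    [0,0,0],
    [0,0,0],
    [0,0,0],
    [0,0,0],
    [0,0,0],
  ],
  hand=[1,1,1,1,1],
)

```text
time_s: 30.05
ee_pos: [0.4474, 0.0356, 0.0645]
tool_rot: [179.9, 0.1, 163.0]
wrist_force: [0.6, -0.9, -1.1]
grip_width: 0.017
```

```bash
python3 -c "
from h import *
import pickle
s,im=snap('wrist','w27');pickle.dump(s,open('w27.pkl','wb'));print(s['ee_pos'],s['tool_rot'],s['wrist_force'],s['grip_width'])
a=im[150:400,240:400,::-1]; cv2.imwrite('pics/w27c.png',cv2.resize(a,None,fx=2.4,fy=2.4,interpolation=cv2.INTER_CUBIC))"
```

```text
[0.44743284 0.03560737 0.06450747] [1.79865577e+02 1.34267695e-01 1.62985310e+02] [ 0.57713697 -0.86834316 -1.07343957] 0.016950440728798134
```

View pics/w27c.png

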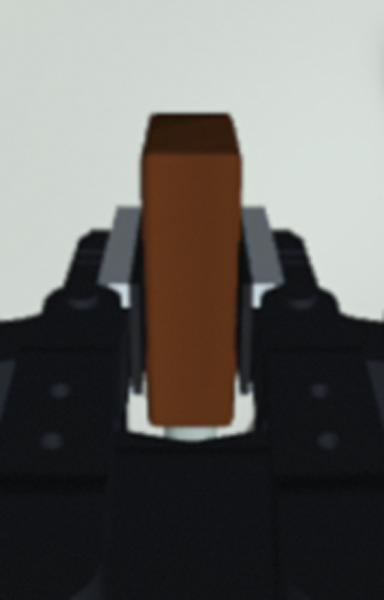

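```bash
cat >> held.py <<'E'
def heldpin(C,cs,s):
    T0=dict(s); T0['ee_pos']=np.zeros(3); T0['tool_rot']=[0,0,0]
    rs=[ray('wrist',C(p),T0) for p in cs]  # back l, back r, front r, front l
    for z in [-.015,-.018,-.021,-.024]:
        c=np.array([atz(r,z) for r in rs])*1000; b=(c[0]+c[1])/2; f=(c[2]+c[3])/2
        print(z,'back',np.round(b,1),'front',np.round(f,1),'len',round(np.linalg.norm(b-f),1),'w',np.round([np.linalg.norm(c[0]-c[1]),np.linalg.norm(c[2]-c[3])],1))
E
python3 -c "
from held import *
heldpin(lambda p:(240+p[0]/2.4,150+p[1]/2.4),[(145,152),(241,152),(235,425),(150,425)],status.get_state())"
```

```text
-0.015 back [ 27.   -0.2 -15. ] front [-34.9  -0.2 -15. ] len 62.0 w [17.3 18.3]
-0.018 back [ 28.   -0.2 -18. ] front [-32.5  -0.2 -18. ] len 60.5 w [16.9 17.8]
-0.021 back [ 28.9  -0.2 -21. ] front [-30.1  -0.2 -21. ] len 59.0 w [16.5 17.4]
-0.024 back [ 29.9  -0.2 -24. ] front [-27.7  -0.2 -24. ] len 57.6 w [16.1 17. ]
```

```bash
python3 -c "
from h import *
print(W(-.165,.086,.08), atz(ray('top',(466,275)),.03))
goto(W(-.165,.086,.08),-176.6)"
```

```text
[ 0.38115823 -0.22770806  0.08      ] [ 0.34779098 -0.42393565  0.03      ]
from [0.4466 0.0356 0.0633] [1.7989e+02 4.0000e-02 1.6298e+02] rows 10
[[-0.15, -2.71, -0.17], [-0.05, -2.71, -0.17], [0.05, -2.71, -0.17], [0.14, -2.71, -0.17], [0.24, -2.7, -0.17]]
[[0.01, 0.01, -2.04], [0.01, 0.01, -2.04], [0.01, 0.01, -2.04], [0.01, 0.01, -2.04], [0.01, 0.01, -2.04]]
[[0.34, -2.69, -0.17], [0.43, -2.68, -0.17], [0.53, -2.66, -0.17], [0.62, -2.64, -0.17], [0.72, -2.62, -0.17]]
```

Call:
apply_moves(
  delta_pos=[
    [1.0,-1.5,-0.7],
    [1.0,-2.8,-0.7],
    [1.0,-2.8,-0.5],
    [1.0,-2.8,0],
    [0.8,-2.8,0],
  ],
  delta_rot=[
    [0,0,-2],
    [0,0,-2],
    [0,0,-2],
    [0,0,-2],
    [0,0,-2],
  ],
  hand=[1,1,1,1,1],
)

```text
time_s: 30.6
ee_pos: [0.3697, -0.0779, 0.0777]
tool_rot: [179.8, -0.1, 173.8]
wrist_force: [-0.1, -0.2, -0.9]
grip_width: 0.0166
```

```bash
python3 -c "
from h import *
print(status.get_state()['grip_width'])
goto(W(-.165,.086,.08),-176.6)"
```

```text
0.01661019758858769
from [ 0.3697 -0.0779  0.0777] [ 1.7982e+02 -1.3000e-01  1.7383e+02] rows 5
[[-0.55, -2.95, -0.06], [-0.45, -2.97, -0.05], [-0.35, -2.98, -0.05], [-0.25, -3.0, -0.05], [-0.15, -3.0, -0.05]]
[[0.04, -0.02, -1.91], [0.04, -0.02, -1.91], [0.04, -0.02, -1.91], [0.04, -0.02, -1.91], [0.04, -0.02, -1.91]]
```

Call:
apply_moves(
  delta_pos=[
    [-0.4,-2.6,0],
    [-0.4,-2.6,0],
    [-0.3,-2.6,0],
    [-0.2,-2.6,0],
    [-0.1,-2.0,0],
  ],
  delta_rot=[
    [0,0,-2],
    [0,0,-2],
    [0,0,-2],
    [0,0,-2],
    [0,0,-1.5],
  ],
  hand=[1,1,1,1,1],
)

```text
time_s: 31.1
ee_pos: [0.3719, -0.2052, 0.0707]
tool_rot: [179.5, -0.6, -176.4]
wrist_force: [0.4, 0.3, -0.9]
grip_width: 0.0168
```

```bash
python3 -c "
from h import *
s=status.get_state();print(inR(s['ee_pos']),s['grip_width'])
goto(W(-.165,.086,.05),-176.6)"
```

```text
[-0.17287726  0.10900807  0.07065364] 0.016758182998378297
from [ 0.3719 -0.2052  0.0707] [ 179.49   -0.57 -176.38] rows 5
[[-0.16, -0.46, 0.41], [-0.16, -0.46, 0.41], [-0.16, -0.46, 0.41], [-0.16, -0.46, 0.41], [-0.16, -0.46, 0.41]]
[[0.1, -0.11, 0.04], [0.1, -0.11, 0.04], [0.1, -0.11, 0.04], [0.1, -0.11, 0.04], [0.1, -0.11, 0.04]]
```

Call:
apply_moves(
  delta_pos=[
    [-0.3,-0.8,0.8],
    [-0.3,-0.8,0.8],
    [-0.2,-0.7,0.7],
    [0,0,0],
    [0,0,0],
  ],
  delta_rot=[
    [0.2,-0.2,0],
    [0.2,-0.2,0],
    [0.1,-0.2,0],
    [0,0,0],
    [0,0,0],
  ],
  hand=[1,1,1,1,1],
)

```text
time_s: 31.6
ee_pos: [0.3799, -0.2273, 0.0415]
tool_rot: [179.8, -0.1, -176.6]
wrist_force: [-0.0, -0.4, -0.5]
grip_width: 0.0169
```

```bash
python3 -c "
from h import *
import pickle
s,im=snap('wrist','w28');pickle.dump(s,open('w28.pkl','wb'));print(inR(s['ee_pos']),s['tool_rot'],s['grip_width'])
a=im[150:400,150:490,::-1]; cv2.imwrite('pics/w28c.png',cv2.resize(a,None,fx=2.2,fy=2.2,interpolation=cv2.INTER_CUBIC))
snap('scene','s3'); a=cv2.imread('pics/s3.png')[160:320,150:350]; cv2.imwrite('pics/s3c.png',cv2.resize(a,None,fx=3.5,fy=3.5,interpolation=cv2.INTER_CUBIC))
goto(W(-.155,.086,.026),-176.6)"
```

```text
[-0.16627771  0.08645104  0.04150051] [ 1.79758849e+02 -1.46429390e-01 -1.76550882e+02] 0.016878968844227515
from [ 0.38   -0.2274  0.0419] [ 1.7979e+02 -1.2000e-01 -1.7653e+02] rows 5
[[-0.22, -0.01, 0.32], [-0.22, -0.01, 0.32], [-0.22, -0.01, 0.32], [-0.22, -0.01, 0.32], [-0.22, -0.01, 0.32]]
[[0.04, -0.02, 0.01], [0.04, -0.02, 0.01], [0.04, -0.02, 0.01], [0.04, -0.02, 0.01], [0.04, -0.02, 0.01]]
```

View pics/w28c.png

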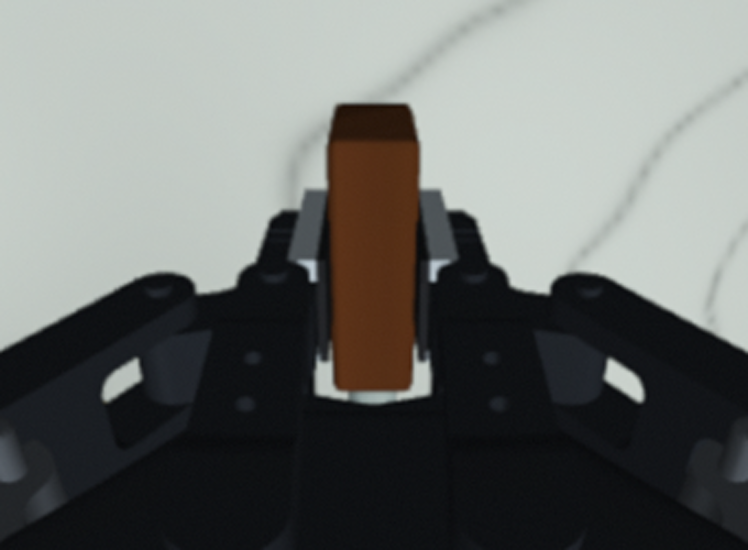

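View pics/s3c.png

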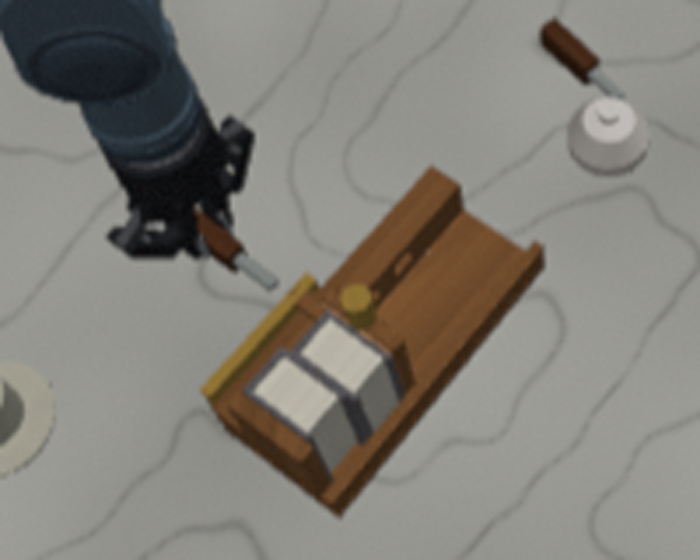

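```bash
python3 -c "
from h import *
c=lambda p:np.round((proj('scene',p)-[150,160])*3.5,1)
print('tip',c(W(-.166+.069,.0865,.0477)),'shoulder',c(W(-.166+.031,.0865,.0477)),'backtop',c(W(-.166-.029,.0865,.0627)))
print('knob top',c(W(0,.089,.146)),'plate +y near top',c(W(-.077,.104,.064)),'far',c(W(-.067,.104,.064)),'-y near top',c(W(-.077,-.012,.064)), 'fence end',c(W(.049,.24,.04)),'rail end',c(W(-.065,.24,.052)))
t=lambda p:np.round(proj('top',p),1)
"
python3 - <<'E'
import cv2
a=cv2.imread('pics/s3.png')[190:280,195:275]; cv2.imwrite('pics/s3d.png',cv2.resize(a,None,fx=7,fy=6.5,interpolation=cv2.INTER_CUBIC))
E
```

```text
tip [270.  283.1] shoulder [234.  256.7] backtop [173.8 207.1]
knob top [350. 297.] plate +y near top [301.2 271.5] far [311.  278.6] -y near top [193.2 388.2] fence end [541.3 245. ] rail end [428.6 163. ]
```

View pics/s3d.png

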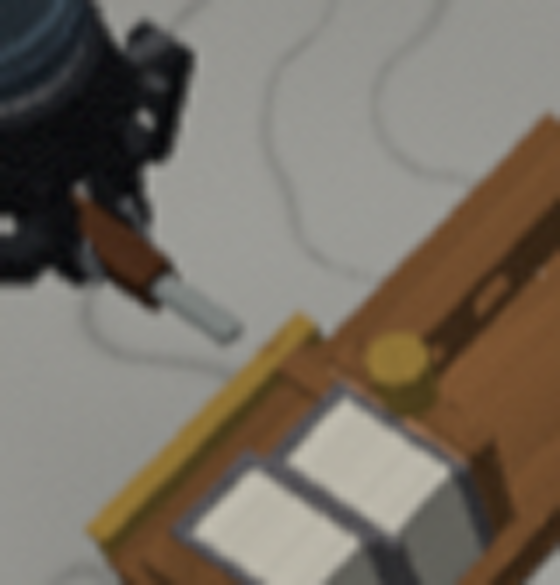

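Call:
apply_moves(
  delta_pos=[
    [-0.2,0,0.5],
    [-0.2,0,0.5],
    [-0.2,0,0.4],
    [-0.1,0,0.2],
    [0,0,0],
  ],
  delta_rot=[
    [0.1,0,0],
    [0.1,0,0],
    [0,0,0],
    [0,0,0],
    [0,0,0],
  ],
  hand=[1,1,1,1,1],
)

```text
time_s: 32.2
ee_pos: [0.3883, -0.2261, 0.0254]
tool_rot: [-179.9, -0.0, -176.4]
wrist_force: [0.4, -0.8, -0.2]
grip_width: 0.0169
```

```bash
python3 -c "
from h import *
s=status.get_state();print(inR(s['ee_pos']),s['tool_rot'],s['wrist_force'])
goto(W(-.155,.086,.026),-176.6)"
```

```text
[-0.15780098  0.08718296  0.02535185] [-1.79942888e+02 -3.87769017e-02 -1.76430270e+02] [ 0.37337744 -0.83811153 -0.16615049]
from [ 0.3883 -0.2261  0.0254] [-1.7994e+02 -4.0000e-02 -1.7643e+02] rows 5
[[-0.06, -0.02, -0.01], [-0.06, -0.02, -0.01], [-0.06, -0.02, -0.01], [-0.06, -0.02, -0.01], [-0.06, -0.02, -0.01]]
[[-0.01, -0.01, 0.03], [-0.01, -0.01, 0.03], [-0.01, -0.01, 0.03], [-0.01, -0.01, 0.03], [-0.01, -0.01, 0.03]]
```

Call:
apply_moves(
  delta_pos=[
    [-0.4,-0.1,0],
    [-0.4,-0.05,0],
    [-0.3,0,0],
    [-0.2,0,0],
    [0,0,0],
  ],
  delta_rot=[
    [0,0,0.1],
    [0,0,0],
    [0,0,0],
    [0,0,0],
    [0,0,0],
  ],
  hand=[1,1,1,1,1],
)

```text
time_s: 32.7
ee_pos: [0.4031, -0.2273, 0.0257]
tool_rot: [-179.9, 0.0, -176.5]
wrist_force: [0.2, 0.0, -1.7]
grip_width: 0.0168
```

```bash
python3 -c "
from h import *
s=status.get_state();print(inR(s['ee_pos']),s['tool_rot'],s['wrist_force'],s['grip_width'])
snap('scene','s4');a=cv2.imread('pics/s4.png')[190:280,195:275]; cv2.imwrite('pics/s4d.png',cv2.resize(a,None,fx=7,fy=6.5,interpolation=cv2.INTER_CUBIC))"
```

```text
[-0.14309327  0.08507534  0.02568371] [-1.79911351e+02  4.91774887e-03 -1.76547002e+02] [ 0.16510549  0.04812108 -1.66524386] 0.01682081825419538
```

View pics/s4d.png

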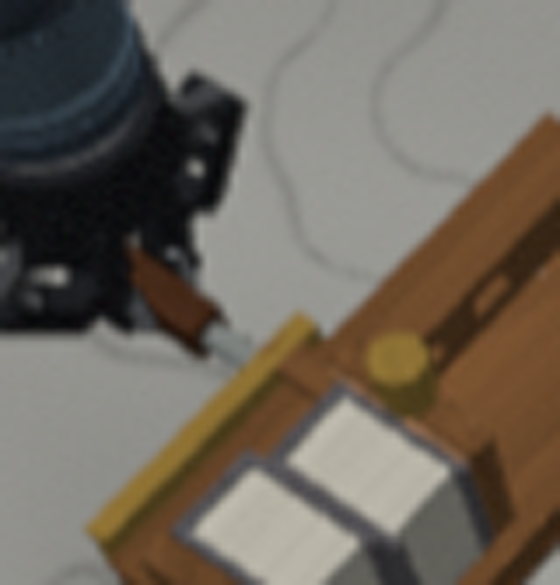

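Call:
apply_moves(
  delta_pos=[
    [-0.4,0.1,0],
    [-0.4,0,0],
    [-0.4,0,0],
    [-0.2,0,0],
    [0,0,0],
  ],
  delta_rot=[
    [0,0,0],
    [0,0,0],
    [0,0,0],
    [0,0,0],
    [0,0,0],
  ],
  hand=[1,1,1,1,1],
)

```text
time_s: 33.25
ee_pos: [0.418, -0.2252, 0.0257]
tool_rot: [-179.9, 0.0, -176.6]
wrist_force: [-0.7, 0.1, -1.3]
grip_width: 0.0169
```

```bash
python3 -c "
from h import *
s=status.get_state();print(inR(s['ee_pos']),s['tool_rot'],s['wrist_force'],s['torque'],s['grip_width'])"
```

```text
[-0.12803208  0.08627431  0.02571202] [-1.79913011e+02  2.61766685e-03 -1.76554394e+02] [-0.70827293  0.1442677  -1.27638492] [-0.05876728 -0.00273682  0.03836098] 0.016929126601846155
```

Tip at about −59 mm: through the plate into the slot with no force. Carry on.

Call:
apply_moves(
  delta_pos=[
    [-0.4,0,0],
    [-0.4,0,0],
    [-0.4,0,0],
    [-0.3,0,0],
    [0,0,0],
  ],
  delta_rot=[
    [0,0,0],
    [0,0,0],
    [0,0,0],
    [0,0,0],
    [0,0,0],
  ],
  hand=[1,1,1,1,1],
)

```text
time_s: 33.75
ee_pos: [0.4344, -0.2242, 0.0256]
tool_rot: [-179.9, -0.0, -176.6]
wrist_force: [-0.5, 0.4, -1.1]
grip_width: 0.0165
```

```bash
python3 -c "
from h import *
s=status.get_state();print(inR(s['ee_pos']),s['tool_rot'],s['wrist_force'],s['torque'],s['grip_width'])"
```

```text
[-0.11165419  0.08630617  0.02562594] [-1.79918607e+02 -1.45842260e-03 -1.76552155e+02] [-0.46319169  0.37131727 -1.10612768] [0.01911136 0.03061074 0.05475649] 0.016548052884831313
```

Shoulder ~3–4 mm from the plate. Push until contact force.

Call:
apply_moves(
  delta_pos=[
    [-0.2,0,0],
    [-0.2,0,0],
    [-0.2,0,0],
    [-0.2,0,0],
    [-0.2,0,0],
  ],
  delta_rot=[
    [0,0,0],
    [0,0,0],
    [0,0,0],
    [0,0,0],
    [0,0,0],
  ],
  hand=[1,1,1,1,1],
)

```text
time_s: 34.25
ee_pos: [0.4364, -0.2231, 0.0242]
tool_rot: [-179.9, -1.0, -176.7]
wrist_force: [-5.8, -1.1, 3.1]
grip_width: 0.0169
```

```bash
python3 -c "
from h import *
s=status.get_state();print(inR(s['ee_pos']),s['tool_rot'],s['wrist_force'],s['torque'],s['grip_width'])
snap('scene','s5');a=cv2.imread('pics/s5.png')[190:280,195:275]; cv2.imwrite('pics/s5d.png',cv2.resize(a,None,fx=7,fy=6.5,interpolation=cv2.INTER_CUBIC))"
```

```text
[-0.10956784  0.08728809  0.02421017] [-179.88098783   -0.96688818 -176.69346515] [-5.79083307 -1.13478993  3.0758544 ] [-0.25371509  0.90468834  0.01782565] 0.01685138701539023
```

View pics/s5d.png

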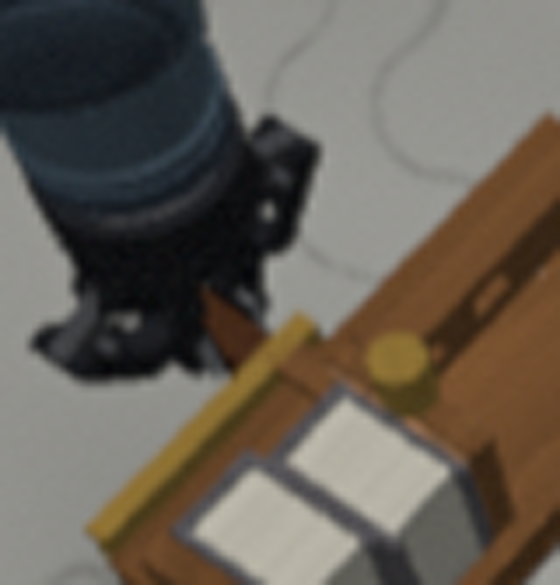

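Call:
apply_moves(
  delta_pos=[
    [-0.3,0,-0.1],
    [-0.3,0,-0.1],
    [-0.3,0,-0.1],
    [-0.3,0,0],
    [0,0,0],
  ],
  delta_rot=[
    [0,0.5,0],
    [0,0.5,0],
    [0,0.4,0],
    [0,0.2,0],
    [0,0,0],
  ],
  hand=[1,1,1,1,1],
)

```text
time_s: 34.8
ee_pos: [0.4355, -0.223, 0.0254]
tool_rot: [-179.7, -4.1, -177.0]
wrist_force: [0.1, 1.0, 3.3]
grip_width: 0.0168
```

```bash
python3 -c "
from h import *
import pickle
s,im=snap('wrist','w29');pickle.dump(s,open('w29.pkl','wb'));print(inR(s['ee_pos']),s['tool_rot'],s['wrist_force'],s['torque'],s['grip_width'])"
```

```text
[-0.11051193  0.08743157  0.02536104] [-179.71012381   -4.12456175 -177.01602402] [0.09781953 1.01288671 3.29869462] [ 0.20566097 -0.60339898  0.09633177] 0.016774364023033624
```

View pics/w29.png

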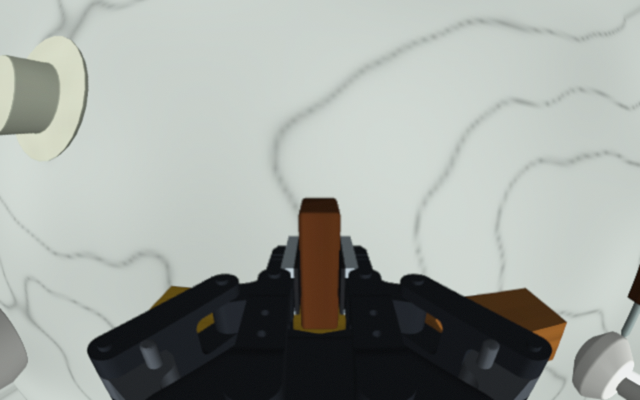

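Call:
apply_moves(
  delta_pos=[
    [0,0,0],
    [0,0,0],
    [-0.2,0,0],
    [-0.2,0,0],
    [-0.2,0,0],
  ],
  delta_rot=[
    [0,-1.5,0],
    [0,-1.5,0],
    [0,-1.2,0],
    [0,-0.5,0],
    [0,-0.3,0],
  ],
  hand=[1,1,1,1,1],
)

```text
time_s: 35.35
ee_pos: [0.4361, -0.2225, 0.0238]
tool_rot: [-179.6, 0.7, -177.1]
wrist_force: [-5.3, -1.6, 3.5]
grip_width: 0.0166
```

```bash
python3 -c "
from h import *
import pickle
s,im=snap('wrist','w30');pickle.dump(s,open('w30.pkl','wb'));print(inR(s['ee_pos']),s['tool_rot'],s['wrist_force'],s['torque'],s['grip_width'])
a=im[180:350,240:400,::-1]; cv2.imwrite('pics/w30c.png',cv2.resize(a,None,fx=3.5,fy=3.5,interpolation=cv2.INTER_CUBIC))"
```

```text
[-0.1098422   0.08793848  0.02383199] [-179.61898551    0.71672619 -177.07287341] [-5.31707725 -1.6282317   3.54414614] [-0.29266449  1.11014116 -0.04053375] 0.016605092049559577
```

View pics/w30c.png

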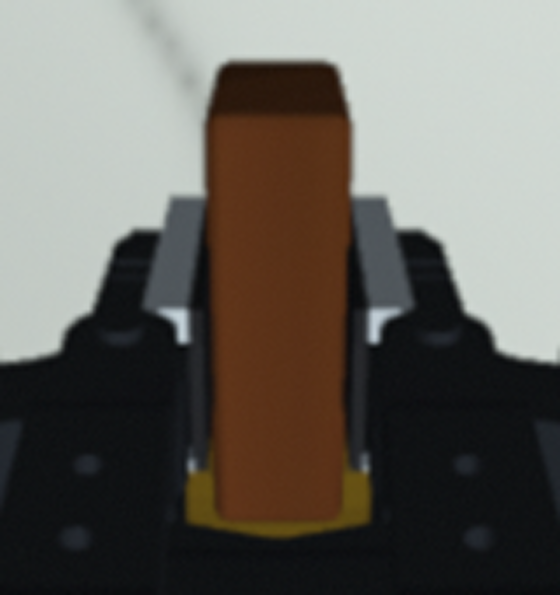

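Call:
apply_moves(
  delta_pos=[
    [0,0,0],
    [0,0,0],
    [0,0,0],
    [0,0,0],
    [0,0,-1.0],
  ],
  delta_rot=[
    [0,0,0],
    [0,0,0],
    [0,0,0],
    [0,0,0],
    [0,0,0],
  ],
  hand=[2.5,3.5,4,4,4],
)

```text
time_s: 35.9
ee_pos: [0.437, -0.222, 0.0338]
tool_rot: [-179.7, 1.0, -177.1]
wrist_force: [0.5, 0.7, 0.2]
grip_width: 0.04
```

Call:
apply_moves(
  delta_pos=[
    [0,0,-2],
    [0.5,0,-3],
    [0.5,0,-4],
    [0.5,0,-4],
    [0,0,-2],
  ],
  delta_rot=[
    [0,0,0],
    [0,0,0],
    [0,0,0],
    [0,0,0],
    [0,0,0],
  ],
  hand=[4,4,4,4,4],
)

```text
time_s: 36.4
ee_pos: [0.4179, -0.2206, 0.19]
tool_rot: [-179.8, 0.9, -177.0]
wrist_force: [0.7, -0.4, -0.5]
grip_width: 0.0402
```

```bash
python3 -c "
from h import *
import pickle
s,im=snap('wrist','w31');pickle.dump(s,open('w31.pkl','wb'));print(s['ee_pos'],inR(s['ee_pos']),s['tool_rot'],s['wrist_force'],s['grip_width'])
snap('top','t1');snap('scene','s6');a=cv2.imread('pics/s6.png')[130:280,195:345]; cv2.imwrite('pics/s6d.png',cv2.resize(a,None,fx=4,fy=4,interpolation=cv2.INTER_CUBIC))"
```

```text
[ 0.41794298 -0.22058379  0.18996424] [-0.12785543  0.09091461  0.18996424] [-179.83260983    0.91902271 -177.00132488] [ 0.70834904 -0.43789777 -0.54344807] 0.04021009945991816
```

View pics/s6d.png

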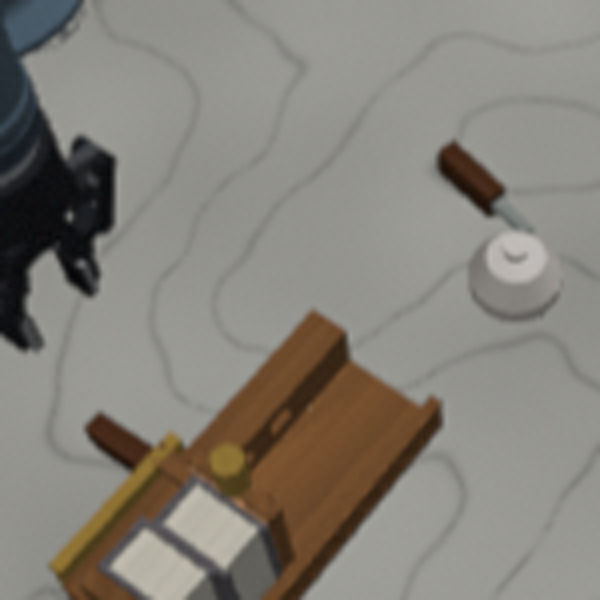

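View pics/w31.png

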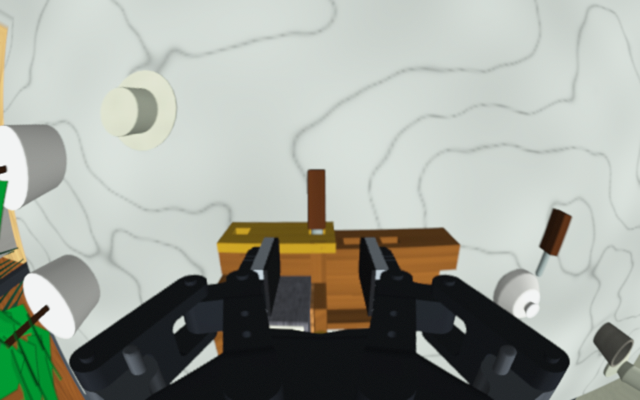

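Run:
```python
import cv2
a=cv2.imread('pics/w31.png')[150:270,200:360]; cv2.imwrite('pics/w31c.png',cv2.resize(a,None,fx=5,fy=5,interpolation=cv2.INTER_CUBIC))
```

```text
(no output)
```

View pics/w31c.png

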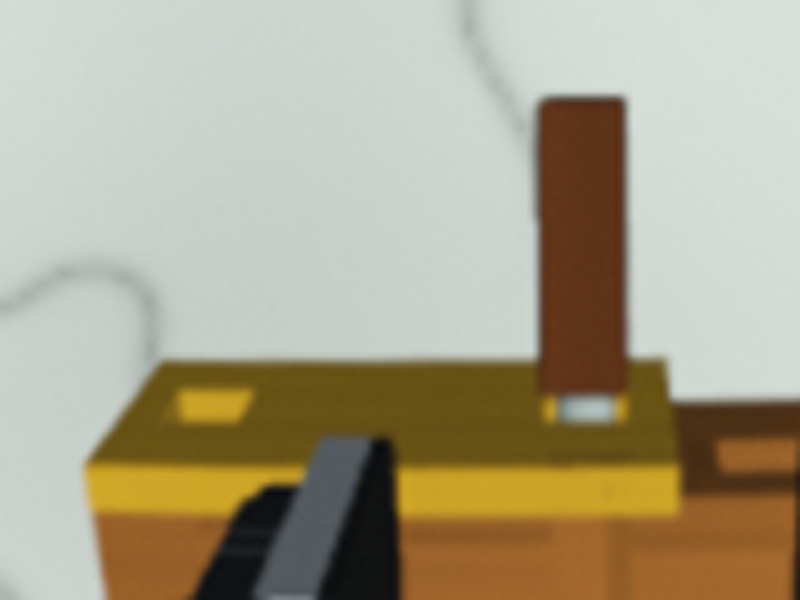

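Call:
apply_moves(
  delta_pos=[
    [-1,0,-2.5],
    [-2.5,-0.1,-2],
    [-3,-0.1,-1],
    [-3,-0.1,0],
    [-1,0,0],
  ],
  delta_rot=[
    [0,0.2,0],
    [0,0.2,0],
    [0,0.2,0],
    [0,0,0],
    [0,0,0],
  ],
  hand=[4,4,4,4,4],
)

```text
time_s: 37.05
ee_pos: [0.521, -0.215, 0.2392]
tool_rot: [179.7, -0.3, -177.1]
wrist_force: [-0.3, 0.1, -0.6]
grip_width: 0.0397
```

```bash
python3 -c "
from h import *
import pickle
s,im=snap('wrist','w32');pickle.dump(s,open('w32.pkl','wb'));print(s['ee_pos'],inR(s['ee_pos']),s['tool_rot'],s['wrist_force'],s['grip_width'])
a=im[50:170,240:400,::-1]; cv2.imwrite('pics/w32c.png',cv2.resize(a,None,fx=5,fy=5,interpolation=cv2.INTER_CUBIC))"
```

```text
[ 0.52100812 -0.21500682  0.23918261] [-0.02464119  0.0903261   0.23918261] [ 179.73326104   -0.27015825 -177.10359009] [-0.3165449   0.09899566 -0.64072089] 0.03974108082925012
```

View pics/w32c.png

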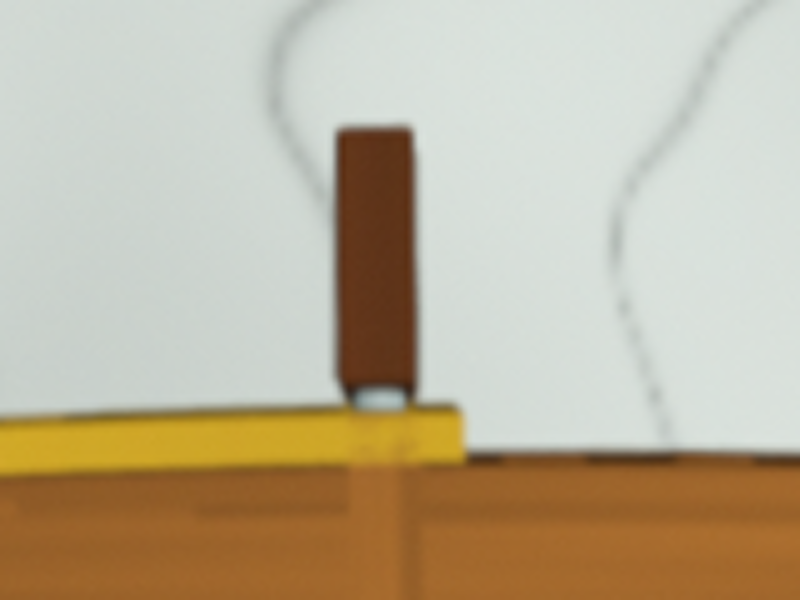

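```bash
python3 -c "
from h import *
goto([.46,.105,.18],172.5,n=10)"
```

```text
from [ 0.5214 -0.2149  0.2388] [ 179.71   -0.26 -177.08] rows 10
[[0.45, 3.22, 0.61], [0.51, 3.21, 0.61], [0.57, 3.2, 0.6], [0.62, 3.19, 0.6], [0.68, 3.18, 0.6]]
[[0.03, -0.03, 1.04], [0.03, -0.03, 1.04], [0.03, -0.03, 1.04], [0.03, -0.03, 1.04], [0.03, -0.03, 1.04]]
[[0.74, 3.17, 0.6], [0.8, 3.16, 0.6], [0.86, 3.14, 0.59], [0.91, 3.13, 0.59], [0.97, 3.11, 0.59]]
```

Call:
apply_moves(
  delta_pos=[
    [0.5,3.2,0],
    [0.5,3.2,0],
    [0.6,3.2,0],
    [0.6,3.2,0.3],
    [0.7,3.2,0.5],
  ],
  delta_rot=[
    [0,0,1],
    [0,0,1],
    [0,0,1],
    [0,0,1],
    [0,0,1],
  ],
  hand=[4,4,4,4,4],
)

```text
time_s: 37.6
ee_pos: [0.4865, -0.053, 0.2247]
tool_rot: [179.6, -0.9, 177.4]
wrist_force: [-0.2, 0.9, 0.2]
grip_width: 0.0401
```

Call:
apply_moves(
  delta_pos=[
    [0.7,3.2,1.2],
    [0.7,3.2,1.5],
    [0.8,3.2,1.5],
    [0.8,2.0,1.5],
    [0,0,0],
  ],
  delta_rot=[
    [0,0,1],
    [0,0,1],
    [0,0,1],
    [0,0,1],
    [0,0,0],
  ],
  hand=[4,4,4,4,4],
)

```text
time_s: 38.1
ee_pos: [0.4541, 0.0725, 0.1615]
tool_rot: [179.7, -1.6, 173.4]
wrist_force: [-0.5, -0.9, 0.3]
grip_width: 0.0397
```

```bash
python3 -c "
from h import *
import pickle
s,im=snap('wrist','w33');pickle.dump(s,open('w33.pkl','wb'));print(s['ee_pos'],s['tool_rot'],s['wrist_force'])
a=im[60:360,180:460,::-1]; cv2.imwrite('pics/w33c.png',cv2.resize(a,None,fx=2,fy=2,interpolation=cv2.INTER_CUBIC))"
```

```text
[0.45410953 0.07247995 0.16153398] [179.67135976  -1.57106991 173.39834716] [-0.48829755 -0.88542535  0.27574176]
```

View pics/w33c.png

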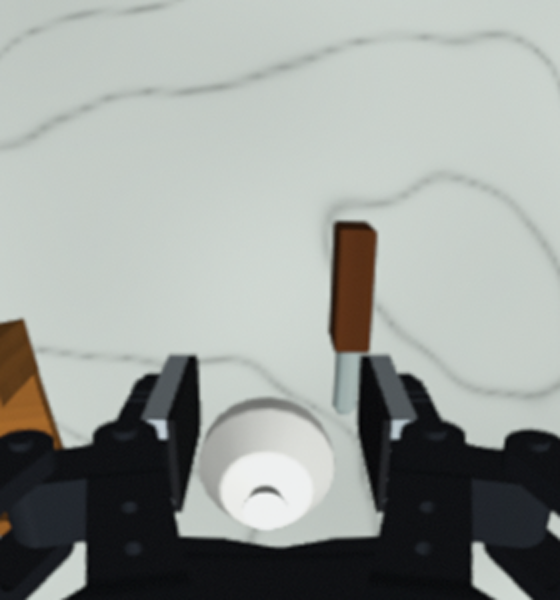

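```bash
python3 -c "
from pins import *
import pickle
s=pickle.load(open('w33.pkl','rb'))
pins(s,lambda p:(180+p[0]/2,60+p[1]/2),{'p1':([(341,231),(377,231),(370,353),(335,352)],(344,413))})
goto([.467,.107,.11],172.5)
"
```

```text
p1 centre [0.4682 0.1073 0.03  ] len 0.058556151973226396 wid 0.01653303196148656 0.016920327282732735 yaw grip -7.78192931106381 yaw to tip -8.02502093023754 tip dist 0.06877627727458104
from [0.4552 0.0715 0.1625] [179.7   -1.48 173.36] rows 5
[[-0.18, 0.73, 1.05], [-0.17, 0.73, 1.05], [-0.16, 0.73, 1.05], [-0.16, 0.73, 1.05], [-0.15, 0.73, 1.05]]
[[0.06, -0.3, 0.17], [0.06, -0.3, 0.17], [0.06, -0.3, 0.17], [0.06, -0.3, 0.17], [0.06, -0.3, 0.17]]
```

Call:
apply_moves(
  delta_pos=[
    [-0.2,0.9,1.2],
    [-0.2,0.9,1.2],
    [-0.2,0.9,1.2],
    [-0.1,0.8,1.2],
    [0,0,0],
  ],
  delta_rot=[
    [0,-0.5,0.3],
    [0,-0.5,0.3],
    [0,-0.4,0.3],
    [0,-0.2,0.3],
    [0,0,0],
  ],
  hand=[4,4,4,4,4],
)

```text
time_s: 38.65
ee_pos: [0.4687, 0.1007, 0.1148]
tool_rot: [179.9, 0.4, 171.8]
wrist_force: [-0.6, -0.6, -0.7]
grip_width: 0.04
```

```bash
python3 -c "
from h import *
import pickle
goto([.468,.1072,.05],172.1)
"
```

```text
from [0.4687 0.1007 0.1148] [179.88   0.38 171.82] rows 5
[[0.04, 0.12, 1.3], [0.04, 0.12, 1.3], [0.04, 0.13, 1.3], [0.04, 0.13, 1.3], [0.03, 0.13, 1.3]]
[[0.02, 0.08, -0.06], [0.02, 0.08, -0.06], [0.02, 0.08, -0.06], [0.02, 0.08, -0.06], [0.02, 0.08, -0.06]]
```

Call:
apply_moves(
  delta_pos=[
    [0.1,0.2,1.5],
    [0.1,0.2,1.5],
    [0.1,0.2,1.5],
    [0.1,0.1,1.5],
    [0,0,0],
  ],
  delta_rot=[
    [0,0.1,-0.1],
    [0,0.1,-0.1],
    [0,0.1,-0.1],
    [0,0.1,0],
    [0,0,0],
  ],
  hand=[4,4,4,4,4],
)

```text
time_s: 39.15
ee_pos: [0.4706, 0.1022, 0.0576]
tool_rot: [-180.0, 0.3, 171.8]
wrist_force: [-0.5, 0.5, -0.2]
grip_width: 0.0402
```

```bash
python3 -c "
from h import *
import pickle
s,im=snap('wrist','w34')
goto([.468,.1072,.009],172.1)
"
```

```text
from [0.4716 0.1022 0.0586] [179.98   0.45 171.82] rows 5
[[0.09, 0.09, 0.99], [0.09, 0.09, 0.99], [0.09, 0.09, 0.99], [0.09, 0.09, 0.99], [0.09, 0.09, 0.99]]
[[0.0, 0.09, -0.06], [0.0, 0.09, -0.06], [0.0, 0.09, -0.06], [0.0, 0.09, -0.06], [0.0, 0.09, -0.06]]
```

View pics/w34.png

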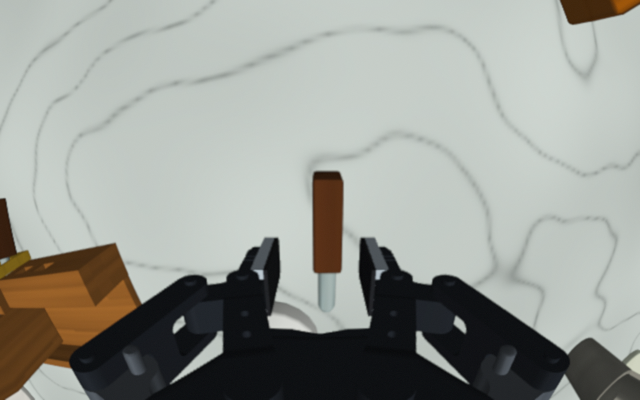

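Call:
apply_moves(
  delta_pos=[
    [0.3,0.4,1.0],
    [0.3,0.3,1.2],
    [0.2,0.2,1.2],
    [0.1,0,1.0],
    [0,0,0],
  ],
  delta_rot=[
    [0,0.2,-0.1],
    [0,0.2,0],
    [0,0.1,0],
    [0,0,0],
    [0,0,0],
  ],
  hand=[4,4,4,4,4],
)

```text
time_s: 39.7
ee_pos: [0.4662, 0.1122, 0.0138]
tool_rot: [179.9, 0.2, 171.9]
wrist_force: [-0.3, -0.4, -0.2]
grip_width: 0.0403
```

```bash
python3 -c "
from h import *
import pickle
s,im=snap('wrist','w35')
goto([.468,.1072,.009],172.1)
"
```

```text
from [0.4666 0.1122 0.0143] [179.94   0.21 171.86] rows 5
[[-0.04, -0.1, 0.11], [-0.04, -0.1, 0.11], [-0.04, -0.1, 0.11], [-0.04, -0.1, 0.11], [-0.04, -0.1, 0.11]]
[[0.01, 0.04, -0.05], [0.01, 0.04, -0.05], [0.01, 0.04, -0.05], [0.01, 0.04, -0.05], [0.01, 0.04, -0.05]]
```

View pics/w35.png

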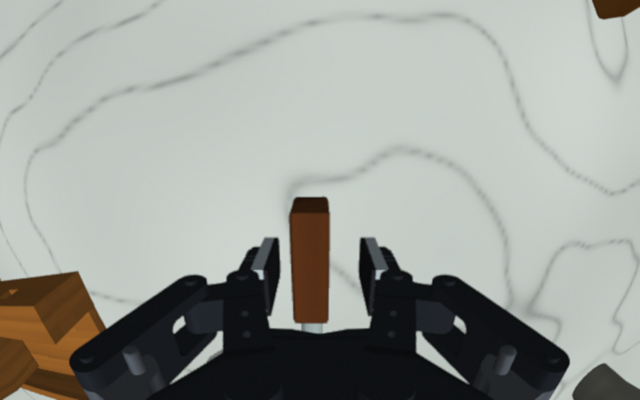

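Shift −y 5 mm and down, then close.

Call:
apply_moves(
  delta_pos=[
    [0,-0.4,0.4],
    [0,-0.2,0.2],
    [0,0,0.1],
    [0,0,0],
    [0,0,0],
  ],
  delta_rot=[
    [0,0.1,0],
    [0,0,0],
    [0,0,0],
    [0,0,0],
    [0,0,0],
  ],
  hand=[4,4,4,4,4],
)

```text
time_s: 40.25
ee_pos: [0.4667, 0.1056, 0.0075]
tool_rot: [179.9, 0.2, 171.8]
wrist_force: [0.9, 0.3, -1.1]
grip_width: 0.0397
```

```bash
python3 -c "
from h import *
goto([.468,.1072,.009],172.1)
"
```

```text
from [0.4667 0.1056 0.0075] [179.93   0.2  171.84] rows 5
[[-0.02, 0.03, -0.03], [-0.02, 0.03, -0.03], [-0.02, 0.03, -0.03], [-0.02, 0.03, -0.03], [-0.02, 0.03, -0.03]]
[[0.01, 0.04, -0.05], [0.01, 0.04, -0.05], [0.01, 0.04, -0.05], [0.01, 0.04, -0.05], [0.01, 0.04, -0.05]]
```

Call:
apply_moves(
  delta_pos=[
    [0,0,0],
    [0,0,0],
    [0,0,0],
    [0,0,0],
    [0,0,0],
  ],
  delta_rot=[
    [0,0,0],
    [0,0,0],
    [0,0,0],
    [0,0,0],
    [0,0,0],
  ],
  hand=[1,1,1,1,1],
)

```text
time_s: 40.75
ee_pos: [0.4671, 0.1058, 0.0081]
tool_rot: [179.9, 0.2, 171.9]
wrist_force: [-0.8, 0.1, -1.3]
grip_width: 0.0166
```

Call:
apply_moves(
  delta_pos=[
    [0,0,0],
    [0,0,-1.5],
    [0,0,-2.0],
    [0,0,-2.5],
    [0,0,0],
  ],
  delta_rot=[
    [0,0,0],
    [0,0,0],
    [0,0,0],
    [0,0,0],
    [0,0,0],
  ],
  hand=[1,1,1,1,1],
)

```text
time_s: 41.25
ee_pos: [0.4651, 0.1056, 0.0685]
tool_rot: [180.0, 0.0, 171.9]
wrist_force: [0.3, 0.6, -0.8]
grip_width: 0.017
```

```bash
python3 -c "
from h import *
import pickle
s,im=snap('wrist','w36');pickle.dump(s,open('w36.pkl','wb'));print(s['ee_pos'],s['tool_rot'],s['wrist_force'],s['grip_width'])
a=im[150:400,240:400,::-1]; cv2.imwrite('pics/w36c.png',cv2.resize(a,None,fx=2.4,fy=2.4,interpolation=cv2.INTER_CUBIC))"
```

```text
[0.46505265 0.10559437 0.06849194] [1.79965553e+02 1.72122095e-02 1.71859569e+02] [ 0.27586865  0.60040938 -0.81006491] 0.016953784376822694
```

View pics/w36c.png

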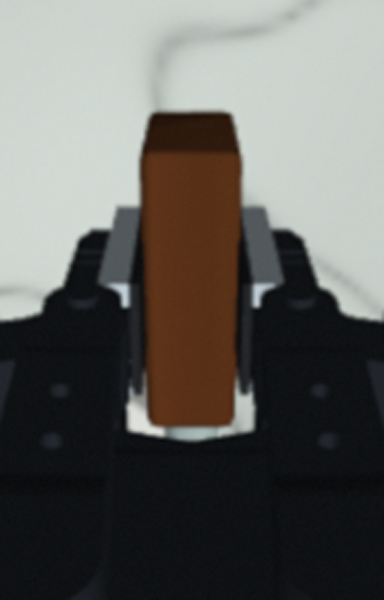

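```bash
python3 -c "
from h import *
goto(W(-.165,.006,.10),-176.6,n=15)"
```

```text
from [0.4639 0.1055 0.067 ] [ 1.8000e+02 -1.1000e-01  1.7186e+02] rows 15
[[0.12, -2.8, -0.22], [0.16, -2.8, -0.22], [0.2, -2.8, -0.22], [0.24, -2.79, -0.22], [0.27, -2.79, -0.22]]
[[0.0, -0.01, -0.77], [0.0, -0.01, -0.77], [0.0, -0.01, -0.77], [0.0, -0.01, -0.77], [0.0, -0.01, -0.77]]
[[0.31, -2.78, -0.22], [0.35, -2.78, -0.22], [0.39, -2.78, -0.22], [0.42, -2.77, -0.22], [0.46, -2.76, -0.22]]

[[0.5, -2.76, -0.22], [0.54, -2.75, -0.22], [0.57, -2.74, -0.22], [0.61, -2.74, -0.22], [0.65, -2.73, -0.22]]
```

Call:
apply_moves(
  delta_pos=[
    [0.5,-2.8,-1.0],
    [0.6,-3.0,-1.0],
    [0.6,-3.0,-1.0],
    [0.6,-3.0,-0.5],
    [0.6,-3.0,0],
  ],
  delta_rot=[
    [0,0,-0.8],
    [0,0,-0.8],
    [0,0,-0.8],
    [0,0,-0.8],
    [0,0,-0.8],
  ],
  hand=[1,1,1,1,1],
)

```text
time_s: 41.8
ee_pos: [0.4153, -0.0397, 0.0978]
tool_rot: [179.9, -0.4, 176.5]
wrist_force: [-0.1, 0.5, -1.1]
grip_width: 0.0169
```

Call:
apply_moves(
  delta_pos=[
    [0.6,-3.0,0],
    [0.6,-3.0,0],
    [0.6,-3.0,0],
    [0.4,-3.0,0],
    [0.2,-3.0,0],
  ],
  delta_rot=[
    [0,0,-0.8],
    [0,0,-0.8],
    [0,0,-0.8],
    [0,0,-0.8],
    [0,0,-0.8],
  ],
  hand=[1,1,1,1,1],
)

```text
time_s: 42.3
ee_pos: [0.3797, -0.1922, 0.0918]
tool_rot: [179.7, -0.9, -179.3]
wrist_force: [1.2, 0.2, -1.0]
grip_width: 0.0168
```

```bash
python3 -c "
from h import *
s=status.get_state();print(inR(s['ee_pos']),s['wrist_force'],s['grip_width'])
goto(W(-.165,.006,.10),-176.6)"
```

```text
[-0.16430898  0.12152032  0.09175709] [ 1.19027538  0.1890693  -0.98322756] 0.016781307667073822
from [ 0.3797 -0.1922  0.0918] [ 179.65   -0.89 -179.32] rows 5
[[-0.09, -2.31, -0.18], [-0.07, -2.31, -0.18], [-0.05, -2.31, -0.17], [-0.03, -2.31, -0.17], [-0.01, -2.31, -0.17]]
[[0.07, -0.18, -0.55], [0.07, -0.18, -0.55], [0.07, -0.18, -0.55], [0.07, -0.18, -0.55], [0.07, -0.18, -0.55]]
```

Call:
apply_moves(
  delta_pos=[
    [0,-2.4,-0.4],
    [0,-2.4,-0.2],
    [0,-2.4,-0.1],
    [0,-2.4,0],
    [0,-1.0,0],
  ],
  delta_rot=[
    [0.1,-0.3,-0.6],
    [0.1,-0.3,-0.6],
    [0.1,-0.2,-0.6],
    [0,-0.2,-0.6],
    [0,0,-0.3],
  ],
  hand=[1,1,1,1,1],
)

```text
time_s: 42.8
ee_pos: [0.3784, -0.3023, 0.0915]
tool_rot: [179.6, -0.2, -176.8]
wrist_force: [0.4, -1.3, -0.6]
grip_width: 0.0167
```

```bash
python3 -c "
from h import *
s=status.get_state();print(inR(s['ee_pos']),s['wrist_force'],s['grip_width'])
goto(W(-.163,.006,.05),-176.6)"
```

```text
[-0.17221807  0.01171725  0.0914873 ] [ 0.38195237 -1.28564405 -0.64420911] 0.016729864967603987
from [ 0.3784 -0.3023  0.0915] [ 179.59   -0.24 -176.77] rows 5
[[-0.19, -0.12, 0.83], [-0.19, -0.12, 0.83], [-0.19, -0.12, 0.83], [-0.19, -0.12, 0.83], [-0.19, -0.12, 0.83]]
[[0.08, -0.05, -0.04], [0.08, -0.05, -0.04], [0.08, -0.05, -0.04], [0.08, -0.05, -0.04], [0.08, -0.05, -0.04]]
```

Call:
apply_moves(
  delta_pos=[
    [-0.2,-0.2,1.3],
    [-0.2,-0.2,1.3],
    [-0.2,-0.2,1.3],
    [-0.1,-0.1,1.0],
    [0,0,0],
  ],
  delta_rot=[
    [0.1,-0.1,0],
    [0.1,-0.1,0],
    [0.1,0,0],
    [0,0,0],
    [0,0,0],
  ],
  hand=[1,1,1,1,1],
)

```text
time_s: 43.3
ee_pos: [0.3838, -0.3065, 0.0364]
tool_rot: [179.5, -0.3, -176.9]
wrist_force: [-0.0, -0.6, -1.2]
grip_width: 0.0168
```

```bash
python3 -c "
from h import *
s=status.get_state();print(inR(s['ee_pos']),s['wrist_force'],s['grip_width'])
goto(W(-.158,.006,.0251),-176.6)"
```

```text
[-0.16709628  0.0071642   0.03637446] [-0.03834939 -0.60634773 -1.15203209] 0.016751239651491612
from [ 0.3838 -0.3065  0.0364] [ 179.54   -0.27 -176.88] rows 5
[[-0.18, -0.02, 0.22], [-0.18, -0.02, 0.22], [-0.18, -0.02, 0.22], [-0.18, -0.02, 0.23], [-0.18, -0.02, 0.23]]
[[0.09, -0.05, -0.06], [0.09, -0.05, -0.06], [0.09, -0.05, -0.06], [0.09, -0.05, -0.06], [0.09, -0.05, -0.06]]
```

Call:
apply_moves(
  delta_pos=[
    [-0.2,0,0.4],
    [-0.2,0,0.4],
    [-0.2,0,0.3],
    [0,0,0],
    [0,0,0],
  ],
  delta_rot=[
    [0.2,-0.1,0.1],
    [0.2,-0.1,0.1],
    [0.1,-0.1,0.1],
    [0,0,0],
    [0,0,0],
  ],
  hand=[1,1,1,1,1],
)

```text
time_s: 43.8
ee_pos: [0.3905, -0.3052, 0.0251]
tool_rot: [-179.9, 0.1, -177.1]
wrist_force: [-0.2, -0.1, -0.9]
grip_width: 0.0168
```

```bash
python3 -c "
from h import *
s=status.get_state();print(inR(s['ee_pos']),s['tool_rot'],s['wrist_force'],s['grip_width'])
snap('scene','s7');a=cv2.imread('pics/s7.png')[200:300,165:265]; cv2.imwrite('pics/s7d.png',cv2.resize(a,None,fx=6,fy=6,interpolation=cv2.INTER_CUBIC))
c=lambda p:np.round((proj('scene',p)-[165,200])*6,1)
r=inR(s['ee_pos']);print('tip',c(W(r[0]+.069,r[1],r[2]+.0069)),'plate -y near top',c(W(-.077,-.012,.064)),'+y near',c(W(-.077,.104,.064)),'knob',c(W(0,.089,.146)))"
```

```text
[-0.16028684  0.00804184  0.02507159] [-1.79931258e+02  6.89832051e-02 -1.77133646e+02] [-0.21356618 -0.12975306 -0.86960705] 0.016839282080213205
tip [267.1 398. ] plate -y near top [241.2 425.4] +y near [426.3 225.5] knob [509.9 269.1]
```

View pics/s7d.png

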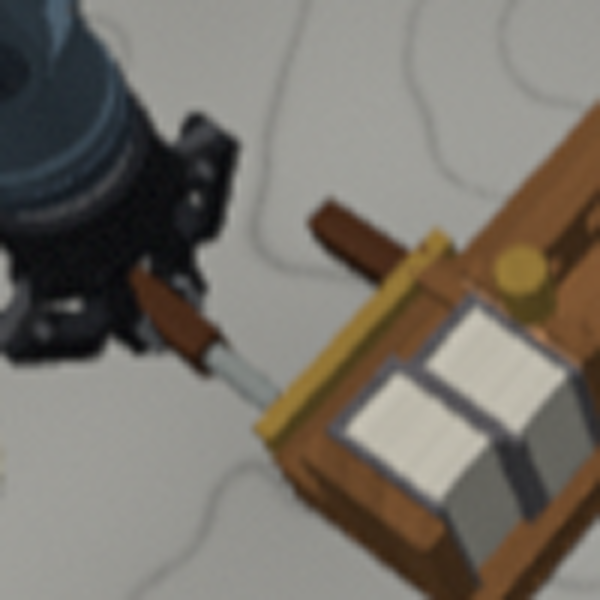

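Call:
apply_moves(
  delta_pos=[
    [-0.2,-0.2,0],
    [-0.3,-0.1,0],
    [-0.2,0,0],
    [-0.1,0,0],
    [0,0,0],
  ],
  delta_rot=[
    [0,0,-0.2],
    [0,0,-0.1],
    [0,0,-0.1],
    [0,0,0],
    [0,0,0],
  ],
  hand=[1,1,1,1,1],
)

```text
time_s: 44.35
ee_pos: [0.4001, -0.309, 0.0261]
tool_rot: [-179.8, 0.2, -176.7]
wrist_force: [-0.6, 0.2, -0.5]
grip_width: 0.0165
```

```bash
python3 -c "
from h import *
s=status.get_state();print(inR(s['ee_pos']),s['tool_rot'],s['wrist_force'],s['grip_width'])"
```

```text
[-0.15091101  0.0037162   0.02605202] [-1.79840773e+02  1.56836466e-01 -1.76720308e+02] [-0.55752376  0.24338931 -0.52053924] 0.01645958513884827
```

Call:
apply_moves(
  delta_pos=[
    [0,0.2,0.05],
    [0,0.1,0],
    [-0.2,0,0],
    [0,0,0],
    [0,0,0],
  ],
  delta_rot=[
    [0,0,0.1],
    [0,0,0],
    [0,0,0],
    [0,0,0],
    [0,0,0],
  ],
  hand=[1,1,1,1,1],
)

```text
time_s: 44.85
ee_pos: [0.4018, -0.3052, 0.0253]
tool_rot: [-179.9, 0.1, -176.8]
wrist_force: [-0.0, -0.8, -0.9]
grip_width: 0.017
```

```bash
python3 -c "
from h import *
s=status.get_state();print(inR(s['ee_pos']),s['tool_rot'],s['wrist_force'],s['grip_width'])"
```

```text
[-0.14903599  0.00738517  0.02533228] [-1.79869359e+02  1.25080790e-01 -1.76821580e+02] [-0.03642815 -0.82280352 -0.91864013] 0.01703075956423624
```

Call:
apply_moves(
  delta_pos=[
    [-0.2,-0.1,0],
    [-0.3,0,0],
    [-0.2,0,0],
    [-0.1,0,0],
    [0,0,0],
  ],
  delta_rot=[
    [0,0,0],
    [0,0,0],
    [0,0,0],
    [0,0,0],
    [0,0,0],
  ],
  hand=[1,1,1,1,1],
)

```text
time_s: 45.35
ee_pos: [0.4108, -0.306, 0.0254]
tool_rot: [-179.9, 0.1, -176.8]
wrist_force: [-0.1, 0.5, -0.6]
grip_width: 0.0168
```

```bash
python3 -c "
from h import *
s=status.get_state();print(inR(s['ee_pos']),s['tool_rot'],s['wrist_force'],s['grip_width'])"
```

```text
[-0.14010274  0.00604031  0.02538812] [-1.79858988e+02  1.42733391e-01 -1.76825327e+02] [-0.14698468  0.48398924 -0.63565899] 0.0168285201424212
```

Tip 6 mm inside the hole at y 6.0, no force. Continue.

Call:
apply_moves(
  delta_pos=[
    [-0.4,0,0],
    [-0.4,0,0],
    [-0.4,0,0],
    [-0.2,0,0],
    [0,0,0],
  ],
  delta_rot=[
    [0,0,0],
    [0,0,0],
    [0,0,0],
    [0,0,0],
    [0,0,0],
  ],
  hand=[1,1,1,1,1],
)

```text
time_s: 45.85
ee_pos: [0.4262, -0.3052, 0.0254]
tool_rot: [-179.9, 0.2, -176.8]
wrist_force: [-0.3, 0.9, -0.8]
grip_width: 0.017
```

```bash
python3 -c "
from h import *
s=status.get_state();print(inR(s['ee_pos']),s['tool_rot'],s['wrist_force'],s['grip_width'])"
```

```text
[-0.1246271   0.00596154  0.02541841] [-1.79854189e+02  1.53170748e-01 -1.76814273e+02] [-0.30925867  0.9073349  -0.82995973] 0.016995113637552437
```

Call:
apply_moves(
  delta_pos=[
    [-0.4,0,0],
    [-0.4,0,0],
    [-0.3,0,0],
    [-0.2,0,0],
    [0,0,0],
  ],
  delta_rot=[
    [0,0,0],
    [0,0,0],
    [0,0,0],
    [0,0,0],
    [0,0,0],
  ],
  hand=[1,1,1,1,1],
)

```text
time_s: 46.35
ee_pos: [0.4404, -0.3043, 0.0254]
tool_rot: [-179.9, 0.1, -176.8]
wrist_force: [-0.0, -0.7, -0.9]
grip_width: 0.0166
```

Call:
apply_moves(
  delta_pos=[
    [-0.2,0,0],
    [-0.2,0,0],
    [-0.2,0,0],
    [-0.2,0,0],
    [-0.2,0,0],
  ],
  delta_rot=[
    [0,0,0],
    [0,0,0],
    [0,0,0],
    [0,0,0],
    [0,0,0],
  ],
  hand=[1,1,1,1,1],
)

```text
time_s: 46.85
ee_pos: [0.442, -0.3037, 0.0245]
tool_rot: [-179.8, -0.9, -177.0]
wrist_force: [-5.6, -1.4, 3.1]
grip_width: 0.0165
```

```bash
python3 -c "
from h import *
s=status.get_state();print(inR(s['ee_pos']),s['tool_rot'],s['wrist_force'],s['grip_width'])"
```

```text
[-0.10885146  0.00655949  0.02449878] [-179.7957746    -0.88697636 -177.00108947] [-5.57517149 -1.39593563  3.08324974] 0.016544254039133965
```

Call:
apply_moves(
  delta_pos=[
    [-0.3,0,0],
    [-0.3,0,0],
    [-0.3,0,0],
    [-0.3,0,0],
    [-0.3,0,0],
  ],
  delta_rot=[
    [0,-0.6,0],
    [0,-0.6,0],
    [0,-0.5,0],
    [0,-0.5,0],
    [0,-0.5,0],
  ],
  hand=[1,1,1,1,1],
)

```text
time_s: 47.35
ee_pos: [0.4422, -0.3032, 0.023]
tool_rot: [-179.6, 0.1, -177.3]
wrist_force: [-8.9, -0.7, 5.4]
grip_width: 0.0168
```

```bash
python3 -c "
from h import *
s=status.get_state();print(inR(s['ee_pos']),s['tool_rot'],s['wrist_force'],s['grip_width'])"
```

```text
[-0.10860258  0.00699368  0.02295979] [-1.79647679e+02  1.29193714e-01 -1.77345676e+02] [-8.86458012 -0.73119093  5.3610672 ] 0.016805587884142843
```

Home with ~9 N. Release and lift.

Call:
apply_moves(
  delta_pos=[
    [0,0,0],
    [0,0,0],
    [0,0,0],
    [0,0,0],
    [0,0,-1.0],
  ],
  delta_rot=[
    [0,0,0],
    [0,0,0],
    [0,0,0],
    [0,0,0],
    [0,0,0],
  ],
  hand=[2.5,3.5,4,4,4],
)

```text
time_s: 47.85
ee_pos: [0.4423, -0.3027, 0.0328]
tool_rot: [-179.7, 0.2, -177.4]
wrist_force: [0.3, -0.4, 0.2]
grip_width: 0.0398
```

Call:
apply_moves(
  delta_pos=[
    [0,0,-2],
    [0,0,-3],
    [0,0,-4],
    [0,0,-4],
    [-1,0,-4],
  ],
  delta_rot=[
    [0,0,0],
    [0,0,0],
    [0,0,0],
    [0,0,0],
    [0,0,0],
  ],
  hand=[4,4,4,4,4],
)

```text
time_s: 48.35
ee_pos: [0.4487, -0.2983, 0.2066]
tool_rot: [179.9, -0.2, -177.4]
wrist_force: [0.4, -1.2, 0.1]
grip_width: 0.0397
```

Call:
apply_moves(
  delta_pos=[
    [-3,1,-1],
    [-3,1,0],
    [-2,1,0],
    [0,0.8,0],
    [0,0,0],
  ],
  delta_rot=[
    [0,0,0],
    [0,0,0],
    [0,0,0],
    [0,0,0],
    [0,0,0],
  ],
  hand=[4,4,4,4,4],
)

```text
time_s: 48.85
ee_pos: [0.5345, -0.2583, 0.2307]
tool_rot: [-179.4, 0.7, -177.4]
wrist_force: [-1.3, -0.3, -0.7]
grip_width: 0.0399
```

```bash
python3 -c "
from h import *
import pickle
s,im=snap('wrist','w40');pickle.dump(s,open('w40.pkl','wb'));print(inR(s['ee_pos']),s['tool_rot'],s['wrist_force'],s['grip_width'])
a=im[50:210,220:420,::-1]; cv2.imwrite('pics/w40c.png',cv2.resize(a,None,fx=3.9,fy=3.6,interpolation=cv2.INTER_CUBIC))
snap('scene','s8');a=cv2.imread('pics/s8.png')[180:300,165:325]; cv2.imwrite('pics/s8d.png',cv2.resize(a,None,fx=4.5,fy=4.5,interpolation=cv2.INTER_CUBIC))"
```

```text
[-0.01376622  0.04634225  0.23070647] [-179.41196279    0.72416287 -177.38509192] [-1.31204868 -0.25953918 -0.73344174] 0.03990962268082362
```

View pics/w40c.png

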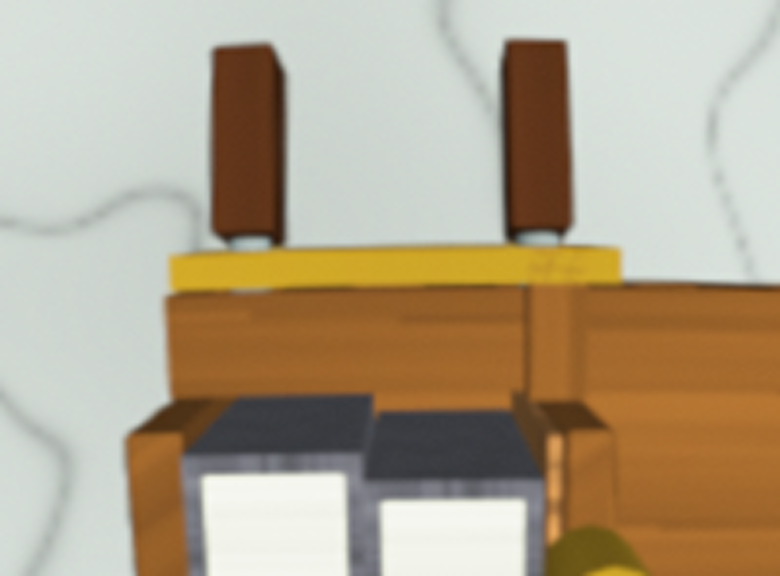

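View pics/s8d.png

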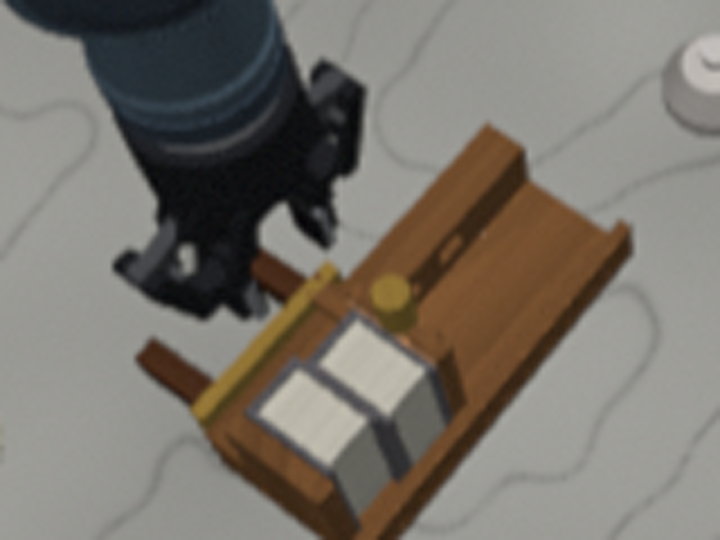

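```bash
python3 -c "
from h import *
import pickle
from scipy.optimize import least_squares
s=pickle.load(open('w40.pkl','rb'))
C=lambda u,v:(220+u/3.9,50+v/3.6)
for n,y,F,B in [('h2',.006,(246,236),(243,46)),('h1',.086,(539,229),(537,40))]:
  def pt(p,lx,lz): # local: from shoulder axis
    th=p[1]; c,d=np.cos(th),np.sin(th)
    zs=.0295-(-.077-p[0])*np.tan(th)
    return W(p[0]+c*lx-d*lz, p[2], zs+d*lx+c*lz)
  f=lambda p:np.r_[proj('wrist',pt(p,0,.015),s)-C(*F),proj('wrist',pt(p,-.06,.015),s)-C(*B)]
  r=least_squares(f,[-.08,.1,y]); print(n,'shoulder x',r.x[0],'droop',r.x[1],'y',r.x[2],np.round(r.fun,1))
  # plate edge check
print('plate near top edge',inR(atz(ray('wrist',C(246,252),s),.064)),inR(atz(ray('wrist',C(539,247),s),.064)))
"
```

```text
h2 shoulder x -0.07908412794854422 droop 0.1826755859359946 y 0.006392443378043604 [-0.5  0.2  0.5 -0.2]
h1 shoulder x -0.0798774258435176 droop 0.19805935833287408 y 0.08669788577956516 [ 0.6  0.2 -0.6 -0.2]
plate near top edge [-0.07764925  0.00936374  0.064     ] [-0.0780628   0.08371458  0.064     ]
```

```bash
python3 -c "
from h import *
snap('top','t9')
a=cv2.imread('pics/top0.png');b=cv2.imread('pics/t9.png')
d=cv2.absdiff(a,b).max(2)
for n,(x0,y0,x1,y1) in dict(teapot=(300,95,345,150),camera=(240,115,280,145),pom=(294,192,317,214),bottle=(195,270,220,292),cup=(175,135,207,163),dish=(448,258,485,292)).items(): print(n,d[y0:y1,x0:x1].mean().round(1),d[y0:y1,x0:x1].max())
print(status.get_state()['time_s'])"
```

```text
teapot 9.7 15
camera 9.9 14
pom 11.0 19
bottle 8.1 15
cup 7.5 13
dish 62.4 82
49.0
```

View pics/t9.png

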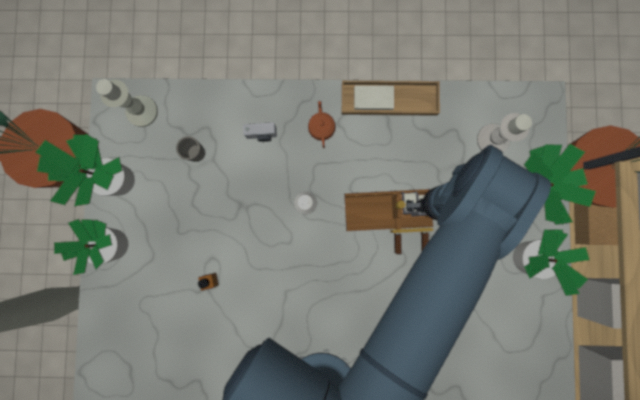

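```bash
python3 -c "
from h import *
a=cv2.imread('pics/scene0.png');b=cv2.imread('pics/s8.png')
d=cv2.absdiff(a,b).max(2)[258:302,122:170]; print('dish',d.mean(),d.max())
s=status.get_state();print(s['wrist_force'],s['dq'])
ticket.job_done()"
```

```text
dish 7.437026515151516 11
[ 0.58142846 -0.28671655  0.5020822 ] [-0.64624384  0.12141479 -0.17903904  0.03430475 -0.04764019  0.15012067]
the job is handed in; nothing more can be done
```

I put both books in the rack, shut the sliding end on them, pushed both lock pins home, and handed the job in at about 49 s of the 208 s allowed. Only two books were present.

**Books:** they stand upright side by side between the ends, with no gap visible in the wrist picture. They sit about 7 mm out of line with each other across the rack.

**Sliding end:** I pushed it shut with about 12 N. Its knob, measured afterwards, puts the clear gap at 80 mm, the thickness of two books.

**Pins:** both went in without resistance until they met the plate, at about 5–6 N for the first and 9 N for the second. They now droop about 0.18 and 0.20 rad. Their shoulders measure about 1.5–2 mm off the plate face. That fits the grips' lower front edges resting on the plate as they droop.

**Ornaments:** all six look unmoved against the first pictures. The arm hid the candle dish from the top camera, so I checked it in the scene camera instead.

**Fault along the way:** while seating the first pin I turned the tool the wrong way by about 4°. I corrected it before letting go, and the forces stayed low.

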